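# Lay out parts and rinse solvents for an injector service

## Robot

A 6-joint arm with a two-finger parallel gripper is mounted at the origin on a cart in front of the work surface, level with it; the furniture and walls round the work are solid. World frame = base frame: x ahead of the robot, y to its left, z up, the work surface at z = 0. Lengths are in m, angles in degrees, forces in N, time in s.
With the tool pointing down it reaches from about 0.35 to 0.875 m from the base axis. Payload 4.2 kg.
Tool frame: the origin (TCP) lies between the finger pads; the fingertips stand 14 mm ahead of it and the grasp point (between the pads) lies 5 mm behind it; x points along the fingers, y is the direction in which the jaws open and shut, and the axes are right-handed (so a half turn about x gives the same grasp; the last joint's range is limited). The gripper opens to 87 mm and grips with 3 to 60 N. Pads are 19 mm wide; open, the fingers measure 117 mm over their backs; the gripper's body (75 mm by 190 mm) begins 51 mm behind the grasp point.
Start: joints at [-53.423, 22.042, 0.453, 0, -68.411, -14.817], TCP at [0.232, -0.58, 0.212] pointing down, gripper open.
Joint ranges: [-179.83, 179.83], [-69.29, 118.12], [-61.27, 80.66], [-181.25, 117.63], [-171.15, -9.14], [-177.46, 177.46]. Speed limits (degrees/s): [159.86, 159.86, 180, 180, 180, 180].

## Interface

Orientations are given as a 3x3 rotation matrix whose columns are the frame's x, y, z axes.
In Python, from station import r, imaging, job gives the robot as it stands. The module is installed in compiled form; this text tells all that it offers.
- The arm moves only by the tool apply_moves, never from a script. Its arguments are lists of equal length, an entry for each row: "xyz": the shift along the tool's x, y, z in m, a list of three; "twist": the turn about the tool's x in degrees; "claw": the opening, from 0 (shut) to 1 (fully open). A call has 1 to 12 rows; each row shifts and turns the pose as measured when the row begins, along the tool's axes as they then stand; what a row does not reach is not made up. A row lasts 1/10 s, in which the tool goes at most 50 mm and 8.59 degrees, less where a joint would pass 70% of its speed; a pose out of reach is approached as far as the arm can. A call is refused whole if a number of a shift passes 0.05 or a number of a turn 8.59, either way. A call with a gripper value outside its range is refused whole. The fingers move at their own pace and stop on an object; the grip force is fixed at half the most. Time passes only in rows, so rows that do not move let the fingers close. It gives the time, the measured TCP pose, the force and the opening at its end, in the units of the state.
- r.sense(): the state, without advancing time (a new reading comes with each control period).
- imaging.capture(name): name is "scene" or "side" or "wrist"; returns a dict with "pixels" (480x640x3 uint8, red, green, blue), "mtx" (3x3 intrinsics, pixels), "view" (4x4, takes a point from world to camera coordinates). Camera axes: x right, y down, z forward; pixel columns grow to the right and rows downward; lengths in m; the calibration is good to about 2 mm. The wrist camera is an equidistant fisheye: a pixel r from the principal point sees the ray r / f radians off the axis. A picture is of the moment at which its call begins. There is no depth.
- job.finish_job(): hands the job in, once; it reports no verdict.
Trained networks look in a picture, given as the dict that the camera call returned (one of the last four; its "shot" number tells which), for a name from the list of things; names that differ only in an ending like _2 or _b are one class to them, and where a whole thing is asked for, a point or a joint stands for the part that bears it (a point fixed in the world has none). Each returns a list of dicts, best first, with "p" (0 to 1); they miss things now and then, are a little off and sometimes report something else, mostly with a low value. They report only what shows in the picture. A call takes as long as a camera call.
- imaging.regions_of(query, picture): "mask" (480x640 bool, what is visible of it) and "centre" ([column, row] in pixels, amid what is visible of it).
The state is a dict: "time_s": time; "joints": joint angles; "joint_velocities": joint speeds; "effort": joint torques, N m; "tcp_pos": TCP position; "ee_rot": TCP orientation; "wrist_force": force on the tool from outside, world axes, zero at the start; "moment": the same for the moment, N m; "gripper_width": opening from 0.0 (shut) to 1.0 (fully open).
Only numpy, scipy, OpenCV 4.12 (cv2) and the standard library are available. Lean on these libraries where they do the work, as an engineer would, in place of code of your own. Each camera call takes 0.05 s, during which the arm holds its last target.

## Task

Lay out the two bench mats for an injector service with the things standing round them (leave the similar ones at the far back): on the green mat stand the green-lidded septa jar in the left ring (left as seen from the robot), the capped sample vial in the ring to the right of the jar, and the flat white ferrule tin lying flat and centred on top of the jar. On the grey mat stand the small amber bottle in the left ring and the clear blue-capped bottle in the ring to the right of it. Centre each in its ring, upright, and do not push the glass beaker about or knock anything over.

Things in the scene. Friction and masses are not known exactly. Their poses are not given: they have to be found in the camera images.
- septa_jar: Small white jar with a green screw lid (the lid is fixed), 39 mm across, 47 mm high, 60 g. Lid 40 mm across from 34 mm up, body 37 mm across below. Origin: centre of its underside; z up. Not the similar one at the far back of the worktop. It stands upright on the worktop at the start, just behind or to the right of the mats.
- ferrule_tin: Flat round white tin, lid fixed, 54 mm across, 14 mm high to its solid top (its drawn lid rises to 18 mm), 50 g. Origin: centre of its underside; z up. Not the similar one at the far back of the worktop. It lies flat on the worktop at the start, just behind or to the right of the mats.
- sample_vial: Clear glass vial with a white and red crimp cap, 23 mm across, 77 mm high, 30 g. Origin: centre of its underside; z up. Not the similar one at the far back of the worktop. It stands upright on the worktop at the start, just behind or to the right of the mats.
- amber_bottle: Small amber bottle with a white cap, 48 mm across, 102 mm high; the cap is 32 mm across, from 81 mm up; 160 g. Origin: centre of its underside; z up. It stands upright on the worktop at the start, just behind or to the right of the mats.
- clear_bottle: Clear bottle with a blue cap, 54 mm across, 108 mm high; the cap is 35 mm across, from 87 mm up; 200 g. Origin: centre of its underside; z up. It stands upright on the worktop at the start, just behind or to the right of the mats.
- green_mat: Silicone bench mat, green with two thin white ring marks, fixed to the worktop, 90 (x) x 200 (y) x 2 mm. Origin: centre of its underside; +x points to its back edge (away from the robot), +y to its left as seen from the robot; it may be turned by up to 17 degrees. The rings (68 mm across, flat print) are centred at y = +50 mm (left ring) and y = -50 mm (right ring), x = 0.
- grey_mat: Silicone bench mat, grey with two thin white ring marks, fixed to the worktop, 90 (x) x 200 (y) x 2 mm. Origin: centre of its underside; +x points to its back edge (away from the robot), +y to its left as seen from the robot; it may be turned by up to 17 degrees. The rings (68 mm across, flat print) are centred at y = +50 mm (left ring) and y = -50 mm (right ring), x = 0.
- beaker: Small empty clear glass beaker, 48 mm across, 58 mm high, loose, stands upright between the two mats; a bystander. Origin: centre of its underside.

How it is judged:
By the outcome, as a careful person would: the job done as asked, in the order asked, and still so for the second after the job is handed in, with the robot touching nothing.
It also fails if it takes over 134 s, if anything falls off the work surface, if the arm or the gripper's body presses on something with over 40 N, if the wrist force passes 120 N, or if a joint passes its speed limit or range.

## Working session

There is one attempt and no reset: what is moved stays moved. The work goes in short steps, Python scripts to look and compute and a tool call to move; the robot and the scene stay as the last step left them, time stands still between calls to the robot, and variables do not carry over. Pictures are saved under pics/ and viewed, and the job is handed in when it is done.

Besides the shell and the picture viewer there is one more tool, called as name(argument=value, ...) on one line, values as JSON. apply_moves: Moves the arm, as the interface text tells. Its arguments: {"type":"object","properties":{"xyz":{"type":"array","items":{"type":"array","items":{"type":"number"}}},"twist":{"type":"array","items":{"type":"number"}},"claw":{"type":"array","items":{"type":"number"}}},"required":["xyz","twist","claw"]}

```bash
mkdir -p pics; python3 - <<'E'
from station import r, imaging, job
import cv2,numpy as np
s=r.sense();print({k:np.round(v,3).tolist() for k,v in s.items()})
for n in ["scene","side","wrist"]:
    c=imaging.capture(n);cv2.imwrite(f"pics/{n}0.png",c["pixels"][:,:,::-1]);print(n,c["shot"],np.round(c["mtx"],1).tolist(),np.round(c["view"],3).tolist())
E
```

```text
{'time_s': 0.0, 'joints': [-53.423, 22.091, 0.38, -0.029, -68.411, -14.818], 'joint_velocities': [0.058, -0.011, 0.19, 0.063, -0.04, 0.007], 'effort': [-0.0, -39.067, 18.74, 4.22, 0.011, -0.0], 'tcp_pos': [0.231, -0.58, 0.211], 'ee_rot': [[-0.001, -0.371, 0.929], [0.002, 0.929, 0.371], [-1.0, 0.002, -0.0]], 'wrist_force': [0.55, -0.101, 0.52], 'moment': [0.037, -0.011, 0.013], 'gripper_width': 1.001}
scene 1 [[617.0, 0.0, 313.9], [0.0, 617.0, 246.5], [0.0, 0.0, 1.0]] [[0.6, -0.8, 0.007, -0.31], [-0.498, -0.381, -0.779, 0.3], [0.626, 0.464, -0.627, 1.095], [0.0, 0.0, 0.0, 1.0]]
side 2 [[492.3, 0.0, 333.5], [0.0, 492.3, 237.0], [0.0, 0.0, 1.0]] [[-0.983, -0.183, 0.001, 0.543], [-0.121, 0.649, -0.751, 0.096], [0.137, -0.738, -0.661, 1.096], [0.0, 0.0, 0.0, 1.0]]
wrist 3 [[371.6, 0.0, 312.5], [0.0, 371.6, 243.8], [0.0, 0.0, 1.0]] [[-0.37, 0.929, 0.001, 0.625], [0.893, 0.356, 0.278, -0.035], [0.258, 0.103, -0.961, 0.391], [0.0, 0.0, 0.0, 1.0]]
```

View pics/scene0.png

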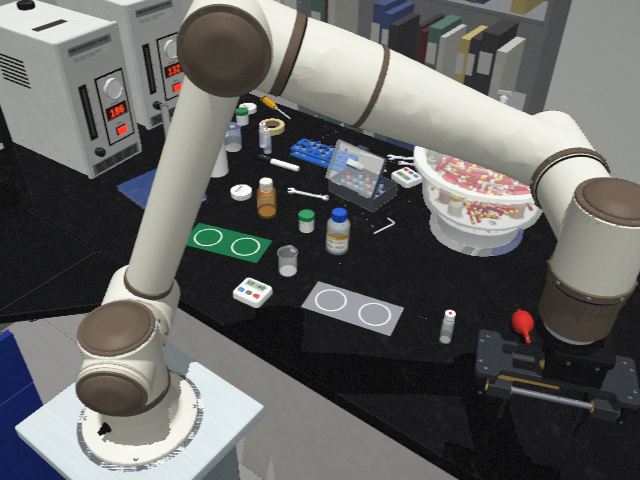

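View pics/side0.png

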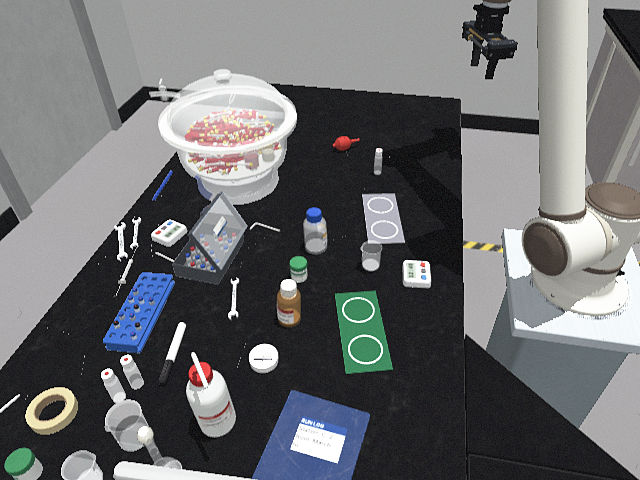

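View pics/wrist0.png

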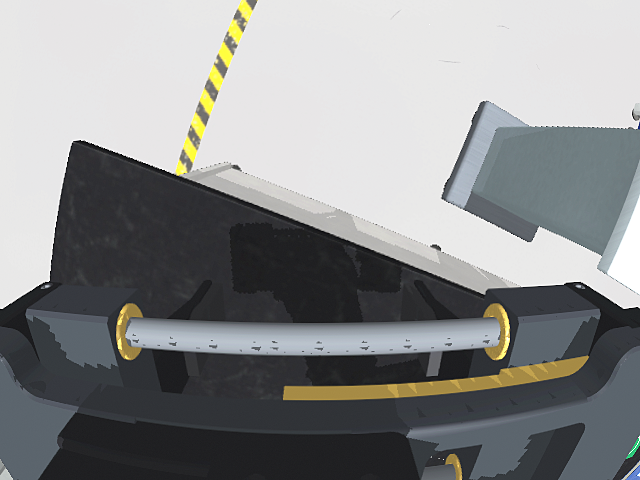

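```bash
cat > h.py <<'E'
import numpy as np,cv2
from scipy.optimize import least_squares
from station import r, imaging, job
NAMES=["septa_jar","ferrule_tin","sample_vial","amber_bottle","clear_bottle","beaker"]
PROF={"septa_jar":[(0,.0185),(.034,.0185),(.034,.02),(.047,.02)],"ferrule_tin":[(0,.027),(.018,.027)],
"sample_vial":[(0,.0115),(.077,.0115)],"amber_bottle":[(0,.024),(.065,.024),(.081,.016),(.102,.016)],
"clear_bottle":[(0,.027),(.068,.027),(.087,.0175),(.108,.0175)],"beaker":[(0,.024),(.058,.024)]}
def proj(c,P):
    q=np.asarray(P)@c["view"][:3,:3].T+c["view"][:3,3]
    q=q@c["mtx"].T
    return q[:,:2]/q[:,2:]
def unproj(c,uv,z):
    uv=np.atleast_2d(uv).astype(float)
    d=np.c_[uv,np.ones(len(uv))]@np.linalg.inv(c["mtx"]).T@c["view"][:3,:3]
    o=-c["view"][:3,:3].T@c["view"][:3,3]
    return (o+d*((z-o[2])/d[:,2])[:,None])[:,:2]
def feats(uv): # extents of silhouette
    return np.r_[uv.min(0),uv.max(0)]
t=np.linspace(0,2*np.pi,60)
def model(name,x,y,z0=0):
    return np.vstack([np.c_[x+R*np.cos(t),y+R*np.sin(t),0*t+h+z0] for h,R in PROF[name]])
def fit(name,obs,x0,z0=0,fitz=False):
    # obs list of (cap,mask)
    F=[]
    for c,m in obs:
        ys,xs=np.nonzero(m);F.append(np.r_[xs.min(),ys.min(),xs.max()+1,ys.max()+1])
    def f(p):
        zz=p[2] if fitz else z0
        return np.concatenate([feats(proj(c,model(name,p[0],p[1],zz)))-g for (c,_),g in zip(obs,F)])
    s=least_squares(f,list(x0)+([z0] if fitz else []),loss="soft_l1")
    return s.x,np.round(s.fun,1)
def cap(n,save=None):
    c=imaging.capture(n)
    if save: cv2.imwrite(f"pics/{save}.png",c["pixels"][:,:,::-1])
    return c
def clean(m):
    n,l,st,_=cv2.connectedComponentsWithStats(m.astype(np.uint8));
    return l==1+st[1:,4].argmax()
E
python3 - <<'E'
from h import *
import pickle
C={n:cap(n) for n in["scene","side"]}
D={}
for n in NAMES+["green_mat","grey_mat"]:
    for k,c in C.items():
        L=imaging.regions_of(n,c)
        for d in L:
            print(n,k,round(d["p"],2),np.round(d["centre"]),d["mask"].sum(),unproj(c,d["centre"],.03 if 'mat' not in n else .002).round(3).tolist())
        D[n,k]=L
pickle.dump((C,D),open("d0.pkl","wb"))
E
```

```text
septa_jar side 0.87 [299. 269.] 393 [[0.609, 0.108]]
septa_jar side 0.56 [315. 235.] 910 [[0.598, -0.008]]
ferrule_tin scene 0.82 [242. 194.] 272 [[0.601, 0.296]]
ferrule_tin side 0.65 [265. 359.] 645 [[0.617, 0.346]]
sample_vial scene 0.91 [447. 325.] 380 [[0.501, -0.343]]
sample_vial side 0.54 [377. 160.] 182 [[0.493, -0.363]]
sample_vial side 0.44 [381. 217.] 1696 [[0.452, -0.106]]
amber_bottle scene 0.69 [264. 200.] 622 [[0.617, 0.233]]
amber_bottle side 0.89 [288. 305.] 1031 [[0.606, 0.213]]
amber_bottle side 0.28 [298. 267.] 395 [[0.614, 0.103]]
clear_bottle scene 0.68 [339. 232.] 976 [[0.622, 0.005]]
clear_bottle side 0.8 [314. 231.] 936 [[0.604, -0.024]]
beaker scene 0.96 [283. 260.] 566 [[0.458, 0.044]]
beaker scene 0.47 [447. 326.] 372 [[0.5, -0.343]]
beaker scene 0.46 [354. 311.] 2926 [[0.422, -0.173]]
green_mat scene 0.72 [229. 242.] 1879 [[0.459, 0.212]]
green_mat side 0.73 [362. 332.] 3658 [[0.451, 0.232]]
grey_mat scene 0.34 [240. 193.] 288 [[0.631, 0.332]]
grey_mat side 0.74 [382. 218.] 1683 [[0.451, -0.136]]
```

```bash
cat > fit0.py <<'E'
from h import *
import pickle
C,D=pickle.load(open("d0.pkl","rb"))
S=C["scene"]["pixels"].astype(int)
# jar in scene: green lid + white body box
crop=S[205:240,292:322]
bg=crop.max(2)>70
m=np.zeros((480,640),bool);m[205:240,292:322]=bg;jm=clean(m)
print("jar scene bbox",np.nonzero(jm)[1].min(),np.nonzero(jm)[1].max(),np.nonzero(jm)[0].min(),np.nonzero(jm)[0].max())
M={(n,k):clean(D[n,k][0]["mask"]) for n,k in D if D[n,k]}
M["septa_jar","scene"]=jm
M["grey_mat","scene"]=D["beaker","scene"][2]["mask"]
x0={"septa_jar":(.61,.11),"ferrule_tin":(.617,.346),"sample_vial":(.49,-.36),"amber_bottle":(.606,.213),"clear_bottle":(.604,-.02),"beaker":(.46,.04)}
for n in NAMES:
    for ks in (["scene"],["side"],["scene","side"]):
        if any((n,k) not in M for k in ks):continue
        p,f=fit(n,[(C[k],M[n,k]) for k in ks],x0[n]);print(n,ks,p.round(4),f)
for n,g in (("green_mat",(.455,.22,0)),("grey_mat",(.45,-.13,0))):
    A=[]
    for k in ("scene","side"):
        m=M[n,k].astype(np.uint8)
        m=cv2.morphologyEx(m,cv2.MORPH_CLOSE,np.ones((9,9)));m=cv2.erode(m,np.ones((5,5)))
        px=C[k]["pixels"].astype(int)
        th=px.min(2)>(150 if n[1:3]=="re" and n=="green_mat" else 195)
        ys,xs=np.nonzero((m>0)&th)
        W=unproj(C[k],np.c_[xs,ys],.002);print(n,k,len(W))
        A.append(W)
    def fun(p,W):
        c,s=np.cos(p[2]),np.sin(p[2]);q=(W-p[:2])@np.array([[c,-s],[s,c]])
        return np.minimum.reduce([abs(np.hypot(q[:,0],q[:,1]-a)-.033) for a in(.05,-.05)])
    for W in (A[0],A[1],np.vstack(A)):
        s=least_squares(fun,g,args=(W,),loss="soft_l1",f_scale=.002)
        p=s.x;print(n,p.round(4),np.degrees(p[2]).round(2),np.median(s.fun).round(5),
          "L",(p[:2]+.05*np.array([-np.sin(p[2]),np.cos(p[2])])).round(4),"R",(p[:2]-.05*np.array([-np.sin(p[2]),np.cos(p[2])])).round(4))
E
python3 fit0.py
```

```text
jar scene bbox 298 314 209 232
septa_jar ['scene'] [0.6151 0.0969] [ 0.2 -0.4 -0.2  0.4]
septa_jar ['side'] [0.6121 0.1033] [-0.3 -0.7  0.3  0.7]
septa_jar ['scene', 'side'] [0.6138 0.0987] [-0.7 -0.4 -1.2  0.4 -0.6 -2.2 -0.  -0.9]
ferrule_tin ['scene'] [0.6269 0.3238] [-0.5 -0.1  0.5  0. ]
ferrule_tin ['side'] [0.6259 0.3321] [ 0.2 -1.5 -0.2  1.2]
ferrule_tin ['scene', 'side'] [0.6271 0.3286] [-1.8 -0.7 -0.8 -0.6  0.1 -3.1 -0.3 -0.4]
sample_vial ['scene'] [ 0.4872 -0.3485] [-0.7 -0.4  0.7  0.4]
sample_vial ['side'] [ 0.4887 -0.342 ] [-0.9 -0.9  0.9  0.8]
sample_vial ['scene', 'side'] [ 0.4879 -0.3477] [-0.9 -0.8  0.5  0.  -0.4 -1.9  1.4 -0.3]
amber_bottle ['scene'] [0.6039 0.2145] [-0.6 -2.5  0.6  1.5]
amber_bottle ['side'] [0.602  0.2214] [ 0.1 -0.2 -0.1  0.2]
amber_bottle ['scene', 'side'] [0.6033 0.2187] [-2.  -2.9 -0.8  1.1 -0.1 -1.2 -0.5 -1. ]
clear_bottle ['scene'] [ 0.5988 -0.0065] [ 0.5 -0.4 -0.5  0.4]
clear_bottle ['side'] [ 0.595  -0.0008] [ 0.6 -0.5 -0.7  0.5]
clear_bottle ['scene', 'side'] [ 0.5972 -0.0051] [-0.3 -0.3 -1.4  0.5  0.2 -1.7 -1.2 -0.9]
beaker ['scene'] [0.4646 0.0348] [-0.5 -0.9  0.5  0.7]
green_mat scene 166
green_mat side 368
green_mat [0.4563 0.2179 0.282 ] 16.16 0.00098 L [0.4424 0.2659] R [0.4702 0.1699]
green_mat [0.454  0.2224 0.2856] 16.36 0.00111 L [0.44   0.2704] R [0.4681 0.1744]
green_mat [0.4548 0.2212 0.2852] 16.34 0.00157 L [0.4407 0.2692] R [0.4688 0.1732]
grey_mat scene 266
grey_mat side 289
grey_mat [ 0.4553 -0.1472  0.2156] 12.35 0.00104 L [ 0.4446 -0.0984] R [ 0.466  -0.1961]
grey_mat [ 0.4528 -0.1426  0.2159] 12.37 0.00173 L [ 0.442  -0.0937] R [ 0.4635 -0.1914]
grey_mat [ 0.4542 -0.1451  0.2166] 12.41 0.0019 L [ 0.4434 -0.0962] R [ 0.4649 -0.1939]
```

```bash
python3 - <<'E'
from h import *
import pickle
C,D=pickle.load(open("d0.pkl","rb"))
c=C["side"]
for n,uv,z in [("box front corner",(212,283),0),("box left",(175,275),0),("box right front",(243,240),0),("lid top",(218,195),.08),("lid top r",(247,228),.08),("wash base",(215,435),0),("wash tip",(200,355),.15),("hexkey",(278,230),0),("hexend",(250,222),0),("marker",(180,325),0),("book",(290,395),0),("pot base",(240,200),0),("pot rim right",(297,125),.15),("pot rim front",(230,165),.15),("red bulb",(345,150),0),("timer1",(417,287),0),("vials L",(135,385),0)]:
    print(n,unproj(c,uv,z).round(3).tolist())
s=r.sense();w=imaging.capture("wrist")
o=-w["view"][:3,:3].T@w["view"][:3,3];print("cam in tool",(s["ee_rot"].T@(o-s["tcp_pos"])).round(4), "axis in tool",(s["ee_rot"].T@w["view"][2,:3]).round(3))
E
python3 - <<'E'
import cv2
a=cv2.imread('pics/side0.png')[180:420,90:410];cv2.imwrite('pics/sidecrop.png',cv2.resize(a,(800,600),interpolation=cv2.INTER_CUBIC))
E
```

```text
box front corner [[0.796, 0.158]]
box left [[0.887, 0.149]]
box right front [[0.775, 0.008]]
lid top [[0.849, -0.054]]
lid top r [[0.741, 0.052]]
wash base [[0.664, 0.488]]
wash tip [[0.683, 0.437]]
hexkey [[0.701, -0.044]]
hexend [[0.779, -0.061]]
marker [[0.818, 0.28]]
book [[0.559, 0.393]]
pot base [[0.834, -0.145]]
pot rim right [[0.708, -0.304]]
pot rim front [[0.819, -0.085]]
red bulb [[0.6, -0.446]]
timer1 [[0.35, 0.086]]
vials L [[0.841, 0.425]]
cam in tool [-0.1736 -0.0004 -0.0752] axis in tool [ 0.961 -0.001  0.278]
```

View pics/sidecrop.png

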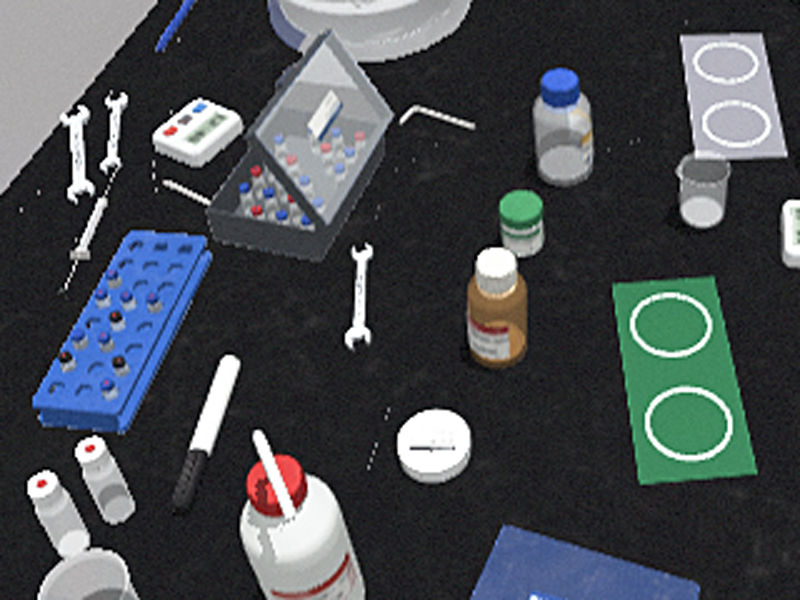

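```bash
cat >> h.py <<'E'
def plan(tgt,ang=None,claw=1.0,step=.048,verbose=True):
    """rows from current pose to TCP target (world), jaw angle ang deg (mod 180)"""
    s=r.sense();p=np.array(s["tcp_pos"]);R=np.array(s["ee_rot"])
    cur=np.degrees(np.arctan2(R[1,1],R[0,1]))
    tw=0
    if ang is not None: tw=-((ang-cur+90)%180-90)
    d=np.array(tgt)-p
    n=int(max(1,np.ceil(np.linalg.norm(d)/step),np.ceil(abs(tw)/8.5)))
    rows=[];a=np.radians(cur)
    for i in range(n):
        y=np.array([np.cos(a),np.sin(a),0]);x=np.array([0,0,-1.]);z=np.cross(x,y)
        dd=d/n;rows.append([round(float(dd@v),4) for v in(x,y,z)])
        a-=np.radians(tw/n)
    print("cur",p.round(4),"ang",round(cur,2),"n",n,"twist/row",round(tw/n,2));
    for q in rows: print(q)
    return rows
def wproj(c,P):
    q=np.asarray(P)@c["view"][:3,:3].T+c["view"][:3,3]
    th=np.arctan2(np.hypot(q[:,0],q[:,1]),q[:,2]);ph=np.arctan2(q[:,1],q[:,0])
    f=c["mtx"][0,0];return np.c_[c["mtx"][0,2]+f*th*np.cos(ph),c["mtx"][1,2]+f*th*np.sin(ph)]
def wunproj(c,uv,z):
    uv=np.atleast_2d(uv)-c["mtx"][:2,2];rr=np.hypot(*uv.T);th=rr/c["mtx"][0,0]
    d=np.c_[uv/rr[:,None]*np.sin(th)[:,None],np.cos(th)]@c["view"][:3,:3]
    o=-c["view"][:3,:3].T@c["view"][:3,3]
    return (o+d*((z-o[2])/d[:,2])[:,None])[:,:2]
E
python3 -c "
from h import *
plan([.612,.101,.2],0)"
```

```text
cur [ 0.2317 -0.5804  0.2119] ang 111.76 n 17 twist/row -4.01
[0.0007, 0.0289, 0.0356]
[0.0007, 0.0264, 0.0376]
[0.0007, 0.0237, 0.0393]
[0.0007, 0.0209, 0.0409]
[0.0007, 0.0179, 0.0422]
[0.0007, 0.0149, 0.0434]
[0.0007, 0.0119, 0.0443]
[0.0007, 0.0087, 0.0451]
[0.0007, 0.0056, 0.0456]
[0.0007, 0.0024, 0.0458]
[0.0007, -0.0009, 0.0459]
[0.0007, -0.0041, 0.0457]
[0.0007, -0.0073, 0.0453]
[0.0007, -0.0104, 0.0447]
[0.0007, -0.0135, 0.0439]
[0.0007, -0.0166, 0.0428]
[0.0007, -0.0195, 0.0416]
```

apply_moves(xyz=[[0,0.029,0.036],[0,0.026,0.038],[0,0.024,0.039],[0,0.021,0.041],[0,0.018,0.042],[0,0.015,0.043],[0,0.012,0.044],[0,0.009,0.045],[0,0.006,0.046],[0,0.002,0.046],[0,-0.001,0.046],[0,-0.004,0.046]], twist=[-4,-4,-4,-4,-4,-4,-4,-4,-4,-4,-4,-4], claw=[1,1,1,1,1,1,1,1,1,1,1,1])

```text
time_s: 2.3
tcp_pos: [0.5023, -0.0829, 0.2128]
ee_rot: [[0.006, -0.947, 0.323], [-0.003, 0.323, 0.947], [-1.0, -0.007, -0.001]]
wrist_force: [1.3, -0.7, 0.4]
gripper_width: 0.996
```

```bash
python3 -c "
from h import *
plan([.612,.101,.2],0)"
```

```text
cur [ 0.5023 -0.0829  0.2128] ang 161.18 n 5 twist/row -3.76
[0.0026, -0.0089, 0.0419]
[0.0026, -0.0116, 0.0412]
[0.0026, -0.0143, 0.0404]
[0.0026, -0.0169, 0.0393]
[0.0026, -0.0195, 0.0381]
```

apply_moves(xyz=[[0.003,-0.009,0.042],[0.003,-0.012,0.041],[0.003,-0.014,0.04],[0.003,-0.017,0.039],[0.003,-0.02,0.038],[0,0,0]], twist=[-3.8,-3.8,-3.8,-3.8,-3.8,0], claw=[1,1,1,1,1,1])

```text
time_s: 2.9
tcp_pos: [0.6169, 0.1146, 0.1985]
ee_rot: [[0.011, -1.0, -0.026], [-0.002, -0.026, 1.0], [-1.0, -0.011, -0.002]]
wrist_force: [-0.6, -0.3, -0.8]
gripper_width: 1.001
```

```bash
cat > wl.py <<'E'
from h import *
import sys
names=sys.argv[2:]
c=cap("wrist",sys.argv[1]);s=r.sense();print(s["tcp_pos"].round(4))
img=c["pixels"][:,:,::-1].copy()
for n in names:
    for d in imaging.regions_of(n,c)[:2]:
        if d["p"]<.4: continue
        m=clean(d["mask"]);ys,xs=np.nonzero(m);F=np.r_[xs.min(),ys.min(),xs.max()+1,ys.max()+1]
        z=max(h for h,_ in PROF[n])/2 if n in PROF else .002
        x0=wunproj(c,d["centre"],z)[0]
        if n in PROF:
            q=least_squares(lambda p:feats(wproj(c,model(n,*p)))-F,x0,loss="soft_l1")
            print(n,round(d["p"],2),d["centre"],q.x.round(4),q.fun.round(1))
        else: print(n,round(d["p"],2),d["centre"],x0.round(4))
E
python3 wl.py w1 septa_jar amber_bottle clear_bottle; python3 -c "
from h import *
plan([.612,.101,.2],0)"
```

```text
[0.6157 0.1128 0.1988]
septa_jar 0.61 [319.9, 210.7] [0.6139 0.1015] [-0.9 -0.3  0.9  0.3]
amber_bottle 0.89 [322.2, 317.2] [0.6073 0.17  ] [ -3.1 -46.7   3.4   2.3]
clear_bottle 0.8 [341.5, 91.8] [ 0.5995 -0.0029] [ 0.6  0.9 -0.6 -1.3]
clear_bottle 0.47 [295.9, 377.6] [0.6266 0.3296] [-3.7 -1.3  2.8 62.9]
cur [0.6145 0.1098 0.2001] ang -178.87 n 1 twist/row 1.13
[0.0001, 0.0027, -0.0087]
```

View pics/w1.png

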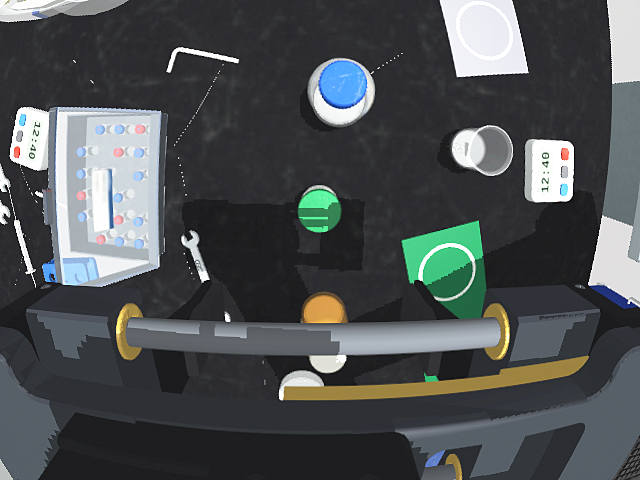

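```bash
python3 -c "
from h import *
plan([.614,.1015,.1],0)"
```

```text
cur [0.6145 0.1098 0.2001] ang -178.87 n 3 twist/row 0.38
[0.0334, 0.0002, -0.0028]
[0.0334, 0.0002, -0.0028]
[0.0334, 0.0002, -0.0028]
```

apply_moves(xyz=[[0,0,-0.008],[0.03,0,0],[0.04,0,0],[0.03,0,0],[0,0,0],[0,0,0]], twist=[1,0,0,0,0,0], claw=[1,1,1,1,1,1])

```text
time_s: 3.7
tcp_pos: [0.6162, 0.0922, 0.1045]
ee_rot: [[0.02, -1.0, 0.012], [-0.0, 0.012, 1.0], [-1.0, -0.02, -0.0]]
wrist_force: [0.5, -0.3, 0.7]
gripper_width: 1.006
```

```bash
python3 -c "
from h import *
for i in range(4):
    s=r.sense();print(s['time_s'],s['tcp_pos'].round(4),s['ee_rot'].round(4).tolist(),s['joints'].round(3),s['joint_velocities'].round(2))
    imaging.capture('side')
"
```

```text
3.7 [0.6162 0.0922 0.1045] [[0.0202, -0.9997, 0.0119], [-0.0003, 0.0119, 0.9999], [-0.9998, -0.0202, -0.0]] [ 23.62   26.501  -9.163   0.596 -53.285 -24.654] [-1.07  0.3  -1.75 -0.61 -0.19 -0.07]
3.75 [0.616  0.0923 0.1044] [[0.0197, -0.9997, 0.0121], [0.0, 0.0121, 0.9999], [-0.9998, -0.0197, 0.0003]] [ 23.626  26.492  -9.174   0.562 -53.3   -24.654] [ 0.68 -0.41  0.74 -0.26  0.1   0.09]
3.8 [0.6164 0.0928 0.1049] [[0.021, -0.9997, 0.0117], [0.0007, 0.0117, 0.9999], [-0.9998, -0.021, 0.0009]] [ 23.653  26.473  -9.13    0.559 -53.282 -24.651] [ 0.57 -0.42  0.82  0.13  0.4   0.01]
3.85 [0.6167 0.0932 0.1052] [[0.0219, -0.9997, 0.0111], [0.001, 0.0111, 0.9999], [-0.9998, -0.0219, 0.0013]] [ 23.679  26.462  -9.101   0.563 -53.263 -24.648] [ 0.42 -0.08  0.33 -0.06  0.29  0.04]
```

apply_moves(xyz=[[0,0,0.004],[0,0,0],[0,0,0],[0,0,0]], twist=[0,0,0,0], claw=[1,1,1,1])

```text
time_s: 4.3
tcp_pos: [0.6185, 0.0989, 0.1088]
ee_rot: [[0.028, -1.0, 0.01], [0.003, 0.01, 1.0], [-1.0, -0.028, 0.004]]
wrist_force: [-0.7, -0.2, 0.3]
gripper_width: 1.0
```

apply_moves(xyz=[[0,0,0.004],[0,0,0],[0,0,0],[0,0,0]], twist=[0,0,0,0], claw=[1,1,1,1])

```text
time_s: 4.7
tcp_pos: [0.6185, 0.1036, 0.1087]
ee_rot: [[0.028, -1.0, 0.009], [0.003, 0.01, 1.0], [-1.0, -0.028, 0.004]]
wrist_force: [1.0, 0.5, -1.2]
gripper_width: 1.003
```

```bash
python3 -c "
from h import *
s=r.sense();print(s['time_s'],s['tcp_pos'].round(4),s['ee_rot'].round(4).tolist(),s['joints'].round(3),s['joint_velocities'].round(2))
"
```

```text
4.7 [0.6185 0.1036 0.1087] [[0.0279, -0.9996, 0.0094], [0.0033, 0.0095, 0.9999], [-0.9996, -0.0279, 0.0035]] [ 24.525  26.382  -8.687   0.613 -53.4   -25.425] [ 0.15  0.06 -0.09 -0.04 -0.09  0.03]
```

apply_moves(xyz=[[0,0.007,-0.002],[0.025,0,0],[0.025,0,0],[0.02,0,0],[0,0,0],[0,0,0]], twist=[0,0,0,0,0,0], claw=[1,1,1,1,1,1])

```text
time_s: 5.3
tcp_pos: [0.6122, 0.1011, 0.0382]
ee_rot: [[0.03, -1.0, 0.01], [0.004, 0.01, 1.0], [-1.0, -0.03, 0.004]]
wrist_force: [1.3, 0.4, 0.9]
gripper_width: 0.998
```

```bash
python3 -c "
from h import *
s=r.sense();print(s['time_s'],s['tcp_pos'].round(4),s['ee_rot'].round(4).tolist())
cap('side','s1');cap('wrist','w2')
"
```

```text
5.3 [0.6122 0.1011 0.0382] [[0.03, -0.9995, 0.0098], [0.0039, 0.0099, 0.9999], [-0.9995, -0.0299, 0.0042]]
```

View pics/s1.png

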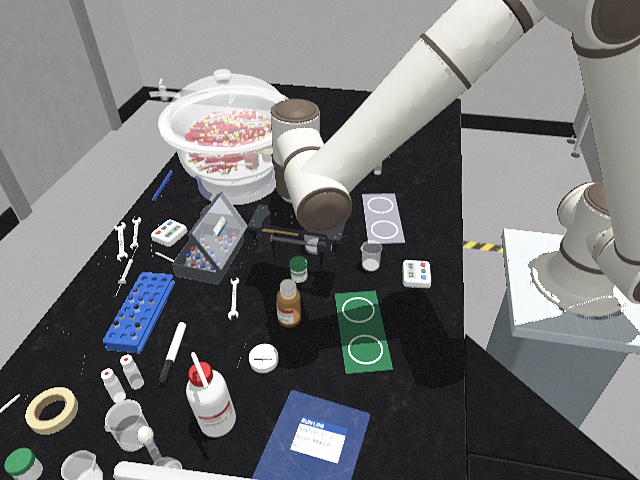

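apply_moves(xyz=[[0.005,-0.001,0],[0,0,0],[0,0,0],[0,0,0],[0,0,0],[0,0,0],[0,0,0]], twist=[0,0,0,0,0,0,0], claw=[1,0.3,0.3,0.3,0.3,0.3,0.3])

```text
time_s: 6.1
tcp_pos: [0.6156, 0.1021, 0.0371]
ee_rot: [[0.037, -0.999, 0.01], [0.007, 0.01, 1.0], [-0.999, -0.037, 0.007]]
wrist_force: [-0.8, -0.3, -0.7]
gripper_width: 0.542
```

apply_moves(xyz=[[0.003,0.001,0],[0,0,0],[0,0,0],[0,0,0]], twist=[0,0,0,0], claw=[0.3,0.3,0.3,0.3])

```text
time_s: 6.5
tcp_pos: [0.6185, 0.103, 0.0377]
ee_rot: [[0.046, -0.999, 0.007], [0.008, 0.008, 1.0], [-0.999, -0.046, 0.009]]
wrist_force: [-0.1, 0.9, -0.8]
gripper_width: 0.322
```

```bash
python3 -c "
from h import *
s=r.sense();print(s['time_s'],s['tcp_pos'].round(4),s['ee_rot'].round(4).tolist(),s['gripper_width'])
imaging.capture('wrist')
s=r.sense();print(s['time_s'],s['tcp_pos'].round(4),s['ee_rot'].round(4).tolist(),s['gripper_width'],s['wrist_force'])
"
```

```text
6.5 [0.6185 0.103  0.0377] [[0.046, -0.9989, 0.0072], [0.0085, 0.0076, 0.9999], [-0.9989, -0.046, 0.0088]] 0.3219918351117925
6.55 [0.6183 0.1031 0.0375] [[0.0456, -0.9989, 0.0072], [0.0085, 0.0076, 0.9999], [-0.9989, -0.0455, 0.0088]] 0.31470585909526033 [-0.52089925 -0.60099213  1.37314961]
```

```bash
python3 -c "
from h import *
cap('wrist','w3');c=cap('side','s3');cap('scene','c3')
cv2.imwrite('pics/s3c.png',cv2.resize(c['pixels'][180:360,200:440,::-1],(800,600),interpolation=cv2.INTER_CUBIC))
s=r.sense();print(s['time_s'],s['tcp_pos'].round(4),s['ee_rot'].round(4).tolist(),s['gripper_width'],s['wrist_force'])
"
```

```text
6.7 [0.6179 0.1029 0.0372] [[0.0445, -0.999, 0.0072], [0.0079, 0.0076, 0.9999], [-0.999, -0.0445, 0.0083]] 0.30444226840800714 [-0.03202591 -0.61983108  4.2462964 ]
```

View pics/s3c.png

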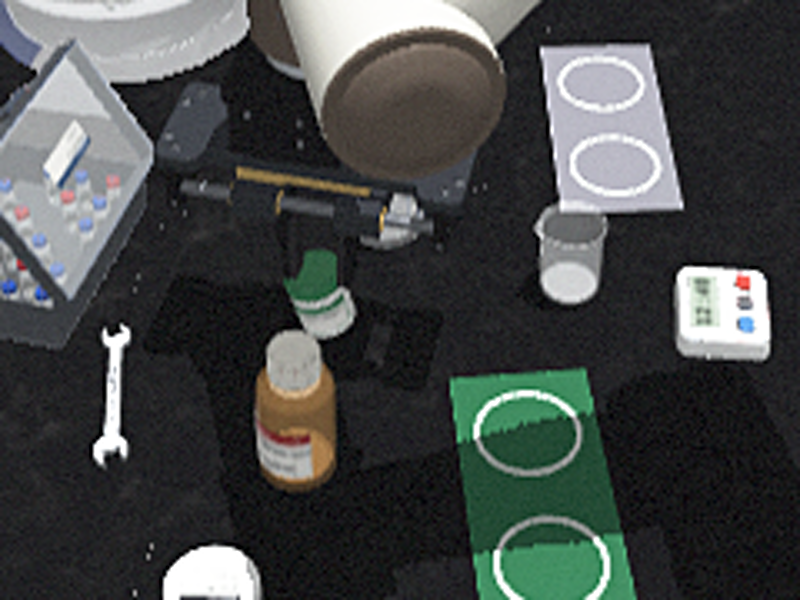

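View pics/w3.png

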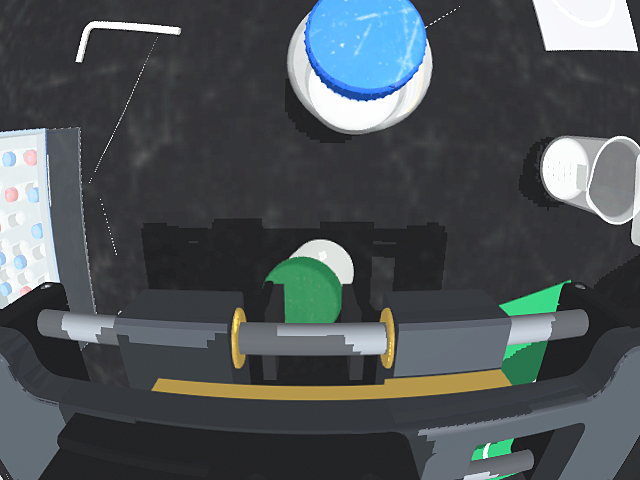

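```bash
python3 -c "
import cv2
a=cv2.imread('pics/c3.png');cv2.imwrite('pics/c3c.png',cv2.resize(a[150:270,230:390],(800,600),interpolation=cv2.INTER_CUBIC))
a=cv2.imread('pics/w3.png')[220:400,200:440];a=cv2.convertScaleAbs(a,alpha=2.5,beta=20);cv2.imwrite('pics/w3c.png',cv2.resize(a,(800,600),interpolation=cv2.INTER_CUBIC))
"
```

```text
(no output)
```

View pics/c3c.png

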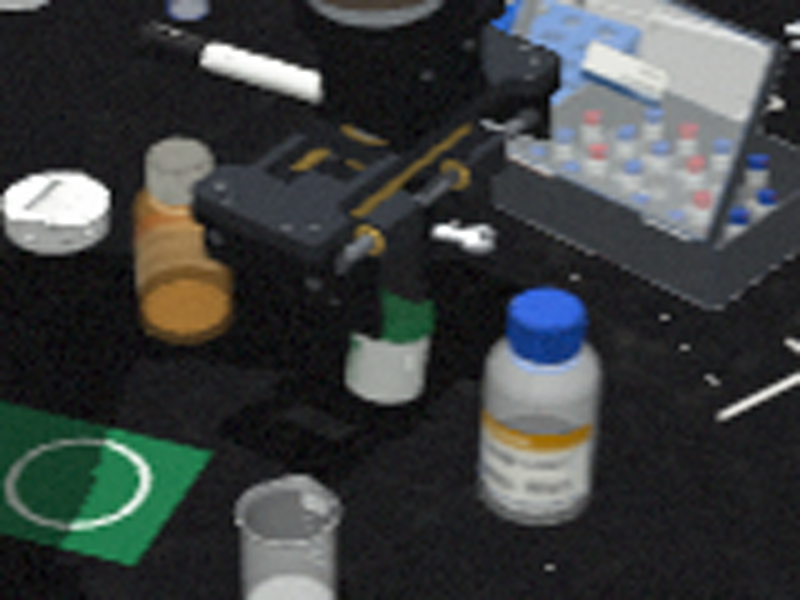

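View pics/w3c.png

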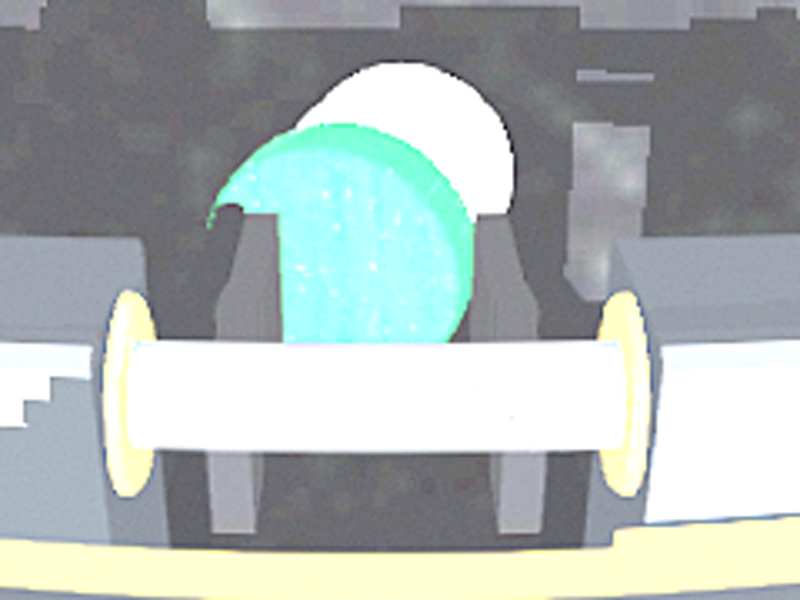

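```bash
python3 -c "
from h import *
c=cap('wrist');s=r.sense();R=s['ee_rot'];p=s['tcp_pos']
for z in (-.0095,.0095):
  for y in(-.013,.013):
    for x in (.014,-.02): print((x,y,z),wproj(c,[p+R@np.array([x,y,z])]).round(0), (wproj(c,[p+R@np.array([x,y,z])])-[200,220])*3.33)
import pickle
print(p)
for h,R0 in((.047,.02),(.034,.02),(.001,.0185)):
  q=wproj(c,np.c_[.614+R0*np.cos(t),.1015+R0*np.sin(t),0*t+h]);print(h,feats(q).round())
"
```

```text
(0.014, -0.013, -0.0095) [[290. 266.]] [[300.1035001 154.4160856]]
(-0.02, -0.013, -0.0095) [[286. 291.]] [[285.21386031 238.05493423]]
(0.014, 0.013, -0.0095) [[339. 266.]] [[461.70523617 154.4705089 ]]
(-0.02, 0.013, -0.0095) [[343. 292.]] [[477.71280061 238.10011425]]
(0.014, -0.013, 0.0095) [[291. 299.]] [[302.48675288 262.01899605]]
(-0.02, -0.013, 0.0095) [[287. 328.]] [[289.01049295 360.97189912]]
(0.014, 0.013, 0.0095) [[338. 299.]] [[459.00158158 262.0608739 ]]
(-0.02, 0.013, 0.0095) [[342. 328.]] [[473.43253293 360.99705739]]
[0.61791635 0.1028436  0.03717228]
0.047 [280. 260. 363. 335.]
0.034 [284. 251. 361. 322.]
0.001 [293. 237. 354. 295.]
```

```bash
python3 -c "
import cv2
a=cv2.imread('pics/w2.png')[180:400,150:480];a=cv2.convertScaleAbs(a,alpha=3,beta=20);cv2.imwrite('pics/w2c.png',cv2.resize(a,(800,533),interpolation=cv2.INTER_CUBIC))
"
```

```text
(no output)
```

View pics/w2c.png

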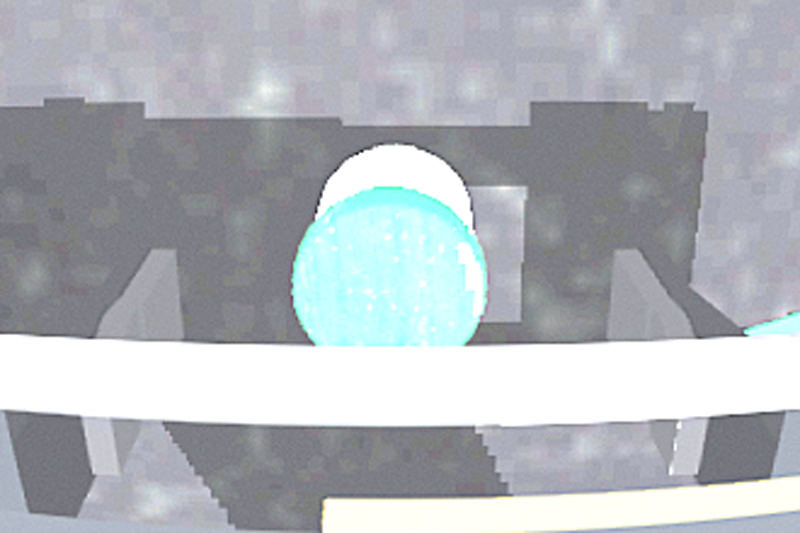

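apply_moves(xyz=[[0,0,0],[0,0,0],[0,0,0],[0,0,0],[0,0,0],[0,0,0]], twist=[0,0,0,0,0,0], claw=[0.4,0.5,0.7,1,1,1])

```text
time_s: 7.35
tcp_pos: [0.6159, 0.1024, 0.0346]
ee_rot: [[0.04, -0.999, 0.008], [0.007, 0.009, 1.0], [-0.999, -0.04, 0.007]]
wrist_force: [0.5, 0.4, 0.3]
gripper_width: 0.766
```

```bash
python3 wl.py w4 septa_jar clear_bottle; python3 -c "
from h import *
import cv2
s=r.sense();print(s['time_s'],s['tcp_pos'].round(4),s['ee_rot'].round(4).tolist(),s['gripper_width'],s['wrist_force'])
a=cv2.imread('pics/w4.png')[180:400,150:480];a=cv2.convertScaleAbs(a,alpha=3,beta=20);cv2.imwrite('pics/w4c.png',cv2.resize(a,(800,533),interpolation=cv2.INTER_CUBIC))
"
```

```text
[0.6158 0.1023 0.0346]
septa_jar 0.76 [323.8, 287.4] [0.6088 0.1002] [-0.5 -5.   0.5 11.7]
clear_bottle 0.57 [353.1, 63.2] [0.5993 0.0037] [ 0.9 -1.4 -0.6 15.8]
7.5 [0.6161 0.1024 0.0349] [[0.0401, -0.9992, 0.0082], [0.007, 0.0085, 0.9999], [-0.9992, -0.0401, 0.0073]] 0.9004024405225618 [-0.37329034  0.99651099  0.18554895]
```

View pics/w4c.png

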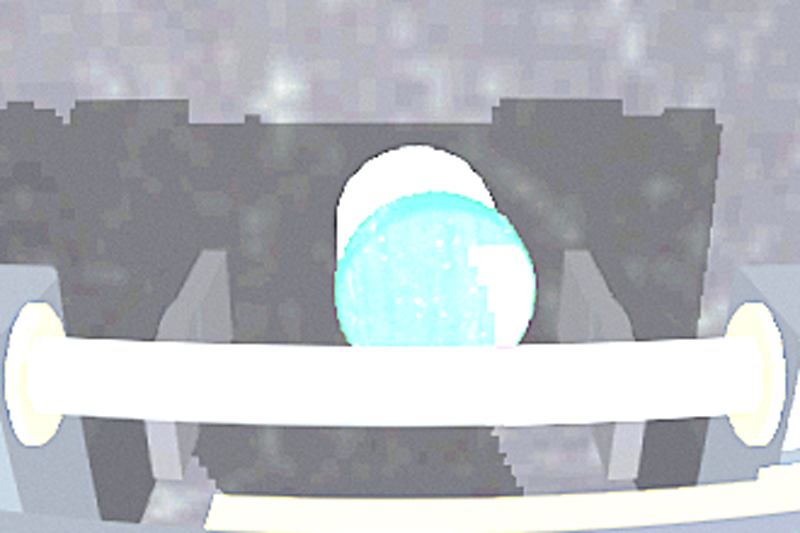

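apply_moves(xyz=[[0.016,0.007,0]], twist=[0], claw=[1])

```text
time_s: 7.6
tcp_pos: [0.6124, 0.1034, 0.0207]
ee_rot: [[0.046, -0.999, 0.007], [0.009, 0.008, 1.0], [-0.999, -0.046, 0.009]]
wrist_force: [-0.6, 0.5, 0.3]
gripper_width: 0.962
```

```bash
cat >> h.py <<'E'
def hold(n,cam="side"):
    for i in range(n): c=imaging.capture(cam)
    return c
def st(n=1):
    s=r.sense();R=s['ee_rot']
    print("t",round(s['time_s'],2),"tcp",s['tcp_pos'].round(4),"tilt",R[:2,0].round(3),"ang",np.degrees(np.arctan2(R[1,1],R[0,1])).round(1),"w",round(s['gripper_width'],3),"F",s['wrist_force'].round(1))
E
python3 -c "
from h import *
hold(2);st();hold(1);st()
c=cap('wrist','w5')
a=cv2.imread('pics/w5.png')[180:400,150:480];a=cv2.convertScaleAbs(a,alpha=3,beta=20);cv2.imwrite('pics/w5c.png',cv2.resize(a,(800,533),interpolation=cv2.INTER_CUBIC))
"
```

```text
t 7.7 tcp [0.6075 0.1019 0.0167] tilt [0.035 0.006] ang 179.5 w 0.987 F [-0.1  0.7  0.8]
t 7.75 tcp [0.6088 0.1022 0.0178] tilt [0.038 0.006] ang 179.5 w 0.991 F [-0.   0.2  0.9]
```

View pics/w5c.png

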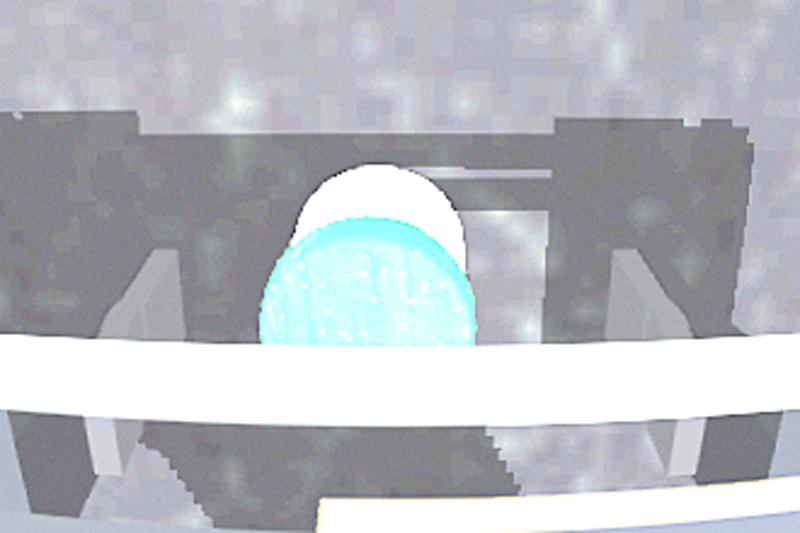

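```bash
python3 -c "
from h import *
for i in range(3): hold(1);st()
python=0
"; python3 wl.py w6 septa_jar; python3 -c "
from h import *
st()"
```

```text
t 7.85 tcp [0.6103 0.1027 0.0191] tilt [0.041 0.007] ang 179.5 w 0.998 F [0.3 0.8 0.8]
t 7.9 tcp [0.6105 0.1028 0.0193] tilt [0.041 0.007] ang 179.5 w 1.0 F [ 1.   0.3 -0.2]
t 7.95 tcp [0.6106 0.1028 0.0194] tilt [0.042 0.007] ang 179.5 w 0.999 F [-0.4 -0.1 -0.3]
[0.6105 0.1028 0.0193]
septa_jar 0.73 [303.1, 289.5] [0.6135 0.1013] [-0.9 -2.5  0.8 29.4]
t 8.05 tcp [0.6103 0.1027 0.0192] tilt [0.041 0.007] ang 179.5 w 0.998 F [-0.1 -0.9 -0.4]
```

apply_moves(xyz=[[0,-0.004,-0.001]], twist=[0], claw=[0.35])

```text
time_s: 8.15
tcp_pos: [0.6143, 0.1018, 0.0197]
ee_rot: [[0.041, -0.999, 0.008], [0.008, 0.008, 1.0], [-0.999, -0.041, 0.008]]
wrist_force: [0.2, -0.2, -0.0]
gripper_width: 0.964
```

```bash
python3 -c "
from h import *
for i in range(6): hold(3);st()
c=cap('wrist','w5');cap('side','s5')
a=cv2.imread('pics/w5.png')[180:400,150:480];a=cv2.convertScaleAbs(a,alpha=3,beta=20);cv2.imwrite('pics/w5c.png',cv2.resize(a,(800,533),interpolation=cv2.INTER_CUBIC))
"
```

```text
t 8.3 tcp [0.6149 0.1017 0.0196] tilt [0.042 0.008] ang 179.5 w 0.849 F [ 1.  -0.1 -0.1]
t 8.45 tcp [0.6143 0.1016 0.0193] tilt [0.041 0.007] ang 179.5 w 0.722 F [-0.1 -0.8 -0.5]
t 8.6 tcp [0.6143 0.1017 0.0194] tilt [0.041 0.007] ang 179.5 w 0.587 F [0.3 0.3 0.5]
t 8.75 tcp [0.6142 0.1017 0.0194] tilt [0.041 0.007] ang 179.5 w 0.451 F [-0.5 -0.6  0. ]
t 8.9 tcp [0.6143 0.1017 0.0194] tilt [0.041 0.007] ang 179.5 w 0.445 F [ 0.9 -0.5 -0.2]
t 9.05 tcp [0.6142 0.1017 0.0194] tilt [0.041 0.007] ang 179.5 w 0.442 F [-0.3  0.1  0.7]
```

View pics/w5c.png

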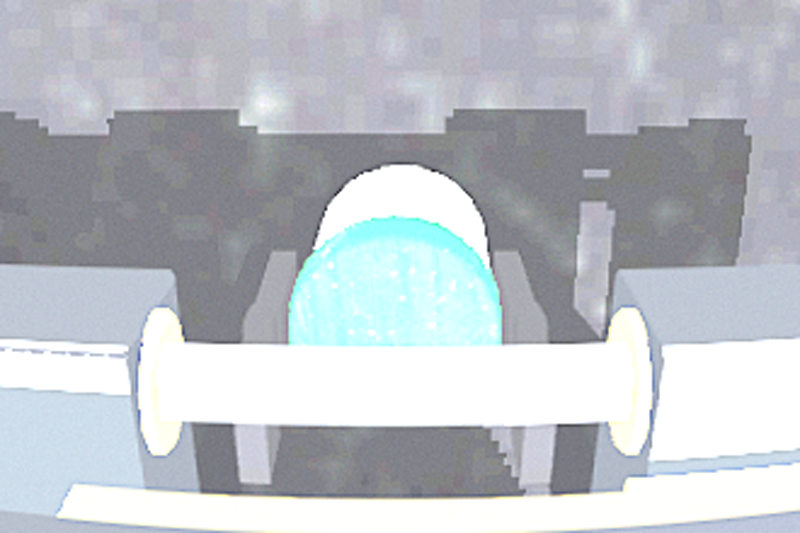

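```bash
cat >> h.py <<'E'
def go(*tgts,step=.048):
    """waypoints, no twist, full R"""
    s=r.sense();p=np.array(s["tcp_pos"]);R=np.array(s["ee_rot"]);st()
    for tg in tgts:
        d=R.T@(np.array(tg)-p);n=int(np.ceil(np.abs(d).max()/step*1.0)) or 1
        n=max(n,int(np.ceil(np.linalg.norm(d)/.0495)))
        print(n,"x",(d/n).round(4).tolist());p=np.array(tg)
E
python3 -c "
from h import *
go([.614,.1017,.1],[.4427,.269,.1])"
```

```text
t 9.15 tcp [0.6143 0.1017 0.0194] tilt [0.041 0.007] ang 179.5 w 0.442 F [-0.1 -0.2 -0.2]
2 x [-0.0403, -0.0015, 0.0003]
5 x [-0.0012, 0.0345, 0.0332]
```

apply_moves(xyz=[[-0.02,-0.001,0],[-0.04,-0.001,0],[-0.03,-0.001,0],[-0.001,0.02,0.02],[-0.001,0.03,0.03],[-0.001,0.034,0.033],[-0.001,0.034,0.033],[-0.001,0.03,0.03],[-0.001,0.02,0.02]], twist=[0,0,0,0,0,0,0,0,0], claw=[0.35,0.35,0.35,0.35,0.35,0.35,0.35,0.35,0.35])

```text
time_s: 10.05
tcp_pos: [0.4448, 0.2716, 0.1122]
ee_rot: [[0.042, -0.999, 0.017], [0.009, 0.018, 1.0], [-0.999, -0.042, 0.01]]
wrist_force: [0.2, -0.0, -0.7]
gripper_width: 0.446
```

```bash
python3 -c "
from h import *
hold(6);st();c=cap('side','s6');cap('wrist','w6')
go([.4427,.269,.1],[.4427,.269,.03])
M={}
for k in('side','scene'):
    c=imaging.capture(k)
    L=imaging.regions_of('septa_jar',c)
    for d in L[:2]: print(k,d['p'],d['centre'])
    if L:
        p,f=fit('septa_jar',[(c,clean(L[0]['mask']))],(.445,.265),.08,True);print(p,f)
"
```

```text
t 10.35 tcp [0.4471 0.2697 0.1121] tilt [0.042 0.008] ang 178.9 w 0.442 F [ 0.4  0.7 -0.7]
t 10.45 tcp [0.4473 0.2694 0.1119] tilt [0.042 0.008] ang 178.8 w 0.441 F [-0.5  0.4 -0.6]
1 x [0.0117, 0.0051, -0.0006]
2 x [0.035, 0.0015, -0.0003]
side 0.91 [366.4, 310.4]
[0.44711624 0.25359509 0.07291143] [-0.2  0.1  0.2 -0.1]
scene 0.82 [203.5, 192.7]
[0.53403138 0.35820408 0.00778082] [-1.   0.6  1.1 -0.6]
```

View pics/s6.png

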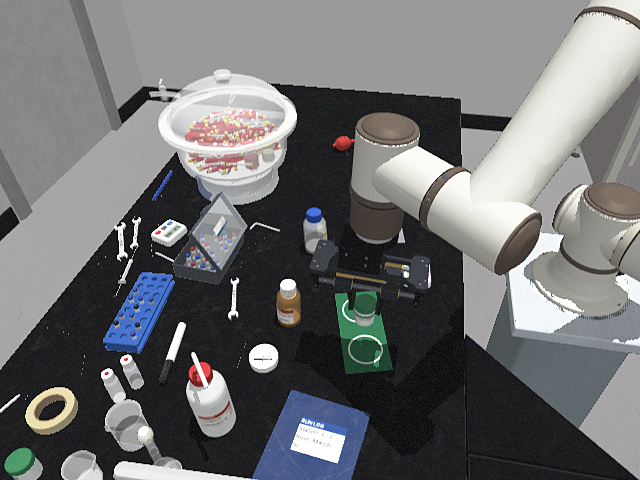

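apply_moves(xyz=[[0.02,0.005,-0.001],[0.03,0.001,0],[0.025,0.001,0]], twist=[0,0,0], claw=[0.35,0.35,0.35])

```text
time_s: 10.95
tcp_pos: [0.4473, 0.2717, 0.0391]
ee_rot: [[0.051, -0.998, 0.021], [0.017, 0.022, 1.0], [-0.999, -0.051, 0.018]]
wrist_force: [-0.1, 0.2, -0.8]
gripper_width: 0.442
```

```bash
python3 -c "
from h import *
hold(6);st()
go([.4427,.269,.0225])
z=r.sense()['tcp_pos'][2]-.0194
c=cap('side','s7');d=imaging.regions_of('septa_jar',c)[0];print(d['p'])
p,f=fit('septa_jar',[(c,clean(d['mask']))],(.445,.265),z);print(z,p.round(4),'corr',(p+[.003,-.002]).round(4),f)
"; python3 wl.py w7 septa_jar
```

```text
t 11.25 tcp [0.4479 0.2726 0.0412] tilt [0.052 0.018] ang 178.8 w 0.441 F [-0.4  0.3 -0.7]
t 11.25 tcp [0.4479 0.2726 0.0412] tilt [0.052 0.018] ang 178.8 w 0.441 F [-0.4  0.3 -0.7]
1 x [0.0183, 0.0061, -0.004]
0.77
0.02176153332422713 [0.4452 0.2722] corr [0.4482 0.2702] [-0.4 -1.1  0.4  0.9]
[0.4475 0.2725 0.0411]
septa_jar 0.87 [310.2, 290.6] [0.4483 0.2685] [  3.  -19.8  -2.7   1.8]
```

apply_moves(xyz=[[0.018,0.006,-0.002]], twist=[0], claw=[0.35])

```text
time_s: 11.55
tcp_pos: [0.4446, 0.2731, 0.0252]
ee_rot: [[0.057, -0.998, 0.02], [0.024, 0.021, 0.999], [-0.998, -0.057, 0.025]]
wrist_force: [0.8, 0.2, -0.8]
gripper_width: 0.447
```

```bash
python3 -c "
from h import *
hold(5);st()
z=r.sense()['tcp_pos'][2]-.0194
c=cap('side','s8');d=imaging.regions_of('septa_jar',c)[0];print(d['p'])
p,f=fit('septa_jar',[(c,clean(d['mask']))],(.445,.265),z);print(z,p.round(4),'side ring .440 .2704',f)
cv2.imwrite('pics/s8c.png',cv2.resize(c['pixels'][240:390,270:470,::-1],(800,600),interpolation=cv2.INTER_CUBIC))
"
```

```text
t 11.8 tcp [0.4426 0.271  0.0232] tilt [0.052 0.018] ang 178.8 w 0.442 F [-0.2 -0.  -0.1]
0.84
0.003768567784962956 [0.4407 0.2718] side ring .440 .2704 [-0.3 -0.9  0.3  0.8]
```

View pics/s8c.png

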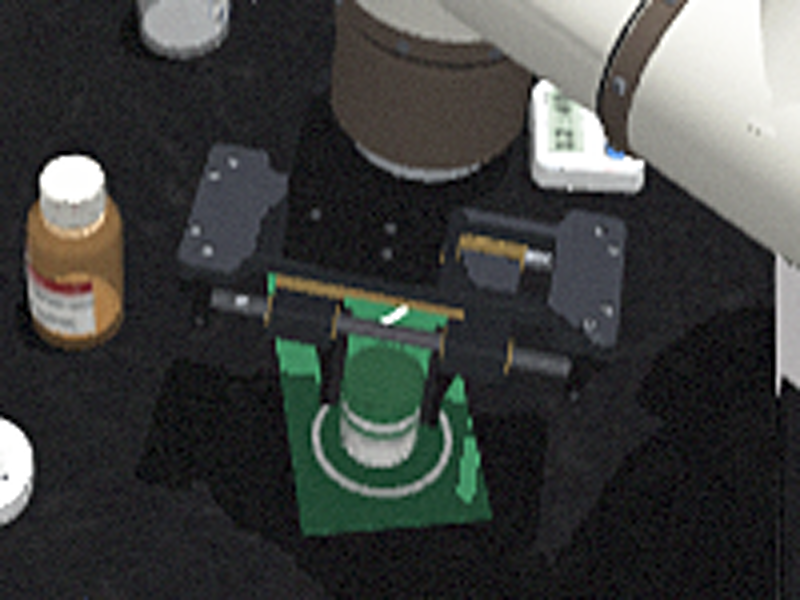

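apply_moves(xyz=[[0.0015,0,-0.001]], twist=[0], claw=[0.35])

```text
time_s: 12.0
tcp_pos: [0.443, 0.2704, 0.0221]
ee_rot: [[0.053, -0.998, 0.02], [0.019, 0.021, 1.0], [-0.998, -0.053, 0.02]]
wrist_force: [1.0, 0.3, -0.8]
gripper_width: 0.444
```

```bash
python3 -c "
from h import *
hold(4);st()"
```

```text
t 12.2 tcp [0.4427 0.27   0.0217] tilt [0.052 0.018] ang 178.8 w 0.443 F [-0.1  0.3  0.3]
```

apply_moves(xyz=[[0,0,0]], twist=[0], claw=[0.6])

```text
time_s: 12.3
tcp_pos: [0.4428, 0.2701, 0.0218]
ee_rot: [[0.052, -0.998, 0.021], [0.018, 0.022, 1.0], [-0.998, -0.052, 0.02]]
wrist_force: [-1.9, 1.1, -0.4]
gripper_width: 0.476
```

```bash
python3 -c "
from h import *
hold(7);st()
c=cap('side','s9');d=imaging.regions_of('septa_jar',c)[0];print(d['p'])
p,f=fit('septa_jar',[(c,clean(d['mask']))],(.445,.265),.002);print(p.round(4),'side ring .440 .2704',f)
go([.4435,.271,.1])
"
```

```text
t 12.65 tcp [0.4427 0.2701 0.0217] tilt [0.052 0.018] ang 178.8 w 0.595 F [0.7 0.8 0.3]
0.8
[0.4408 0.2705] side ring .440 .2704 [-0.3 -0.8  0.3  0.7]
t 12.75 tcp [0.4427 0.2701 0.0217] tilt [0.052 0.018] ang 178.8 w 0.595 F [-0.   0.4 -0.2]
2 x [-0.039, -0.0024, 0.0012]
```

```bash
python3 -c "
from h import *
go([.4435,.271,.12],[.487,-.3445,.13])
"
```

```text
t 12.75 tcp [0.4427 0.2701 0.0217] tilt [0.052 0.018] ang 178.8 w 0.595 F [-0.   0.4 -0.2]
3 x [-0.0327, -0.002, 0.001]
13 x [-0.0015, -0.0044, -0.0472]
```

apply_moves(xyz=[[-0.02,-0.001,0.001],[-0.04,-0.002,0.001],[-0.035,-0.002,0.001],[-0.002,-0.004,-0.03],[-0.002,-0.004,-0.048],[-0.002,-0.004,-0.048],[-0.002,-0.004,-0.048],[-0.002,-0.004,-0.048],[-0.002,-0.004,-0.048],[-0.002,-0.004,-0.048],[-0.002,-0.004,-0.048],[-0.002,-0.004,-0.048]], twist=[0,0,0,0,0,0,0,0,0,0,0,0], claw=[0.6,0.6,0.6,0.6,0.6,0.6,0.6,0.6,0.6,0.6,0.6,0.6])

```text
time_s: 13.95
tcp_pos: [0.4735, -0.1519, 0.1355]
ee_rot: [[0.06, -0.998, 0.005], [0.02, 0.007, 1.0], [-0.998, -0.06, 0.021]]
wrist_force: [1.0, 0.1, 0.8]
gripper_width: 0.599
```

```bash
python3 -c "
from h import *
go([.487,-.3445,.13])
"
```

```text
t 13.95 tcp [ 0.4735 -0.1519  0.1355] tilt [0.06 0.02] ang 179.6 w 0.599 F [1.  0.1 0.8]
5 x [0.0005, -0.0029, -0.0385]
```

apply_moves(xyz=[[0,-0.003,-0.039],[0,-0.003,-0.039],[0,-0.003,-0.039],[0,-0.003,-0.039],[0,-0.003,-0.033]], twist=[0,0,0,0,0], claw=[0.8,0.8,0.8,0.8,0.8])

```text
time_s: 14.45
tcp_pos: [0.486, -0.3513, 0.1328]
ee_rot: [[0.062, -0.998, 0.009], [0.02, 0.01, 1.0], [-0.998, -0.062, 0.021]]
wrist_force: [0.8, 0.3, -0.0]
gripper_width: 0.795
```

```bash
python3 -c "
from h import *
hold(6);st()
"; python3 wl.py w9 sample_vial;python3 -c "
from h import *
go([.487,-.3445,.13])
"
```

```text
t 14.75 tcp [ 0.4861 -0.3484  0.1329] tilt [0.061 0.021] ang 179.5 w 0.8 F [0.1 0.7 0.6]
[ 0.4862 -0.3482  0.1331]
sample_vial 0.94 [315.5, 248.7] [ 0.4892 -0.3457] [-0.9 -2.   1.5  1.2]
t 14.85 tcp [ 0.4864 -0.3481  0.1333] tilt [0.062 0.02 ] ang 179.6 w 0.798 F [-0.  -0.  -0.1]
1 x [0.0034, -0.0004, 0.0035]
```

View pics/w9.png

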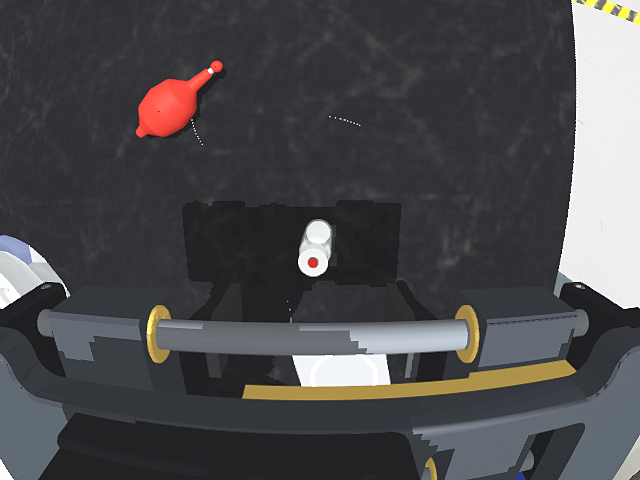

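apply_moves(xyz=[[-0.05,0,0],[-0.05,0,0],[-0.05,0,0]], twist=[0,0,0], claw=[0.8,0.8,0.8])

```text
time_s: 15.15
tcp_pos: [0.4738, -0.3454, 0.2774]
ee_rot: [[0.044, -0.999, 0.002], [0.031, 0.003, 1.0], [-0.999, -0.043, 0.031]]
wrist_force: [1.6, -0.2, -0.6]
gripper_width: 0.797
```

```bash
python3 -c "
from h import *
st();hold(6);st()
"
```

```text
t 15.15 tcp [ 0.4738 -0.3454  0.2774] tilt [0.044 0.031] ang 179.8 w 0.797 F [ 1.6 -0.2 -0.6]
t 15.45 tcp [ 0.474  -0.3459  0.2751] tilt [0.044 0.031] ang 179.8 w 0.802 F [-0.4 -0.1 -0.2]
```

apply_moves(xyz=[[0.05,0,0],[0.05,0,0],[0.05,0,0]], twist=[0,0,0], claw=[0.8,0.8,0.8])

```text
time_s: 15.75
tcp_pos: [0.4841, -0.3426, 0.1293]
ee_rot: [[0.055, -0.998, 0.0], [0.024, 0.002, 1.0], [-0.998, -0.055, 0.024]]
wrist_force: [1.4, -0.8, 0.1]
gripper_width: 0.797
```

```bash
python3 -c "
from h import *
st();hold(6);st()
"
```

```text
t 15.75 tcp [ 0.4841 -0.3426  0.1293] tilt [0.055 0.024] ang 179.9 w 0.797 F [ 1.4 -0.8  0.1]
t 16.05 tcp [ 0.4862 -0.3442  0.1342] tilt [0.059 0.021] ang 179.9 w 0.798 F [-0.9  0.1  0.5]
```

apply_moves(xyz=[[0.047,0.003,-0.003]], twist=[0], claw=[0.8])

```text
time_s: 16.15
tcp_pos: [0.4929, -0.3497, 0.0963]
ee_rot: [[0.078, -0.997, -0.003], [0.011, -0.002, 1.0], [-0.997, -0.078, 0.011]]
wrist_force: [1.2, -0.6, -0.7]
gripper_width: 0.8
```

```bash
python3 -c "
from h import *
hold(5);st();go([.489,-.345,.04])
"; python3 wl.py w10 sample_vial
```

```text
t 16.4 tcp [ 0.4874 -0.3471  0.0898] tilt [0.062 0.019] ang 180.0 w 0.799 F [ 0.3 -0.   0. ]
t 16.4 tcp [ 0.4874 -0.3471  0.0898] tilt [0.062 0.019] ang 180.0 w 0.799 F [ 0.3 -0.   0. ]
2 x [0.0249, 0.0007, 0.0006]
[ 0.4876 -0.3471  0.09  ]
sample_vial 0.69 [313.2, 270.2] [ 0.4886 -0.3459] [-0.5 -3.3  0.7  1.4]
```

apply_moves(xyz=[[0.048,0.001,0.001]], twist=[0], claw=[0.6])

```text
time_s: 16.6
tcp_pos: [0.496, -0.3485, 0.0501]
ee_rot: [[0.081, -0.997, -0.003], [0.01, -0.002, 1.0], [-0.997, -0.081, 0.01]]
wrist_force: [1.5, -0.5, -1.0]
gripper_width: 0.763
```

```bash
python3 -c "
from h import *
hold(5);st()
"
```

```text
t 16.85 tcp [ 0.4905 -0.3457  0.0438] tilt [0.065 0.017] ang -180.0 w 0.622 F [ 0.7 -0.4  0.6]
```

apply_moves(xyz=[[0,0,0]], twist=[0], claw=[0.15])

```text
time_s: 16.95
tcp_pos: [0.4916, -0.3464, 0.0459]
ee_rot: [[0.068, -0.998, -0.002], [0.016, -0.001, 1.0], [-0.998, -0.068, 0.016]]
wrist_force: [-0.2, -0.8, 0.3]
gripper_width: 0.572
```

```bash
python3 -c "
from h import *
hold(8);st();hold(4);st();cap('wrist','w11')
"
```

```text
t 17.35 tcp [ 0.4902 -0.3458  0.0441] tilt [0.064 0.017] ang -180.0 w 0.253 F [-2.   0.2  3. ]
t 17.55 tcp [ 0.4902 -0.3458  0.0442] tilt [0.064 0.017] ang -180.0 w 0.253 F [-1.9  0.1  3.6]
```

View pics/w11.png

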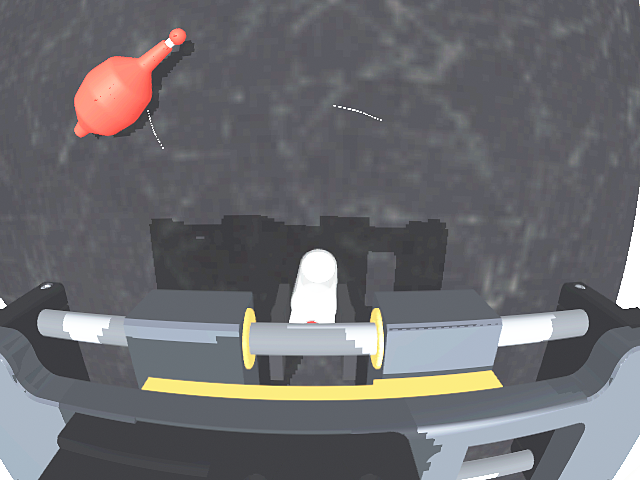

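```bash
python3 -c "
from h import *
go([.487,-.345,.16],[.4705,.173,.15])
"
```

```text
t 17.6 tcp [ 0.4902 -0.3458  0.0441] tilt [0.065 0.017] ang -180.0 w 0.254 F [-3.  -0.7  4.8]
3 x [-0.0386, -0.0014, 0.0009]
11 x [0.0016, 0.0015, 0.0471]
```

apply_moves(xyz=[[-0.02,0,0],[-0.048,0,0],[-0.048,0,0],[0,0.001,0.03],[0,0.001,0.047],[0,0.001,0.047],[0,0.001,0.047],[0,0.001,0.047],[0,0.001,0.047],[0,0.001,0.047],[0,0.001,0.047],[0,0.001,0.047]], twist=[0,0,0,0,0,0,0,0,0,0,0,0], claw=[0.15,0.15,0.15,0.15,0.15,0.15,0.15,0.15,0.15,0.15,0.15,0.15])

```text
time_s: 18.8
tcp_pos: [0.4785, 0.0692, 0.1681]
ee_rot: [[0.075, -0.997, 0.012], [0.023, 0.013, 1.0], [-0.997, -0.075, 0.023]]
wrist_force: [1.1, 0.1, -1.0]
gripper_width: 0.257
```

```bash
python3 -c "
from h import *
go([.46,.173,.16])
"
```

```text
t 18.8 tcp [0.4785 0.0692 0.1681] tilt [0.075 0.023] ang 179.2 w 0.257 F [ 1.1  0.1 -1. ]
3 x [0.003, 0.0068, 0.0344]
```

apply_moves(xyz=[[0,0.004,0.035],[0,0.004,0.035],[0,0.004,0.025],[-0.05,0,0],[-0.05,0,0],[-0.05,0,0]], twist=[0,0,0,0,0,0], claw=[0.15,0.15,0.15,0.15,0.15,0.15])

```text
time_s: 19.4
tcp_pos: [0.4512, 0.1715, 0.3131]
ee_rot: [[0.06, -0.998, 0.002], [0.018, 0.003, 1.0], [-0.998, -0.06, 0.018]]
wrist_force: [0.9, 0.3, -0.8]
gripper_width: 0.254
```

```bash
python3 -c "
from h import *
hold(5);st()
"
```

```text
t 19.65 tcp [0.4517 0.1712 0.3118] tilt [0.062 0.019] ang 179.8 w 0.254 F [ 0.1 -0.5 -0.7]
```

apply_moves(xyz=[[0,-0.05,0],[0,-0.05,0],[0,-0.05,0]], twist=[0,0,0], claw=[0.15,0.15,0.15])

```text
time_s: 19.95
tcp_pos: [0.598, 0.1696, 0.3158]
ee_rot: [[0.052, -0.999, -0.003], [0.017, -0.002, 1.0], [-0.998, -0.052, 0.017]]
wrist_force: [0.4, 1.1, -0.6]
gripper_width: 0.255
```

```bash
python3 -c "
from h import *
hold(5);st()
"
```

```text
t 20.2 tcp [0.5967 0.1695 0.3153] tilt [0.051 0.016] ang -180.0 w 0.257 F [0.3 0.8 0.3]
```

apply_moves(xyz=[[0,0.05,0],[0,0.05,0],[0,0.05,0]], twist=[0,0,0], claw=[0.15,0.15,0.15])

```text
time_s: 20.5
tcp_pos: [0.4467, 0.1689, 0.3032]
ee_rot: [[0.047, -0.999, 0.002], [0.013, 0.002, 1.0], [-0.999, -0.047, 0.013]]
wrist_force: [-0.3, 1.2, 0.5]
gripper_width: 0.253
```

```bash
python3 -c "
from h import *
hold(5);st()
"
```

```text
t 20.75 tcp [0.4489 0.1697 0.3052] tilt [0.051 0.015] ang 180.0 w 0.254 F [ 0.3  0.4 -0.9]
```

apply_moves(xyz=[[0,-0.05,0],[0,-0.05,0],[0,-0.05,0],[0,-0.05,0],[0,0.05,0],[0,0.05,0],[0,0.05,0],[0,0.05,0]], twist=[0,0,0,0,0,0,0,0], claw=[0.15,0.15,0.15,0.15,0.15,0.15,0.15,0.15])

```text
time_s: 21.55
tcp_pos: [0.47, 0.177, 0.2758]
ee_rot: [[0.02, -1.0, 0.01], [-0.006, 0.01, 1.0], [-1.0, -0.02, -0.006]]
wrist_force: [-1.3, 1.1, -0.1]
gripper_width: 0.254
```

```bash
python3 -c "
from h import *
hold(5);st()
"
```

```text
t 21.8 tcp [0.4711 0.1773 0.279 ] tilt [ 0.025 -0.002] ang 179.6 w 0.254 F [ 0.2  0.1 -0.3]
```

apply_moves(xyz=[[0,-0.05,0],[0,-0.05,0],[0,-0.05,0],[0,-0.05,0],[0,0.05,0],[0,0.05,0],[0,0.05,0],[0,0.05,0]], twist=[0,0,0,0,0,0,0,0], claw=[0.15,0.15,0.15,0.15,0.15,0.15,0.15,0.15])

```text
time_s: 22.6
tcp_pos: [0.4966, 0.1839, 0.2473]
ee_rot: [[-0.001, -1.0, 0.023], [-0.021, 0.023, 1.0], [-1.0, 0.001, -0.021]]
wrist_force: [-0.9, 1.2, 1.1]
gripper_width: 0.253
```

```bash
python3 -c "
from h import *
hold(5);st();go([.4705,.173,.07]);c=cap('side','s12')
"
```

```text
t 22.85 tcp [0.4975 0.1842 0.2504] tilt [ 0.003 -0.018] ang 178.8 w 0.248 F [ 0.5 -0.   0. ]
t 22.85 tcp [0.4975 0.1842 0.2504] tilt [ 0.003 -0.018] ang 178.8 w 0.248 F [ 0.5 -0.   0. ]
4 x [0.0451, 0.0069, -0.0022]
```

View pics/s12.png

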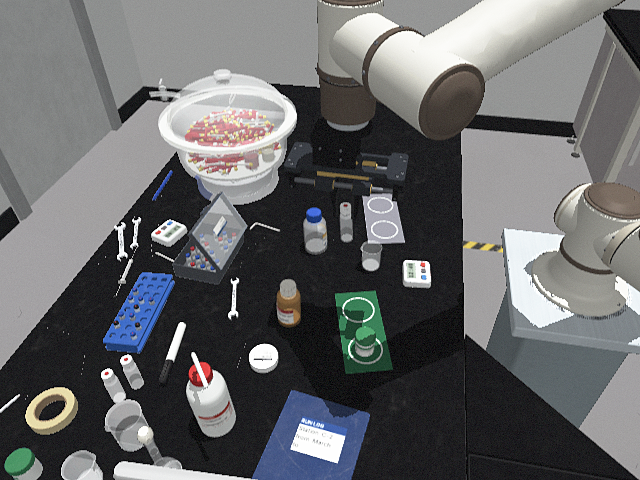

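apply_moves(xyz=[[0.03,0.007,-0.002],[0.045,0.007,-0.002],[0.045,0.007,-0.002],[0.04,0.006,-0.002]], twist=[0,0,0,0], claw=[0.15,0.15,0.15,0.15])

```text
time_s: 23.3
tcp_pos: [0.4862, 0.18, 0.0939]
ee_rot: [[0.027, -0.999, 0.026], [-0.003, 0.026, 1.0], [-1.0, -0.027, -0.003]]
wrist_force: [0.7, 1.2, -0.8]
gripper_width: 0.255
```

```bash
cat > chk.py <<'E'
from h import *
import sys
n,zoff,gx,gy=sys.argv[1],float(sys.argv[2]),float(sys.argv[3]),float(sys.argv[4])
# gx,gy: ring in side frame; zoff = TCP z at pick
hold(5);st();s=r.sense();z=s['tcp_pos'][2]-zoff if zoff>=0 else -zoff
c=cap('side',sys.argv[5] if len(sys.argv)>5 else None);L=imaging.regions_of(n,c)
for d in L[:2]:
    m=clean(d['mask']);p,f=fit(n,[(c,m)],s['tcp_pos'][:2],z);print(round(d['p'],2),"bottom z",round(z,4),p.round(4),"need",(np.array([gx,gy])-p).round(4),f)
E
python3 chk.py sample_vial .0442 .4681 .1744 s13; python3 -c "
from h import *
cap('scene','c13');s=r.sense();go(s['tcp_pos']+[0,0,-.02])
a=cv2.imread('pics/s13.png');cv2.imwrite('pics/s13c.png',cv2.resize(a[230:380,270:470],(800,600),interpolation=cv2.INTER_CUBIC))"
```

```text
t 23.55 tcp [0.4871 0.1808 0.097 ] tilt [ 0.028 -0.003] ang 178.6 w 0.254 F [0.3 0.4 0.1]
0.66 bottom z 0.0528 [0.4848 0.1834] need [-0.0167 -0.009 ] [-0.8 -1.4  0.8  1.2]
t 23.7 tcp [0.4864 0.1809 0.0975] tilt [ 0.029 -0.002] ang 178.6 w 0.255 F [-0.3  0.4 -0.4]
1 x [0.02, 0.0006, 0.0]
```

View pics/s13c.png

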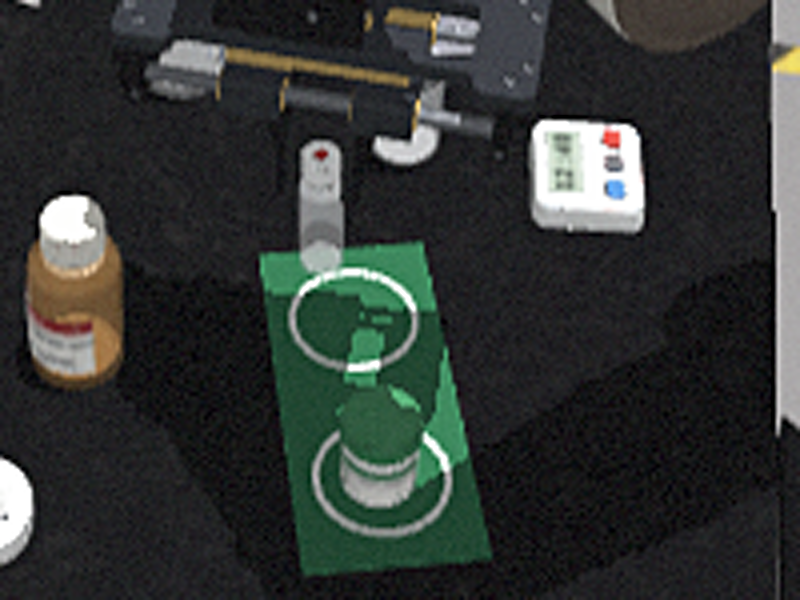

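apply_moves(xyz=[[0.034,0.0175,-0.009]], twist=[0], claw=[0.15])

```text
time_s: 23.8
tcp_pos: [0.476, 0.1766, 0.0682]
ee_rot: [[0.043, -0.999, 0.023], [0.008, 0.023, 1.0], [-0.999, -0.043, 0.009]]
wrist_force: [0.8, 0.5, -1.6]
gripper_width: 0.255
```

```bash
python3 chk.py sample_vial .0442 .4681 .1744 s14; python3 -c "
from h import *
a=cv2.imread('pics/s14.png');cv2.imwrite('pics/s14c.png',cv2.resize(a[230:380,270:470],(800,600),interpolation=cv2.INTER_CUBIC))"
```

```text
t 24.05 tcp [0.4714 0.1733 0.0648] tilt [ 0.032 -0.   ] ang 178.6 w 0.252 F [-0.6  0.4 -0.3]
0.56 bottom z 0.0206 [0.4691 0.1749] need [-0.001  -0.0005] [-0.9 -0.7  0.8  0.7]
```

View pics/s14c.png

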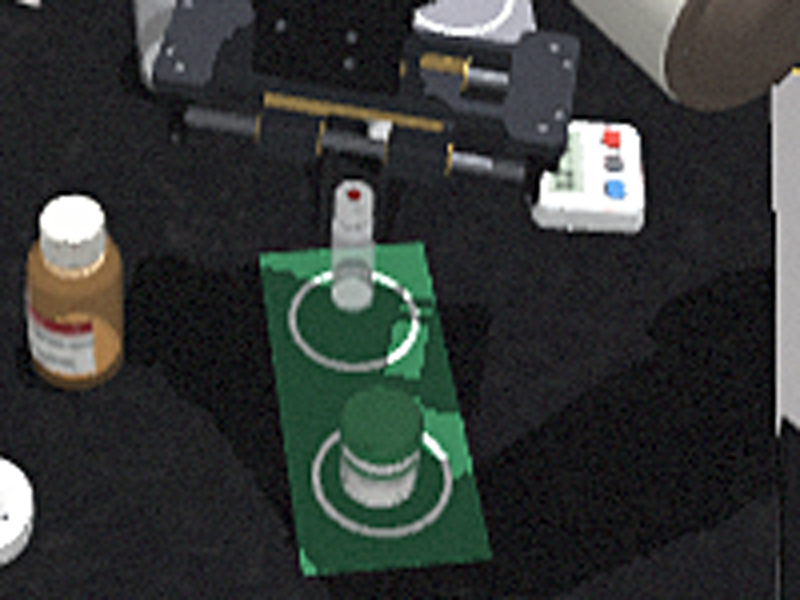

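apply_moves(xyz=[[0.0175,0.0015,0]], twist=[0], claw=[0.15])

```text
time_s: 24.25
tcp_pos: [0.4735, 0.1756, 0.0501]
ee_rot: [[0.039, -0.999, 0.023], [0.005, 0.023, 1.0], [-0.999, -0.039, 0.006]]
wrist_force: [1.0, 0.0, -0.6]
gripper_width: 0.254
```

```bash
python3 chk.py sample_vial .0442 .4681 .1744 s15; python3 -c "
from h import *
a=cv2.imread('pics/s15.png');cv2.imwrite('pics/s15c.png',cv2.resize(a[230:380,270:470],(800,600),interpolation=cv2.INTER_CUBIC))"
```

```text
t 24.5 tcp [0.4712 0.174  0.048 ] tilt [0.033 0.001] ang 178.6 w 0.251 F [ 0.4  0.6 -0.2]
0.64 bottom z 0.0038 [0.4702 0.1763] need [-0.0021 -0.0019] [ 0.2 -0.4 -0.2  0.4]
```

View pics/s15c.png

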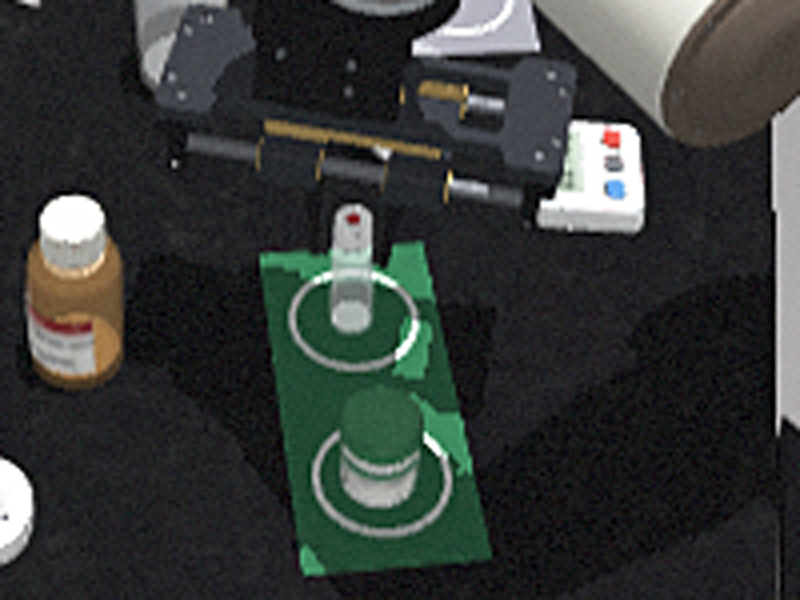

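apply_moves(xyz=[[0.0025,0.0015,-0.0015]], twist=[0], claw=[0.15])

```text
time_s: 24.7
tcp_pos: [0.4703, 0.1729, 0.0462]
ee_rot: [[0.035, -0.999, 0.024], [0.002, 0.024, 1.0], [-0.999, -0.035, 0.003]]
wrist_force: [-0.3, 0.2, 1.9]
gripper_width: 0.257
```

```bash
python3 chk.py sample_vial .0442 .4681 .1744 s15
```

```text
t 24.95 tcp [0.4703 0.1728 0.0461] tilt [0.035 0.002] ang 178.6 w 0.254 F [ 0.3 -0.8  4.6]
```

apply_moves(xyz=[[0,0,0]], twist=[0], claw=[0.55])

```text
time_s: 25.15
tcp_pos: [0.4701, 0.1728, 0.046]
ee_rot: [[0.035, -0.999, 0.024], [0.002, 0.024, 1.0], [-0.999, -0.035, 0.003]]
wrist_force: [0.6, 0.7, 0.4]
gripper_width: 0.288
```

```bash
python3 chk.py sample_vial -.002 .4681 .1744 s16;python3 -c "
from h import *
a=cv2.imread('pics/s16.png');cv2.imwrite('pics/s16c.png',cv2.resize(a[230:380,270:470],(800,600),interpolation=cv2.INTER_CUBIC))
go([.4703,.1728,.15],[.628,.329,.12])"
```

```text
t 25.4 tcp [0.4697 0.1725 0.0456] tilt [0.034 0.001] ang 178.6 w 0.481 F [ 0.8 -1.  -0.7]
0.64 bottom z 0.002 [0.4673 0.1754] need [ 0.0008 -0.001 ] [-0.3 -0.9  0.3  0.9]
t 25.5 tcp [0.4699 0.1726 0.0457] tilt [0.034 0.001] ang 178.6 w 0.522 F [0.5 0.2 0.6]
3 x [-0.0347, -0.0013, 0.0001]
5 x [0.0071, -0.0306, 0.032]
```

View pics/s16c.png

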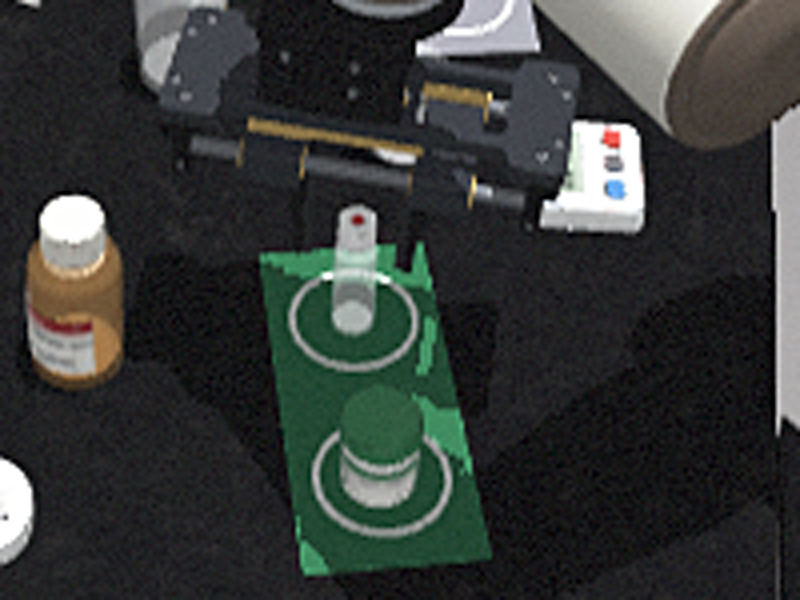

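apply_moves(xyz=[[-0.025,-0.001,0],[-0.045,-0.001,0],[-0.04,-0.001,0],[0.002,-0.03,0.032],[0.002,-0.031,0.032],[0.002,-0.031,0.032],[0.002,-0.031,0.032],[0.002,-0.031,0.03]], twist=[0,0,0,0,0,0,0,0], claw=[0.55,0.55,0.55,1,1,1,1,1])

```text
time_s: 26.3
tcp_pos: [0.6275, 0.3269, 0.1561]
ee_rot: [[0.031, -0.999, 0.026], [0.001, 0.026, 1.0], [-1.0, -0.031, 0.002]]
wrist_force: [0.9, -0.1, -0.3]
gripper_width: 0.917
```

```bash
python3 -c "
from h import *
hold(4);st()"; python3 wl.py w17 ferrule_tin;python3 -c "
from h import *
go([.628,.329,.1])"
```

```text
t 26.5 tcp [0.6262 0.3258 0.1541] tilt [ 0.028 -0.001] ang 178.5 w 0.985 F [-0.2  0.2 -0.1]
[0.6258 0.3252 0.1551]
ferrule_tin 0.73 [316.6, 228.3] [0.6271 0.3301] [ 0.2 -0.  -0.2  0. ]
t 26.6 tcp [0.6257 0.325  0.1559] tilt [ 0.03 -0.  ] ang 178.5 w 0.997 F [-0.3 -0.2 -0. ]
2 x [0.028, -0.0003, 0.002]
```

View pics/w17.png

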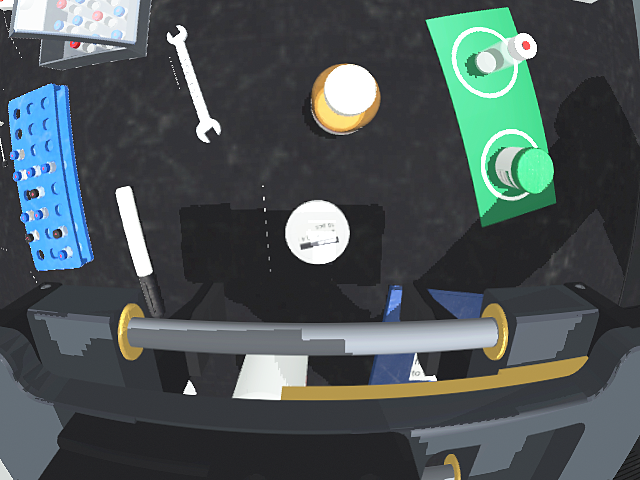

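```bash
python3 -c "
from h import *
c=cap('wrist','w18')
for z in(.05,.1,.15,.18): print(z,wunproj(c,[[275,358]],z).round(3))
c=cap('side','s18');cv2.imwrite('pics/s18c.png',cv2.resize(c['pixels'][240:480,120:440,::-1],(800,600),interpolation=cv2.INTER_CUBIC))
"
```

```text
0.05 [[0.667 0.435]]
0.1 [[0.658 0.402]]
0.15 [[0.65  0.369]]
0.18 [[0.645 0.349]]
```

View pics/s18c.png

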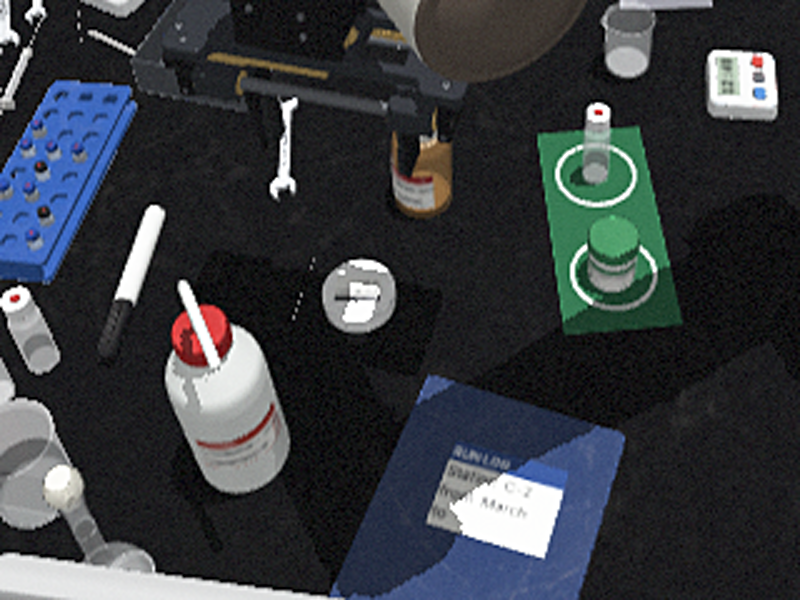

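apply_moves(xyz=[[0.045,-0.001,0.003],[0.045,0.001,0.002]], twist=[0,0], claw=[1,1])

```text
time_s: 26.9
tcp_pos: [0.6334, 0.3324, 0.077]
ee_rot: [[0.048, -0.998, 0.026], [0.013, 0.027, 1.0], [-0.999, -0.048, 0.014]]
wrist_force: [-1.0, 0.6, -1.5]
gripper_width: 1.004
```

```bash
python3 -c "
from h import *
hold(5);st()"; python3 wl.py w19 ferrule_tin;python3 -c "
from h import *
go([.627,.330,.0195])"
```

```text
t 27.15 tcp [0.6344 0.3328 0.0785] tilt [0.049 0.011] ang 178.6 w 1.0 F [ 0.2 -0.1 -0.1]
[0.6348 0.3332 0.0792]
ferrule_tin 0.79 [327.3, 245.3] [0.6269 0.3297] [ 1.2  0.4 -1.1 -0.5]
t 27.25 tcp [0.6348 0.3333 0.0792] tilt [0.05  0.013] ang 178.5 w 0.996 F [-0.1  0.8 -0.1]
2 x [0.0296, 0.0053, -0.0021]
```

apply_moves(xyz=[[0.045,0.0105,-0.004]], twist=[0], claw=[1])

```text
time_s: 27.35
tcp_pos: [0.633, 0.3345, 0.0434]
ee_rot: [[0.067, -0.997, 0.023], [0.024, 0.024, 0.999], [-0.997, -0.067, 0.026]]
wrist_force: [1.0, 0.5, 0.0]
gripper_width: 0.999
```

```bash
python3 -c "
from h import *
hold(6);st()
go([.627,.330,.0195])"
```

```text
t 27.65 tcp [0.6281 0.3312 0.0364] tilt [0.054 0.015] ang 178.6 w 0.998 F [ 0.2  0.5 -0.3]
t 27.65 tcp [0.6281 0.3312 0.0364] tilt [0.054 0.015] ang 178.6 w 0.998 F [ 0.2  0.5 -0.3]
1 x [0.0168, 0.002, -0.0015]
```

apply_moves(xyz=[[0.0155,0.002,-0.0015]], twist=[0], claw=[1])

```text
time_s: 27.75
tcp_pos: [0.63, 0.3321, 0.0255]
ee_rot: [[0.061, -0.998, 0.023], [0.02, 0.024, 1.0], [-0.998, -0.061, 0.021]]
wrist_force: [0.5, -0.2, -0.3]
gripper_width: 0.999
```

```bash
python3 -c "
from h import *
hold(6);st();cap('wrist','w20')
a=cv2.imread('pics/w20.png')[180:400,150:480];a=cv2.convertScaleAbs(a,alpha=2.5,beta=20);cv2.imwrite('pics/w20c.png',cv2.resize(a,(800,533),interpolation=cv2.INTER_CUBIC))"
```

```text
t 28.05 tcp [0.6277 0.3305 0.0222] tilt [0.056 0.016] ang 178.6 w 1.0 F [-1.   0.7 -0.4]
```

View pics/w20c.png

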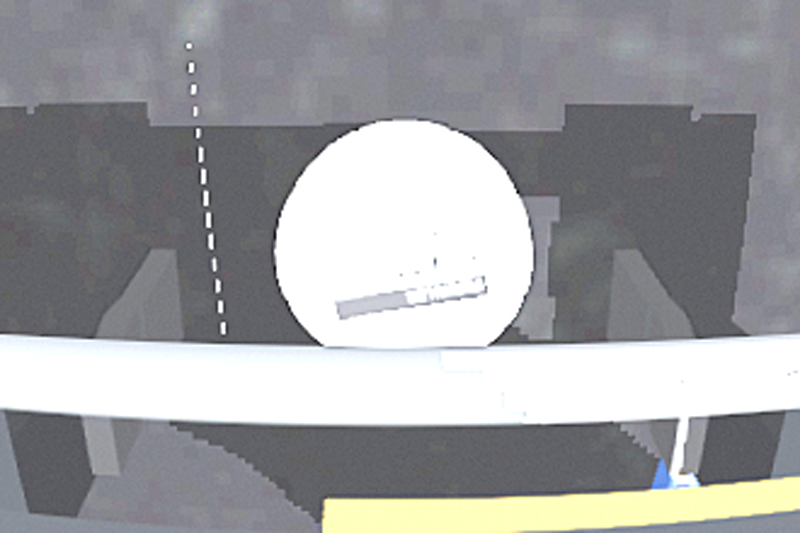

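apply_moves(xyz=[[0.005,0.0005,0]], twist=[0], claw=[0.85])

```text
time_s: 28.2
tcp_pos: [0.6282, 0.3311, 0.0182]
ee_rot: [[0.057, -0.998, 0.024], [0.018, 0.025, 1.0], [-0.998, -0.057, 0.019]]
wrist_force: [-0.3, 0.7, 0.5]
gripper_width: 0.966
```

```bash
python3 -c "
from h import *
hold(6);st()"
```

```text
t 28.5 tcp [0.6274 0.3305 0.0169] tilt [0.055 0.016] ang 178.6 w 0.859 F [-0.   0.5  0.1]
```

apply_moves(xyz=[[0.0015,0,0]], twist=[0], claw=[0.5])

```text
time_s: 28.6
tcp_pos: [0.6277, 0.3307, 0.0157]
ee_rot: [[0.056, -0.998, 0.024], [0.016, 0.025, 1.0], [-0.998, -0.055, 0.018]]
wrist_force: [0.4, 0.4, -0.7]
gripper_width: 0.817
```

```bash
python3 -c "
from h import *
for i in range(4): hold(3);st()
cap('wrist','w21')
a=cv2.imread('pics/w21.png')[180:400,150:480];a=cv2.convertScaleAbs(a,alpha=2.5,beta=20);cv2.imwrite('pics/w21c.png',cv2.resize(a,(800,533),interpolation=cv2.INTER_CUBIC))"
```

```text
t 28.75 tcp [0.6274 0.3304 0.0153] tilt [0.055 0.016] ang 178.6 w 0.704 F [0.5 1.  0.4]
t 28.9 tcp [0.6275 0.3305 0.0154] tilt [0.055 0.016] ang 178.6 w 0.576 F [-0.1 -0.3 -1. ]
t 29.05 tcp [0.6275 0.3305 0.0155] tilt [0.055 0.016] ang 178.6 w 0.522 F [-0.   0.8  0.6]
t 29.2 tcp [0.6275 0.3305 0.0154] tilt [0.055 0.016] ang 178.6 w 0.507 F [-0.3 -0.6 -0.5]
```

View pics/w21c.png

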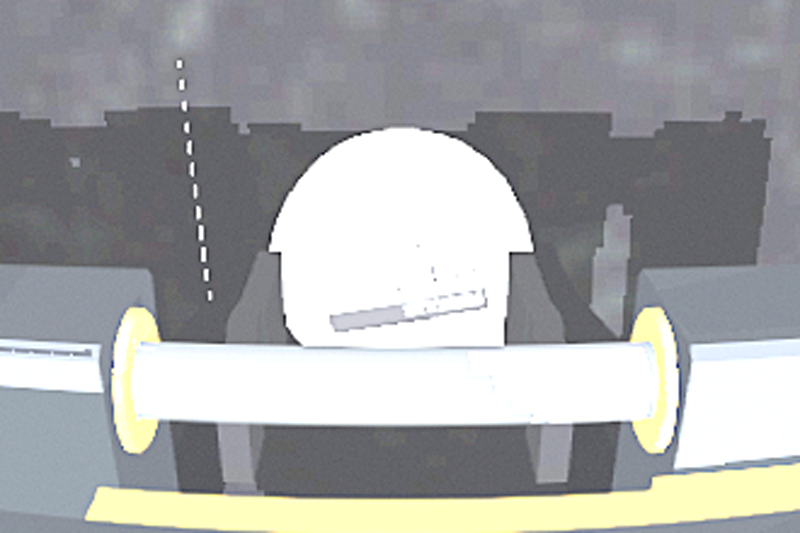

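apply_moves(xyz=[[0,0,0]], twist=[0], claw=[0.9])

```text
time_s: 29.35
tcp_pos: [0.6275, 0.3305, 0.0155]
ee_rot: [[0.055, -0.998, 0.024], [0.016, 0.025, 1.0], [-0.998, -0.055, 0.017]]
wrist_force: [-0.6, -0.3, -0.3]
gripper_width: 0.533
```

```bash
python3 -c "
from h import *
hold(11);st();go([.627,.330,.006])"
```

```text
t 29.9 tcp [0.6274 0.3305 0.0154] tilt [0.055 0.016] ang 178.6 w 0.891 F [-0.1  0.4 -0.3]
t 29.9 tcp [0.6274 0.3305 0.0154] tilt [0.055 0.016] ang 178.6 w 0.891 F [-0.1  0.4 -0.3]
1 x [0.0094, 0.001, -0.0006]
```

apply_moves(xyz=[[0.009,0.001,-0.001]], twist=[0], claw=[0.9])

```text
time_s: 30.0
tcp_pos: [0.628, 0.3305, 0.0076]
ee_rot: [[0.058, -0.998, 0.023], [0.018, 0.024, 1.0], [-0.998, -0.058, 0.019]]
wrist_force: [-0.7, 0.4, 0.7]
gripper_width: 0.895
```

```bash
python3 -c "
from h import *
hold(6);st()"
```

```text
t 30.3 tcp [0.627  0.3297 0.0063] tilt [0.055 0.016] ang 178.6 w 0.901 F [ 0.2 -0.3  0.8]
```

apply_moves(xyz=[[0.004,0,0]], twist=[0], claw=[0.9])

```text
time_s: 30.4
tcp_pos: [0.6278, 0.3302, 0.003]
ee_rot: [[0.057, -0.998, 0.023], [0.017, 0.024, 1.0], [-0.998, -0.056, 0.018]]
wrist_force: [-1.0, 0.2, 0.5]
gripper_width: 0.905
```

```bash
python3 -c "
from h import *
hold(5);st()"
```

```text
t 30.65 tcp [0.6272 0.3298 0.0023] tilt [0.055 0.016] ang 178.6 w 0.901 F [ 0.5  0.6 -1.5]
```

apply_moves(xyz=[[0.001,0,0]], twist=[0], claw=[0.5])

```text
time_s: 30.75
tcp_pos: [0.6275, 0.3299, 0.0015]
ee_rot: [[0.056, -0.998, 0.024], [0.016, 0.025, 1.0], [-0.998, -0.055, 0.017]]
wrist_force: [-0.4, 0.1, 0.1]
gripper_width: 0.859
```

```bash
python3 -c "
from h import *
for i in range(4): hold(3);st()
cap('wrist','w22')
a=cv2.imread('pics/w22.png')[180:400,150:480];a=cv2.convertScaleAbs(a,alpha=2.5,beta=20);cv2.imwrite('pics/w22c.png',cv2.resize(a,(800,533),interpolation=cv2.INTER_CUBIC))"
```

```text
t 30.9 tcp [0.6273 0.3297 0.0012] tilt [0.055 0.016] ang 178.6 w 0.752 F [0.4 0.2 0.5]
t 31.05 tcp [0.6273 0.3298 0.0013] tilt [0.055 0.016] ang 178.6 w 0.623 F [ 0.8 -0.6  0.4]
t 31.2 tcp [0.6282 0.33   0.0033] tilt [0.057 0.016] ang 178.6 w 0.527 F [-3.2 -0.9  8.5]
t 31.35 tcp [0.6278 0.3301 0.0039] tilt [0.057 0.016] ang 178.6 w 0.507 F [-4.8 -1.  10.2]
```

View pics/w22c.png

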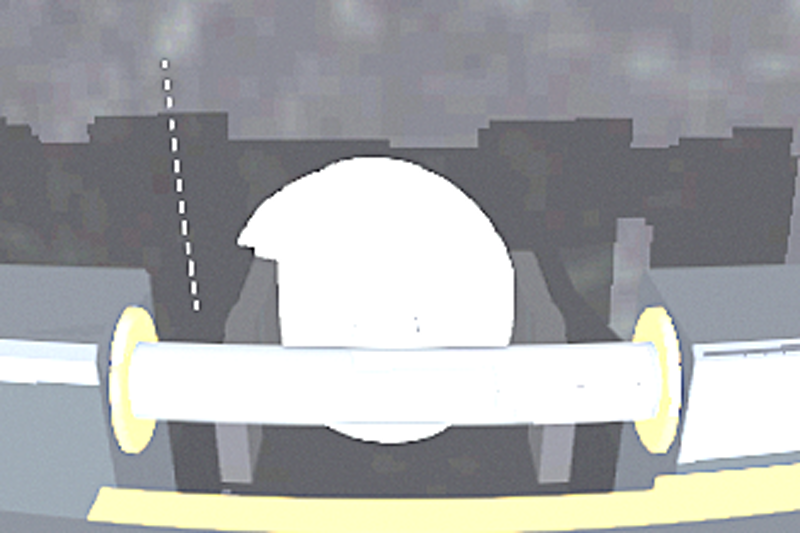

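apply_moves(xyz=[[0,0,0]], twist=[0], claw=[0.95])

```text
time_s: 31.5
tcp_pos: [0.6278, 0.3304, 0.0051]
ee_rot: [[0.058, -0.998, 0.023], [0.017, 0.024, 1.0], [-0.998, -0.057, 0.018]]
wrist_force: [-0.5, -1.0, -0.7]
gripper_width: 0.543
```

```bash
python3 -c "
from h import *
hold(9);st()
cap('wrist','w23')
a=cv2.imread('pics/w23.png')[180:400,150:480];a=cv2.convertScaleAbs(a,alpha=1,beta=20);cv2.imwrite('pics/w23c.png',cv2.resize(a,(800,533),interpolation=cv2.INTER_CUBIC))"
```

```text
t 31.95 tcp [0.6276 0.33   0.0035] tilt [0.056 0.016] ang 178.6 w 0.907 F [ 0.5 -0.6 -0.8]
```

View pics/w23c.png

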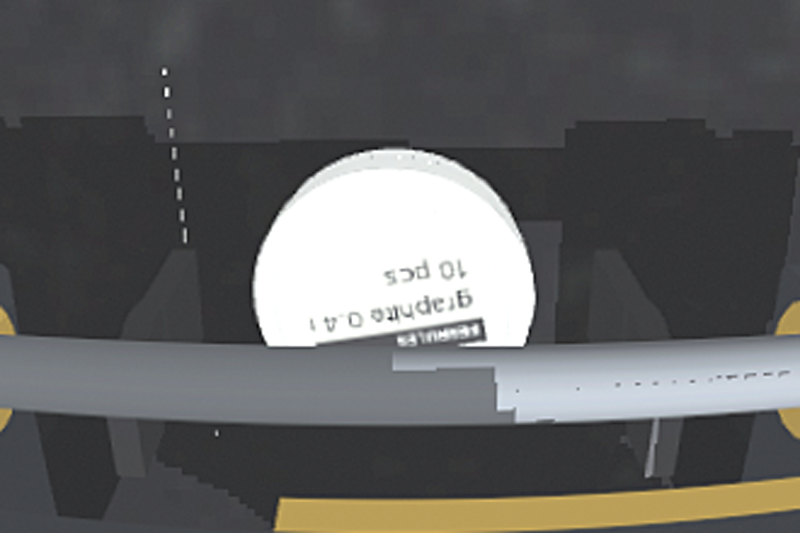

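apply_moves(xyz=[[-0.03,0,0],[-0.05,0,0],[-0.05,0,0],[-0.05,0,0],[-0.05,0,0],[-0.05,0,0],[-0.02,0.04,0],[0,0.05,0],[0,0.05,0],[0,0.04,0]], twist=[0,0,0,0,0,0,0,0,0,0], claw=[1,1,1,1,1,1,1,1,1,1])

```text
time_s: 33.0
tcp_pos: [0.4307, 0.3295, 0.2988]
ee_rot: [[0.054, -0.998, 0.031], [0.014, 0.032, 0.999], [-0.998, -0.054, 0.016]]
wrist_force: [0.4, 1.5, 0.2]
gripper_width: 0.996
```

```bash
python3 -c "
from h import *
hold(5);st()"
```

```text
t 33.25 tcp [0.4328 0.3301 0.2987] tilt [0.054 0.014] ang 178.2 w 1.003 F [ 0.   0.6 -0.2]
```

apply_moves(xyz=[[0,-0.05,0],[0,-0.05,0],[0,-0.05,0],[0,-0.05,0],[0,0.05,0],[0,0.05,0],[0,0.05,0],[0,0.05,0]], twist=[0,0,0,0,0,0,0,0], claw=[1,1,1,1,1,1,1,1])

```text
time_s: 34.05
tcp_pos: [0.4542, 0.3349, 0.2664]
ee_rot: [[0.028, -0.998, 0.052], [-0.015, 0.051, 0.999], [-0.999, -0.029, -0.014]]
wrist_force: [-0.1, 0.8, 0.5]
gripper_width: 0.997
```

```bash
python3 -c "
from h import *
hold(5);st()"
```

```text
t 34.3 tcp [0.455  0.3355 0.2694] tilt [ 0.031 -0.011] ang 177.2 w 1.0 F [0.1 0.4 0.1]
```

apply_moves(xyz=[[0,-0.05,-0.02],[0,-0.05,-0.02],[0,-0.05,-0.02],[0,-0.05,-0.02],[0,0.05,0.02],[0,0.05,0.02],[0,0.05,0.02],[0,0.05,0.02]], twist=[0,0,0,0,0,0,0,0], claw=[1,1,1,1,1,1,1,1])

```text
time_s: 35.1
tcp_pos: [0.469, 0.3357, 0.2532]
ee_rot: [[0.025, -0.996, 0.088], [-0.022, 0.087, 0.996], [-0.999, -0.027, -0.019]]
wrist_force: [-0.2, 1.1, 0.4]
gripper_width: 1.002
```

```bash
python3 -c "
from h import *
hold(5);st();go([.63,.33,.2])"
```

```text
t 35.35 tcp [0.4695 0.336  0.2546] tilt [ 0.026 -0.02 ] ang 175.2 w 0.999 F [0.8 0.3 0.1]
t 35.35 tcp [0.4695 0.336  0.2546] tilt [ 0.026 -0.02 ] ang 175.2 w 0.999 F [0.8 0.3 0.1]
4 x [0.0147, -0.0397, 0.0021]
```

apply_moves(xyz=[[0,-0.05,0.002],[0,-0.05,0.002],[0,-0.05,0.002]], twist=[0,0,0], claw=[1,1,1])

```text
time_s: 35.65
tcp_pos: [0.62, 0.3274, 0.2598]
ee_rot: [[0.027, -0.996, 0.083], [-0.019, 0.083, 0.996], [-0.999, -0.029, -0.017]]
wrist_force: [-0.0, 0.9, 1.1]
gripper_width: 1.002
```

```bash
python3 -c "
from h import *
hold(5);st();go([.63,.33,.2])"
```

```text
t 35.9 tcp [0.6177 0.3274 0.2584] tilt [ 0.025 -0.02 ] ang 175.2 w 1.002 F [-0.9  0.2 -0.1]
t 35.9 tcp [0.6177 0.3274 0.2584] tilt [ 0.025 -0.02 ] ang 175.2 w 1.002 F [-0.9  0.2 -0.1]
2 x [0.0293, -0.0053, 0.0024]
```

apply_moves(xyz=[[0.05,-0.005,0.002]], twist=[0], claw=[1])

```text
time_s: 36.0
tcp_pos: [0.6278, 0.3298, 0.2194]
ee_rot: [[0.041, -0.996, 0.083], [-0.011, 0.083, 0.996], [-0.999, -0.042, -0.007]]
wrist_force: [1.1, 1.0, 0.8]
gripper_width: 0.998
```

```bash
python3 -c "
from h import *
hold(5);st()"
```

```text
t 36.25 tcp [0.6241 0.3282 0.2127] tilt [ 0.028 -0.02 ] ang 175.3 w 1.0 F [0.4 0.4 0.1]
```

apply_moves(xyz=[[0.05,0,0]], twist=[0], claw=[1])

```text
time_s: 36.35
tcp_pos: [0.6308, 0.3309, 0.1744]
ee_rot: [[0.048, -0.996, 0.081], [-0.008, 0.08, 0.997], [-0.999, -0.048, -0.004]]
wrist_force: [1.2, 0.2, 0.9]
gripper_width: 0.994
```

```bash
python3 -c "
from h import *
hold(5);st()"
```

```text
t 36.6 tcp [0.6266 0.328  0.1659] tilt [ 0.032 -0.018] ang 175.3 w 0.999 F [ 0.3 -0.   1.2]
```

apply_moves(xyz=[[0.05,0,0]], twist=[0], claw=[1])

```text
time_s: 36.7
tcp_pos: [0.6344, 0.3314, 0.1276]
ee_rot: [[0.051, -0.995, 0.08], [-0.007, 0.079, 0.997], [-0.999, -0.052, -0.002]]
wrist_force: [0.4, 0.5, -0.0]
gripper_width: 1.003
```

```bash
python3 -c "
from h import *
hold(5);st()"; python3 wl.py w24 ferrule_tin;python3 -c "
from h import *
go([.627,.330,.05])"
```

```text
t 36.95 tcp [0.6296 0.3278 0.1188] tilt [ 0.035 -0.017] ang 175.4 w 1.0 F [0.6 0.5 0.6]
[0.6297 0.328  0.1193]
ferrule_tin 0.71 [321.0, 241.3] [0.6282 0.3305] [-0.  -0.2  0.   0.2]
t 37.05 tcp [0.6296 0.3281 0.1191] tilt [ 0.036 -0.016] ang 175.3 w 1.0 F [-0.6  0.6 -0.1]
2 x [0.0345, 0.0027, 0.0013]
```

apply_moves(xyz=[[0.05,0.003,0.002]], twist=[0], claw=[1])

```text
time_s: 37.15
tcp_pos: [0.6349, 0.3336, 0.0795]
ee_rot: [[0.054, -0.995, 0.08], [-0.004, 0.08, 0.997], [-0.999, -0.054, -0.0]]
wrist_force: [1.4, 0.5, 0.2]
gripper_width: 0.997
```

```bash
python3 -c "
from h import *
hold(6);st()"
```

```text
t 37.45 tcp [0.6301 0.3303 0.0718] tilt [ 0.04  -0.014] ang 175.4 w 0.998 F [0.4 0.  0.9]
```

apply_moves(xyz=[[0.045,0.003,0.002]], twist=[0], claw=[1])

```text
time_s: 37.55
tcp_pos: [0.6353, 0.3361, 0.0364]
ee_rot: [[0.056, -0.995, 0.079], [-0.003, 0.079, 0.997], [-0.998, -0.056, 0.001]]
wrist_force: [0.5, 0.9, 0.4]
gripper_width: 0.999
```

```bash
python3 -c "
from h import *
hold(7);st();go([.628,.3305,.003],[.628,.3305,-.003])"
```

```text
t 37.9 tcp [0.6304 0.3327 0.0293] tilt [ 0.043 -0.012] ang 175.4 w 1.001 F [-0.2  0.4  0. ]
t 37.9 tcp [0.6304 0.3327 0.0293] tilt [ 0.043 -0.012] ang 175.4 w 1.001 F [-0.2  0.4  0. ]
1 x [0.0262, 0.0033, -0.0022]
1 x [0.006, 0.0003, 0.0001]
```

apply_moves(xyz=[[0.027,0.0033,-0.002]], twist=[0], claw=[0.8])

```text
time_s: 38.0
tcp_pos: [0.6321, 0.3336, 0.0084]
ee_rot: [[0.053, -0.995, 0.079], [-0.005, 0.079, 0.997], [-0.999, -0.054, -0.001]]
wrist_force: [0.4, 0.8, 0.2]
gripper_width: 0.963
```

```bash
python3 -c "
from h import *
hold(7);st()"
```

```text
t 38.35 tcp [0.629  0.3314 0.0039] tilt [ 0.045 -0.011] ang 175.4 w 0.811 F [0.3 0.4 0.2]
```

apply_moves(xyz=[[0.004,0,0]], twist=[0], claw=[0.8])

```text
time_s: 38.45
tcp_pos: [0.63, 0.332, 0.0014]
ee_rot: [[0.047, -0.996, 0.08], [-0.009, 0.08, 0.997], [-0.999, -0.048, -0.005]]
wrist_force: [0.7, 1.2, -0.1]
gripper_width: 0.8
```

```bash
python3 -c "
from h import *
hold(6);st()"
```

```text
t 38.75 tcp [ 6.292e-01  3.313e-01 -1.000e-04] tilt [ 0.045 -0.011] ang 175.4 w 0.801 F [-1.1 -0.4  0.2]
```

apply_moves(xyz=[[0.003,0.001,-0.001]], twist=[0], claw=[0.75])

```text
time_s: 38.85
tcp_pos: [0.6287, 0.3307, -0.0027]
ee_rot: [[0.046, -0.996, 0.08], [-0.01, 0.08, 0.997], [-0.999, -0.047, -0.006]]
wrist_force: [0.9, -0.8, 0.3]
gripper_width: 0.773
```

```bash
python3 -c "
from h import *
hold(6);st()"
```

```text
t 39.15 tcp [ 0.6283  0.3304 -0.0031] tilt [ 0.045 -0.011] ang 175.4 w 0.753 F [-0.5 -1.2  0.2]
```

apply_moves(xyz=[[0.002,0,0]], twist=[0], claw=[0.75])

```text
time_s: 39.25
tcp_pos: [0.6287, 0.3306, -0.0048]
ee_rot: [[0.046, -0.996, 0.08], [-0.01, 0.08, 0.997], [-0.999, -0.047, -0.006]]
wrist_force: [-0.5, -0.0, 0.1]
gripper_width: 0.753
```

```bash
python3 -c "
from h import *
hold(6);st()"
```

```text
t 39.55 tcp [ 0.6284  0.3304 -0.0051] tilt [ 0.045 -0.011] ang 175.4 w 0.749 F [-0.2  0.3  0.6]
```

apply_moves(xyz=[[0.002,0,0]], twist=[0], claw=[0.75])

```text
time_s: 39.65
tcp_pos: [0.6287, 0.3305, -0.0068]
ee_rot: [[0.046, -0.996, 0.08], [-0.01, 0.08, 0.997], [-0.999, -0.047, -0.006]]
wrist_force: [0.8, -0.5, 0.1]
gripper_width: 0.747
```

```bash
python3 -c "
from h import *
hold(6);st();cap('wrist','w25')
a=cv2.imread('pics/w25.png')[180:400,150:480];a=cv2.convertScaleAbs(a,alpha=2,beta=20);cv2.imwrite('pics/w25c.png',cv2.resize(a,(800,533),interpolation=cv2.INTER_CUBIC))
c=cap('side','s25');cv2.imwrite('pics/s25c.png',cv2.resize(c['pixels'][300:400,180:340,::-1],(800,500),interpolation=cv2.INTER_CUBIC))"
```

```text
t 39.95 tcp [ 0.6285  0.3304 -0.0071] tilt [ 0.045 -0.011] ang 175.4 w 0.747 F [-0.4 -0.1  0. ]
```

View pics/w25c.png

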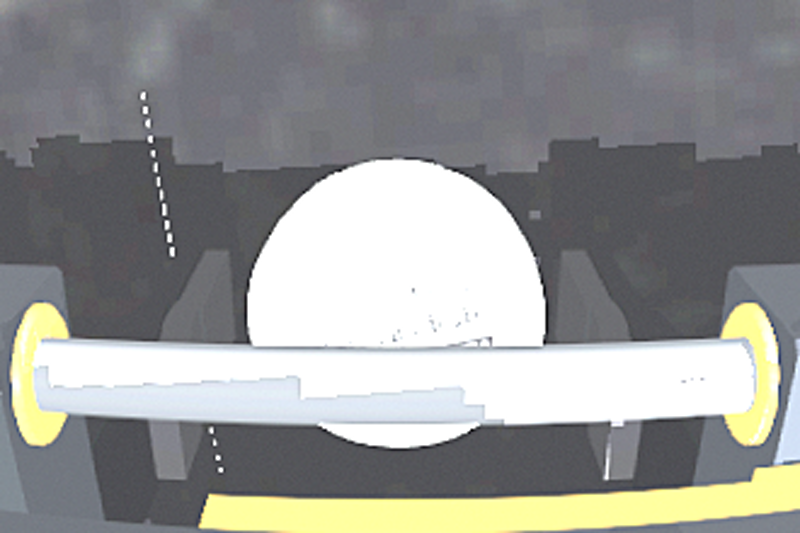

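View pics/s25c.png

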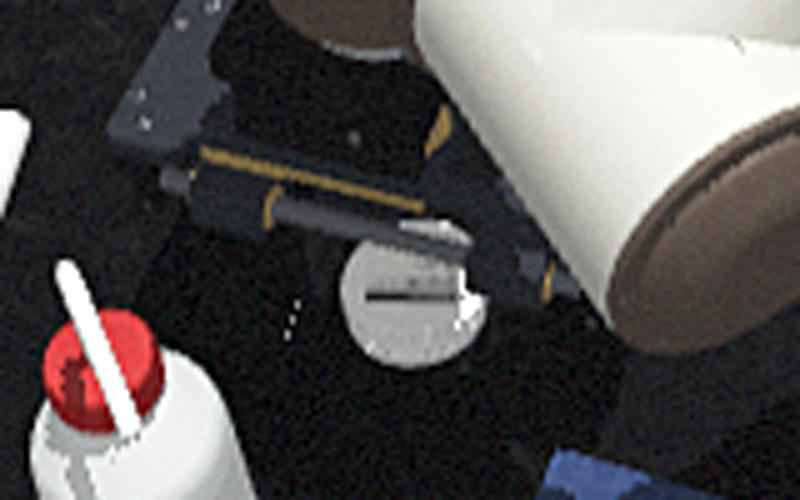

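apply_moves(xyz=[[0.001,0,0]], twist=[0], claw=[0.52])

```text
time_s: 40.15
tcp_pos: [0.6287, 0.3304, -0.0079]
ee_rot: [[0.046, -0.996, 0.08], [-0.01, 0.08, 0.997], [-0.999, -0.046, -0.007]]
wrist_force: [0.2, -0.3, -0.1]
gripper_width: 0.718
```

```bash
python3 -c "
from h import *
for i in range(4): hold(2);st()
cap('wrist','w26')
a=cv2.imread('pics/w26.png')[180:400,150:480];a=cv2.convertScaleAbs(a,alpha=2,beta=20);cv2.imwrite('pics/w26c.png',cv2.resize(a,(800,533),interpolation=cv2.INTER_CUBIC))"
```

```text
t 40.25 tcp [ 0.6285  0.3303 -0.0082] tilt [ 0.045 -0.011] ang 175.4 w 0.644 F [0.1 1.1 0.5]
t 40.35 tcp [ 0.6285  0.3303 -0.0082] tilt [ 0.045 -0.011] ang 175.4 w 0.61 F [0.5 0.3 0.4]
t 40.45 tcp [ 0.6285  0.3303 -0.0082] tilt [ 0.045 -0.011] ang 175.4 w 0.61 F [-1.   0.4 -0.7]
t 40.55 tcp [ 0.6285  0.3303 -0.0081] tilt [ 0.045 -0.011] ang 175.4 w 0.61 F [ 0.4  0.8 -0.3]
```

View pics/w26c.png

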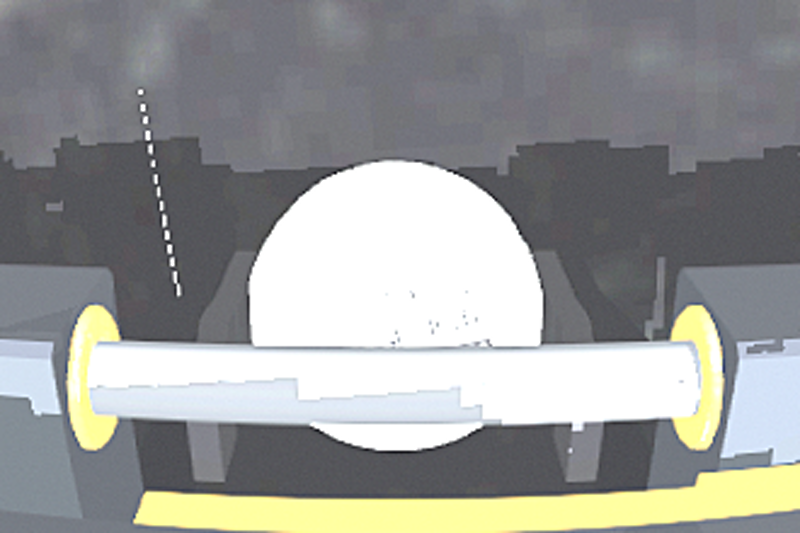

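```bash
python3 -c "
from h import *
go([.628,.330,.1],[.444,.269,.1])"
```

```text
t 40.6 tcp [ 0.6285  0.3303 -0.0081] tilt [ 0.045 -0.011] ang 175.4 w 0.612 F [-0.4 -0.2 -1.3]
3 x [-0.036, -0.0015, -0.0004]
4 x [-0.0019, 0.0446, -0.0189]
```

apply_moves(xyz=[[-0.015,-0.001,0],[-0.035,-0.001,0],[-0.045,-0.001,0],[-0.015,0.02,-0.009],[-0.002,0.04,-0.017],[-0.002,0.044,-0.019],[-0.002,0.04,-0.017],[-0.002,0.03,-0.012]], twist=[0,0,0,0,0,0,0,0], claw=[0.5,0.5,0.5,0.5,0.5,0.5,0.5,0.5])

```text
time_s: 41.4
tcp_pos: [0.4473, 0.2717, 0.1133]
ee_rot: [[0.055, -0.995, 0.082], [-0.004, 0.082, 0.997], [-0.998, -0.055, 0.0]]
wrist_force: [1.5, 1.0, -0.5]
gripper_width: 0.611
```

```bash
python3 chk.py ferrule_tin -.0001 .4408 .2705 s27; python3 -c "
from h import *
go([.444,.269,.07])
s=r.sense();c=cap('side');L=imaging.regions_of('ferrule_tin',c)
for d in L[:2]:
  p,f=fit('ferrule_tin',[(c,clean(d['mask']))],s['tcp_pos'][:2],s['tcp_pos'][2]+.0082);print(d['p'],p,f,'need',np.array([.4408,.2705])-p)
"
```

```text
t 41.65 tcp [0.4503 0.2737 0.1133] tilt [ 0.056 -0.003] ang 175.3 w 0.61 F [ 0.7 -0.1  0. ]
0.89 bottom z 0.0001 [0.4569 0.1713] need [-0.0161  0.0992] [ 2.5  3.  -2.3 -1.5]
t 41.75 tcp [0.4505 0.2736 0.1124] tilt [ 0.055 -0.004] ang 175.3 w 0.609 F [-0.  -0.1 -0.3]
1 x [0.042, 0.0084, -0.0051]
0.65 [0.44866437 0.27407463] [ 0.5 -0.6 -0.5  0.5] need [-0.00786437 -0.00357463]
```

View pics/s27.png

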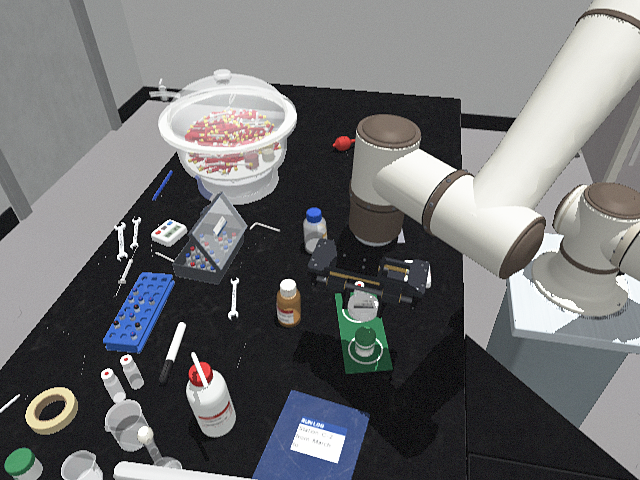

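apply_moves(xyz=[[0.04,0.008,-0.004]], twist=[0], claw=[0.5])

```text
time_s: 41.95
tcp_pos: [0.4488, 0.2741, 0.0755]
ee_rot: [[0.064, -0.995, 0.081], [0.005, 0.082, 0.997], [-0.998, -0.064, 0.01]]
wrist_force: [1.2, 1.5, -1.0]
gripper_width: 0.609
```

```bash
cat > tin.py <<'E'
from h import *
hold(6);st()
s=r.sense();c=cap('side','tinx');L=imaging.regions_of('ferrule_tin',c)
for d in L[:2]:
  p,f=fit('ferrule_tin',[(c,clean(d['mask']))],s['tcp_pos'][:2],s['tcp_pos'][2]+.0082);print(round(d['p'],2),p.round(4),f,'need',(np.array([.4408,.2705])-p).round(4))
cv2.imwrite('pics/tinxc.png',cv2.resize(c['pixels'][240:390,270:470,::-1],(800,600),interpolation=cv2.INTER_CUBIC))
E
python3 tin.py
```

```text
t 42.25 tcp [0.4453 0.2706 0.0725] tilt [ 0.056 -0.004] ang 175.3 w 0.613 F [ 0.4  0.3 -1.7]
0.82 [0.4447 0.2713] [ 0.5  0.2 -0.5 -0.2] need [-0.0039 -0.0008]
```

View pics/tinxc.png

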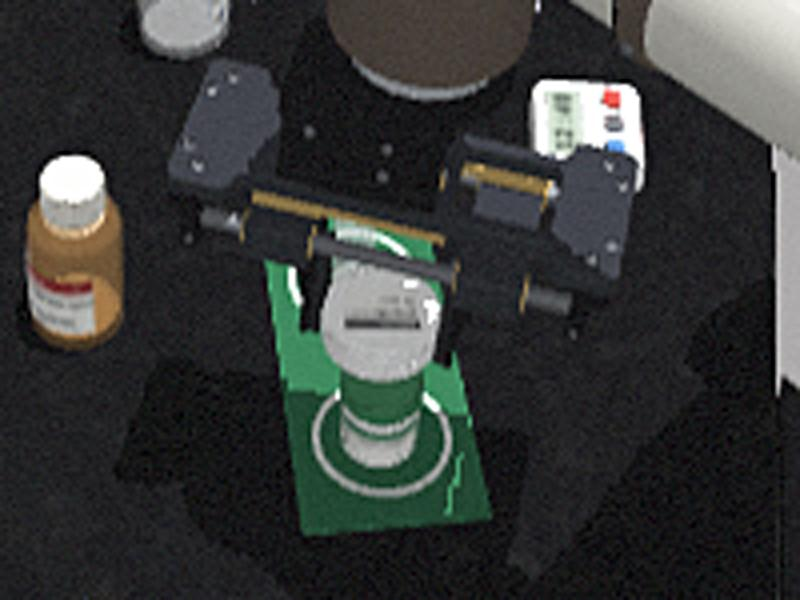

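apply_moves(xyz=[[0.026,0.0045,-0.001]], twist=[0], claw=[0.5])

```text
time_s: 42.45
tcp_pos: [0.4451, 0.2731, 0.0503]
ee_rot: [[0.064, -0.995, 0.081], [0.005, 0.082, 0.997], [-0.998, -0.063, 0.01]]
wrist_force: [1.2, -0.2, -1.2]
gripper_width: 0.613
```

```bash
python3 tin.py
```

```text
t 42.75 tcp [0.4427 0.2706 0.0477] tilt [ 0.058 -0.002] ang 175.3 w 0.61 F [ 0.2 -0.1 -0.8]
0.7 [0.4407 0.2725] [ 0.2 -1.3 -0.2  1.1] need [ 0.0001 -0.002 ]
```

View pics/tinxc.png

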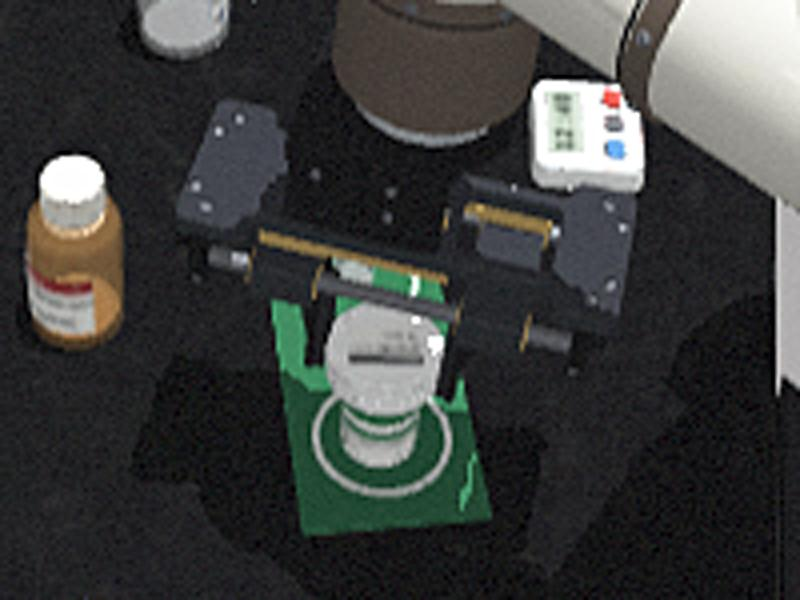

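apply_moves(xyz=[[0.0055,0,-0.0015]], twist=[0], claw=[0.5])

```text
time_s: 42.95
tcp_pos: [0.4435, 0.2699, 0.0431]
ee_rot: [[0.06, -0.995, 0.082], [0.001, 0.082, 0.997], [-0.998, -0.059, 0.006]]
wrist_force: [-1.0, -0.0, -0.1]
gripper_width: 0.614
```

```bash
python3 tin.py
```

```text
t 43.25 tcp [0.4428 0.269  0.0421] tilt [ 0.058 -0.002] ang 175.3 w 0.614 F [ 0.6 -0.1 -0.1]
0.7 [0.4407 0.2704] [ 0.3 -1.2 -0.3  1.1] need [0.0001 0.0001]
0.46 [0.4218 0.3235] [19.1 23.8 -5.  -1.7] need [ 0.019 -0.053]
```

apply_moves(xyz=[[0.0013,0,0]], twist=[0], claw=[0.5])

```text
time_s: 43.45
tcp_pos: [0.443, 0.2692, 0.041]
ee_rot: [[0.058, -0.995, 0.082], [-0.001, 0.082, 0.997], [-0.998, -0.058, 0.003]]
wrist_force: [-2.7, -0.3, 8.1]
gripper_width: 0.608
```

```bash
python3 tin.py
```

```text
t 43.75 tcp [0.443  0.2692 0.0411] tilt [ 0.058 -0.001] ang 175.3 w 0.609 F [-0.8  0.5  3. ]
0.57 [0.4414 0.272 ] [-0.2 -1.3  0.2  1. ] need [-0.0006 -0.0015]
```

apply_moves(xyz=[[0,0,0]], twist=[0], claw=[0.8])

```text
time_s: 43.95
tcp_pos: [0.443, 0.2692, 0.041]
ee_rot: [[0.058, -0.995, 0.082], [-0.001, 0.082, 0.997], [-0.998, -0.058, 0.004]]
wrist_force: [0.0, -0.9, -0.2]
gripper_width: 0.641
```

```bash
python3 tin.py; python3 -c "
from h import *
go([.443,.2692,.12])"
```

```text
t 44.25 tcp [0.4429 0.269  0.0408] tilt [ 0.058 -0.002] ang 175.3 w 0.788 F [1.4 0.6 0.5]
0.79 [0.4406 0.2703] [ 0.3 -1.8 -0.3  1.4] need [0.0002 0.0002]
t 44.35 tcp [0.443  0.2691 0.0409] tilt [ 0.058 -0.001] ang 175.3 w 0.796 F [-0.2  0.1 -0.1]
2 x [-0.0395, -0.0023, 0.0002]
```

View pics/tinxc.png

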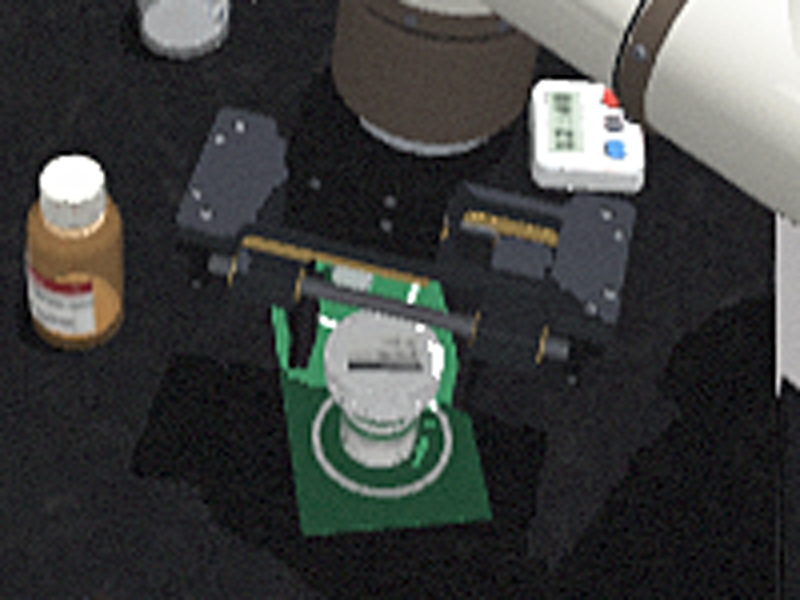

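apply_moves(xyz=[[-0.02,0,0],[-0.045,-0.002,0],[-0.05,-0.002,0],[-0.05,-0.002,0],[-0.05,0,0],[-0.03,0,0],[0,-0.04,-0.01],[0,-0.05,-0.018],[0,-0.05,-0.018],[0,-0.03,-0.01]], twist=[0,0,0,0,0,0,0,0,0,0], claw=[0.8,0.8,0.8,0.8,0.8,0.8,0.8,0.8,0.8,0.8])

```text
time_s: 45.35
tcp_pos: [0.5957, 0.2013, 0.3061]
ee_rot: [[0.061, -0.995, 0.073], [0.0, 0.073, 0.997], [-0.998, -0.06, 0.005]]
wrist_force: [-0.0, -0.1, -0.1]
gripper_width: 0.799
```

```bash
python3 -c "
from h import *
hold(5);st()"; python3 wl.py w30 amber_bottle clear_bottle;python3 -c "
from h import *
cap('side','s30');go([.604,.219,.15])"
```

```text
t 45.6 tcp [0.593  0.2026 0.3056] tilt [ 0.059 -0.   ] ang 175.8 w 0.798 F [-0.2 -0.   0. ]
[0.5926 0.2029 0.3059]
amber_bottle 0.75 [316.4, 219.7] [0.6038 0.2192] [ 0.  -1.5 -0.   1. ]
clear_bottle 0.9 [309.7, 31.7] [ 0.5985 -0.0031] [ 0.6 -0.2 -0.8  0.3]
t 45.8 tcp [0.5926 0.2033 0.3066] tilt [0.061 0.001] ang 175.9 w 0.795 F [ 0.1  0.4 -0.4]
4 x [0.0393, -0.0002, 0.0039]
```

View pics/w30.png

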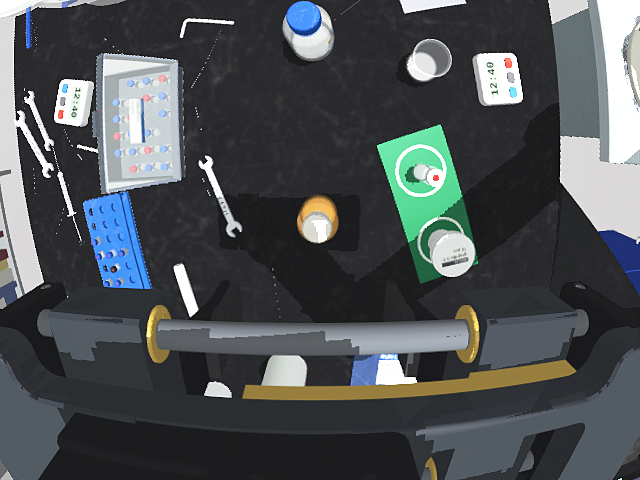

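View pics/s30.png

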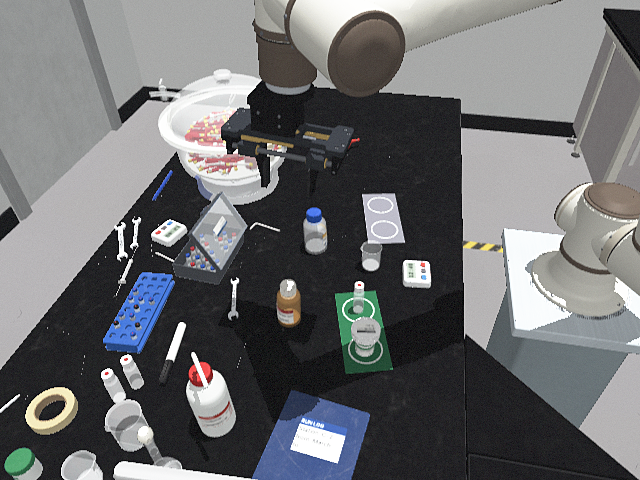

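apply_moves(xyz=[[0,0.05,0],[0,0.05,0],[0,0.05,0],[0,-0.05,0],[0,-0.05,0],[0,-0.05,0],[0,-0.01,0.014]], twist=[0,0,0,0,0,0,0], claw=[0.8,0.8,0.8,0.8,0.8,0.8,0.8])

```text
time_s: 46.5
tcp_pos: [0.5843, 0.2174, 0.302]
ee_rot: [[0.049, -0.998, 0.047], [-0.005, 0.046, 0.999], [-0.999, -0.049, -0.003]]
wrist_force: [-0.2, -0.3, -0.2]
gripper_width: 0.798
```

```bash
python3 -c "
from h import *
hold(5);st()"
```

```text
t 46.75 tcp [0.581  0.2179 0.3023] tilt [ 0.048 -0.005] ang 177.5 w 0.797 F [-0.6  0.1 -0.2]
```

apply_moves(xyz=[[0,0.05,0],[0,0.05,0],[0,0.05,0],[0,-0.05,0],[0,-0.05,0],[0,-0.05,0],[0,0.05,0],[0,0.05,0],[0,0.05,0],[0,-0.05,0],[0,-0.05,0],[0,-0.05,0]], twist=[0,0,0,0,0,0,0,0,0,0,0,0], claw=[0.8,0.8,0.8,0.8,0.8,0.8,0.8,0.8,0.8,0.8,0.8,0.8])

```text
time_s: 47.95
tcp_pos: [0.5481, 0.2138, 0.2806]
ee_rot: [[0.011, -1.0, 0.006], [-0.032, 0.006, 0.999], [-0.999, -0.011, -0.032]]
wrist_force: [0.1, 1.3, 0.5]
gripper_width: 0.801
```

```bash
python3 -c "
from h import *
hold(5);st();go([.604,.219,.18])"
```

```text
t 48.2 tcp [0.5487 0.2134 0.279 ] tilt [ 0.009 -0.034] ang 179.4 w 0.799 F [-0.  -0.   0.6]
t 48.2 tcp [0.5487 0.2134 0.279 ] tilt [ 0.009 -0.034] ang 179.4 w 0.799 F [-0.  -0.   0.6]
3 x [0.0331, -0.0181, 0.0032]
```

apply_moves(xyz=[[0.03,-0.019,0.003],[0.035,-0.019,0.003],[0.035,-0.018,0.003]], twist=[0,0,0], claw=[0.8,0.8,0.8])

```text
time_s: 48.5
tcp_pos: [0.6061, 0.2211, 0.189]
ee_rot: [[0.027, -1.0, 0.005], [-0.023, 0.005, 1.0], [-0.999, -0.027, -0.023]]
wrist_force: [0.6, -0.0, 0.1]
gripper_width: 0.798
```

```bash
python3 -c "
from h import *
hold(5);st()"; python3 wl.py w31 amber_bottle;python3 -c "
from h import *
go([.604,.219,.085])"
```

```text
t 48.75 tcp [0.6061 0.2208 0.1897] tilt [ 0.026 -0.024] ang 179.7 w 0.803 F [-0.8  0.2  1. ]
[0.6064 0.2211 0.1904]
amber_bottle 0.66 [317.1, 232.2] [0.6044 0.2189] [ 0.1 -3.6 -0.1  1.1]
t 48.85 tcp [0.6065 0.2211 0.1905] tilt [ 0.027 -0.023] ang 179.7 w 0.801 F [1.1 0.3 0.1]
3 x [0.0351, 0.0018, 0.0001]
```

apply_moves(xyz=[[0.045,0.002,0]], twist=[0], claw=[0.8])

```text
time_s: 48.95
tcp_pos: [0.6104, 0.223, 0.1543]
ee_rot: [[0.044, -0.999, 0.004], [-0.014, 0.003, 1.0], [-0.999, -0.044, -0.014]]
wrist_force: [1.4, 1.4, -0.3]
gripper_width: 0.8
```

```bash
python3 -c "
from h import *
hold(6);st();go([.604,.219,.085])"; python3 wl.py w32 amber_bottle
```

```text
t 49.25 tcp [0.6069 0.2208 0.1481] tilt [ 0.031 -0.021] ang 179.7 w 0.804 F [ 0.  -0.3  0.5]
t 49.25 tcp [0.6069 0.2208 0.1481] tilt [ 0.031 -0.021] ang 179.7 w 0.804 F [ 0.  -0.3  0.5]
2 x [0.0315, 0.0024, -0.0002]
[0.6069 0.2208 0.148 ]
amber_bottle 0.82 [318.3, 242.4] [0.6042 0.2188] [ 0.3 -4.2 -0.3  1.1]
```

View pics/w32.png

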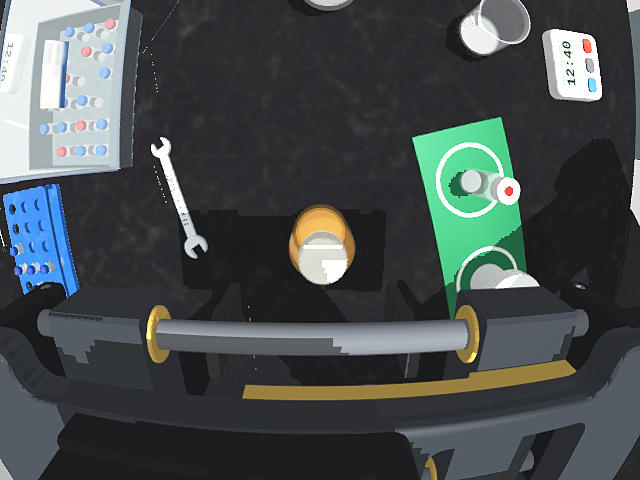

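apply_moves(xyz=[[0.046,0.004,0]], twist=[0], claw=[0.8])

```text
time_s: 49.45
tcp_pos: [0.61, 0.2229, 0.1096]
ee_rot: [[0.047, -0.999, 0.004], [-0.013, 0.003, 1.0], [-0.999, -0.047, -0.013]]
wrist_force: [0.5, 0.4, 0.6]
gripper_width: 0.804
```

```bash
python3 -c "
from h import *
hold(7);st();go([.6045,.219,.077])"
```

```text
t 49.8 tcp [0.6055 0.2204 0.1039] tilt [ 0.034 -0.02 ] ang 179.7 w 0.803 F [ 0.1 -0.3  0.5]
t 49.8 tcp [0.6055 0.2204 0.1039] tilt [ 0.034 -0.02 ] ang 179.7 w 0.803 F [ 0.1 -0.3  0.5]
1 x [0.0268, 0.0019, -0.0009]
```

apply_moves(xyz=[[0.027,0.002,-0.001]], twist=[0], claw=[0.7])

```text
time_s: 49.9
tcp_pos: [0.6084, 0.2212, 0.0823]
ee_rot: [[0.045, -0.999, 0.004], [-0.014, 0.003, 1.0], [-0.999, -0.045, -0.014]]
wrist_force: [0.9, -0.5, 0.3]
gripper_width: 0.762
```

```bash
python3 -c "
from h import *
hold(7);st();cap('wrist','w33')
a=cv2.imread('pics/w33.png')[150:400,150:480];a=cv2.convertScaleAbs(a,alpha=2,beta=20);cv2.imwrite('pics/w33c.png',cv2.resize(a,(792,600),interpolation=cv2.INTER_CUBIC))"
```

```text
t 50.25 tcp [0.6053 0.2194 0.0784] tilt [ 0.036 -0.019] ang 179.8 w 0.704 F [-0.3  0.2 -0.3]
```

View pics/w33c.png

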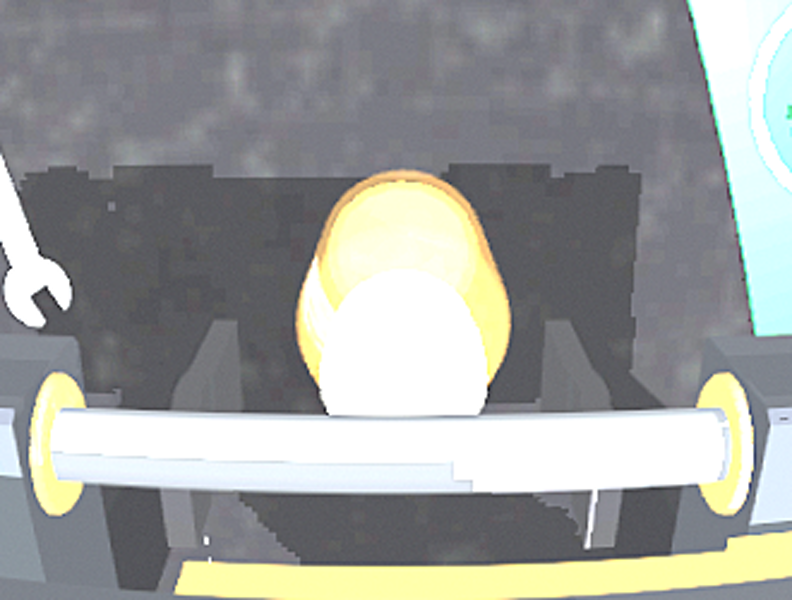

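apply_moves(xyz=[[0.002,0.002,0]], twist=[0], claw=[0.25])

```text
time_s: 50.4
tcp_pos: [0.6038, 0.2196, 0.077]
ee_rot: [[0.037, -0.999, 0.005], [-0.018, 0.004, 1.0], [-0.999, -0.037, -0.018]]
wrist_force: [-0.1, -0.2, -0.1]
gripper_width: 0.661
```

```bash
python3 -c "
from h import *
for i in range(5): hold(3);st()
cap('wrist','w34')
a=cv2.imread('pics/w34.png')[150:400,150:480];a=cv2.convertScaleAbs(a,alpha=2,beta=20);cv2.imwrite('pics/w34c.png',cv2.resize(a,(792,600),interpolation=cv2.INTER_CUBIC))"
```

```text
t 50.55 tcp [0.6032 0.2194 0.0763] tilt [ 0.036 -0.019] ang 179.8 w 0.552 F [-0.3 -0.7 -0.2]
t 50.7 tcp [0.6032 0.2193 0.0762] tilt [ 0.036 -0.019] ang 179.8 w 0.42 F [ 0.5 -0.1 -0.5]
t 50.85 tcp [0.6032 0.2193 0.0761] tilt [ 0.036 -0.019] ang 179.7 w 0.36 F [-0.6 -0.2 -0.2]
t 51.0 tcp [0.6032 0.2193 0.0761] tilt [ 0.036 -0.019] ang 179.8 w 0.359 F [ 0.6 -0.8 -0.3]
t 51.15 tcp [0.6031 0.2193 0.0761] tilt [ 0.036 -0.019] ang 179.7 w 0.358 F [-1.2 -0.6  1.6]
```

View pics/w34c.png

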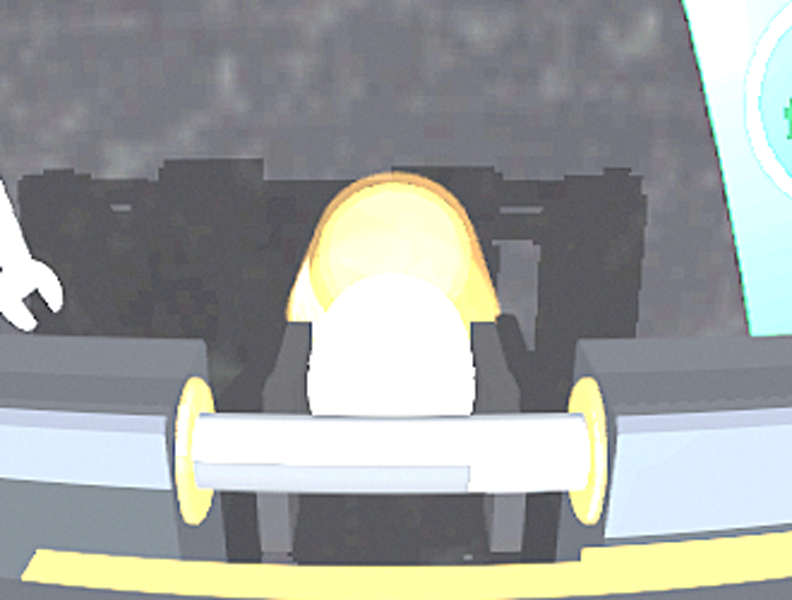

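```bash
python3 -c "
from h import *
go([.603,.219,.18],[.4448,-.095,.18])"
```

```text
t 51.2 tcp [0.6031 0.2193 0.0761] tilt [ 0.036 -0.019] ang 179.8 w 0.359 F [-0.5 -0.7  0.4]
3 x [-0.0346, -0.0012, -0.0007]
8 x [0.0, 0.0196, -0.0393]
```

apply_moves(xyz=[[-0.02,-0.001,-0.001],[-0.04,-0.001,-0.001],[-0.044,-0.001,-0.001],[0,0.01,-0.02],[0,0.018,-0.036],[0,0.02,-0.04],[0,0.02,-0.04],[0,0.02,-0.04],[0,0.02,-0.04],[0,0.02,-0.04],[0,0.018,-0.036],[0,0.009,-0.018]], twist=[0,0,0,0,0,0,0,0,0,0,0,0], claw=[0.25,0.25,0.25,0.25,0.25,0.25,0.25,0.25,0.25,0.25,0.25,0.25])

```text
time_s: 52.4
tcp_pos: [0.4379, -0.0991, 0.1787]
ee_rot: [[0.029, -1.0, 0.001], [-0.019, 0.001, 1.0], [-0.999, -0.029, -0.019]]
wrist_force: [1.4, 0.6, -2.1]
gripper_width: 0.355
```

```bash
python3 chk.py amber_bottle .0761 .442 -.0937 s35
```

```text
t 52.65 tcp [ 0.4408 -0.0968  0.1791] tilt [ 0.031 -0.019] ang -179.9 w 0.356 F [-0.5  0.9 -1.4]
0.56 bottom z 0.103 [ 0.44   -0.0918] need [ 0.002  -0.0019] [ 0.5 -1.2 -0.5  1. ]
```

View pics/s35.png

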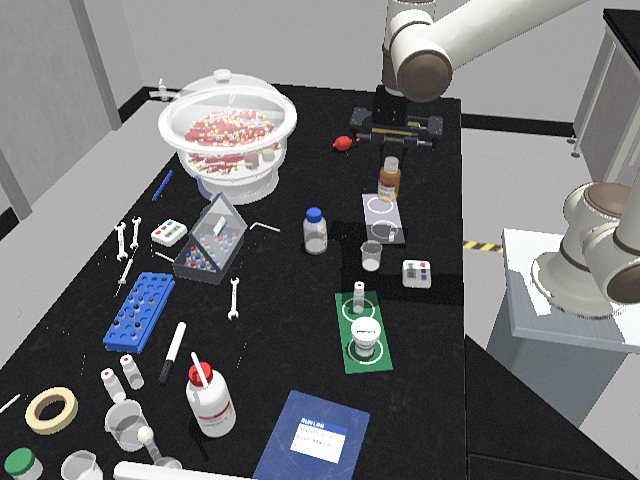

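apply_moves(xyz=[[0.035,0,0.001],[0.035,0,0]], twist=[0,0], claw=[0.25,0.25])

```text
time_s: 52.95
tcp_pos: [0.4496, -0.0946, 0.1123]
ee_rot: [[0.046, -0.999, -0.006], [-0.018, -0.007, 1.0], [-0.999, -0.046, -0.018]]
wrist_force: [0.4, -0.6, -1.1]
gripper_width: 0.356
```

```bash
python3 chk.py amber_bottle .0761 .442 -.0937 s36; python3 -c "
from h import *
a=cv2.imread('pics/s36.png');cv2.imwrite('pics/s36c.png',cv2.resize(a[130:280,300:500],(800,600),interpolation=cv2.INTER_CUBIC))
go([.4448,-.095,.0785])"
```

```text
t 53.2 tcp [ 0.4498 -0.0952  0.1138] tilt [ 0.044 -0.019] ang -179.6 w 0.362 F [-0.5 -0.8 -1.9]
0.74 bottom z 0.0377 [ 0.4495 -0.0915] need [-0.0075 -0.0022] [ 0.  -0.4 -0.   0.3]
t 53.3 tcp [ 0.4499 -0.0953  0.1143] tilt [ 0.046 -0.019] ang -179.6 w 0.355 F [ 0.5 -0.1 -1.3]
1 x [0.0355, 0.0067, 0.001]
```

View pics/s36c.png

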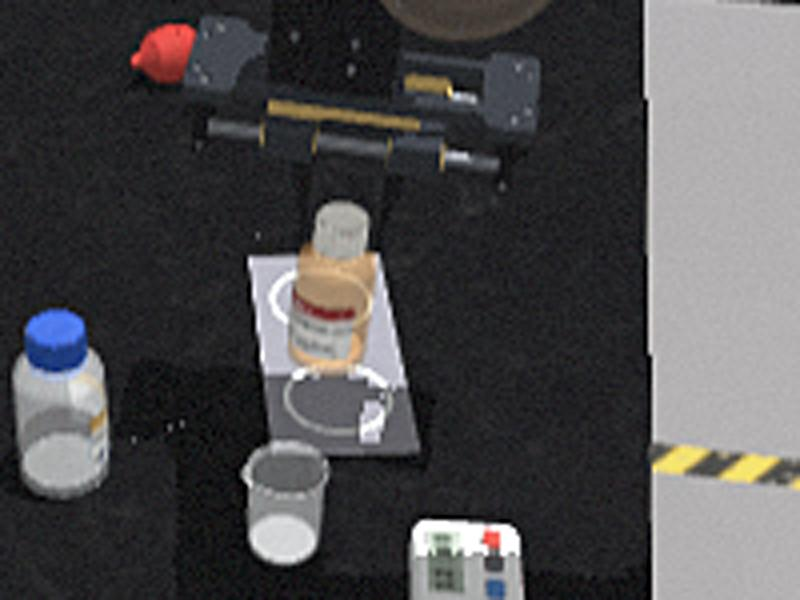

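apply_moves(xyz=[[0.029,0.007,-0.0005]], twist=[0], claw=[0.25])

```text
time_s: 53.4
tcp_pos: [0.4497, -0.0957, 0.0894]
ee_rot: [[0.06, -0.998, -0.007], [-0.018, -0.008, 1.0], [-0.998, -0.06, -0.018]]
wrist_force: [0.7, 0.1, -1.9]
gripper_width: 0.354
```

```bash
python3 chk.py amber_bottle .0761 .442 -.0937 s36; python3 -c "
from h import *
a=cv2.imread('pics/s36.png');cv2.imwrite('pics/s36c.png',cv2.resize(a[130:280,300:500],(800,600),interpolation=cv2.INTER_CUBIC))
go([.4448,-.095,.0785])"
```

```text
t 53.65 tcp [ 0.4455 -0.0964  0.0865] tilt [ 0.049 -0.019] ang -179.6 w 0.359 F [-0.3  0.1 -2.1]
0.55 bottom z 0.0104 [ 0.4451 -0.0912] need [-0.0031 -0.0025] [ 0.2 -1.5 -0.2  1.2]
t 53.75 tcp [ 0.4456 -0.0963  0.0864] tilt [ 0.049 -0.019] ang -179.6 w 0.354 F [ 0.5 -0.4 -1.6]
1 x [0.0079, 0.0011, 0.0014]
```

View pics/s36c.png

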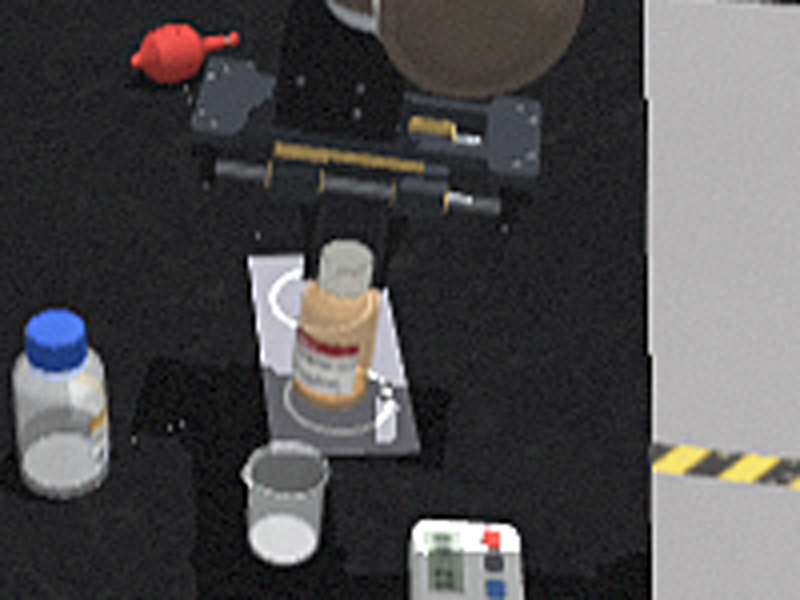

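```bash
python3 -c "
from h import *
c=cap('side');u=proj(c,[[.442,-.0937,.002],[.442,-.0937,.0105],[.446,-.0937,.0105],[.442,-.0897,.0105]]);print((u-[300,130])*4)
q=proj(c,np.c_[.442+.024*np.cos(t),-.0937+.024*np.sin(t),0*t+.0105]);print((feats(q)-[300,130,300,130])*4)
"
```

```text
[[336.18912925 395.90431283]
 [337.1272425  385.44439007]
 [330.68398529 384.67998478]
 [336.43450663 389.54880888]]
[298.27293805 360.81687042 376.04482946 410.77697704]
```

apply_moves(xyz=[[0.006,0.0043,0.001]], twist=[0], claw=[0.25])

```text
time_s: 53.9
tcp_pos: [0.443, -0.0952, 0.0812]
ee_rot: [[0.053, -0.999, -0.006], [-0.018, -0.007, 1.0], [-0.998, -0.053, -0.019]]
wrist_force: [-0.3, 0.1, -1.4]
gripper_width: 0.357
```

```bash
python3 chk.py amber_bottle .0761 .442 -.0937 s37; python3 -c "
from h import *
a=cv2.imread('pics/s37.png');cv2.imwrite('pics/s37c.png',cv2.resize(a[160:250,340:440],(800,720),interpolation=cv2.INTER_CUBIC)[:600])
c=cap('side');z=r.sense()['tcp_pos'][2]-.0761
q=proj(c,np.c_[.442+.024*np.cos(t),-.0937+.024*np.sin(t),0*t+z]);print((feats(q)-[340,160,340,160])*8)
"
```

```text
t 54.15 tcp [ 0.4413 -0.0954  0.08  ] tilt [ 0.049 -0.019] ang -179.6 w 0.352 F [ 0.4  0.4 -1.6]
0.75 bottom z 0.0039 [ 0.4422 -0.0916] need [-0.0002 -0.0021] [ 1.3 -0.3 -1.1  0.3]
[275.38408901 497.58139099 430.37732894 597.62229964]
```

View pics/s37c.png

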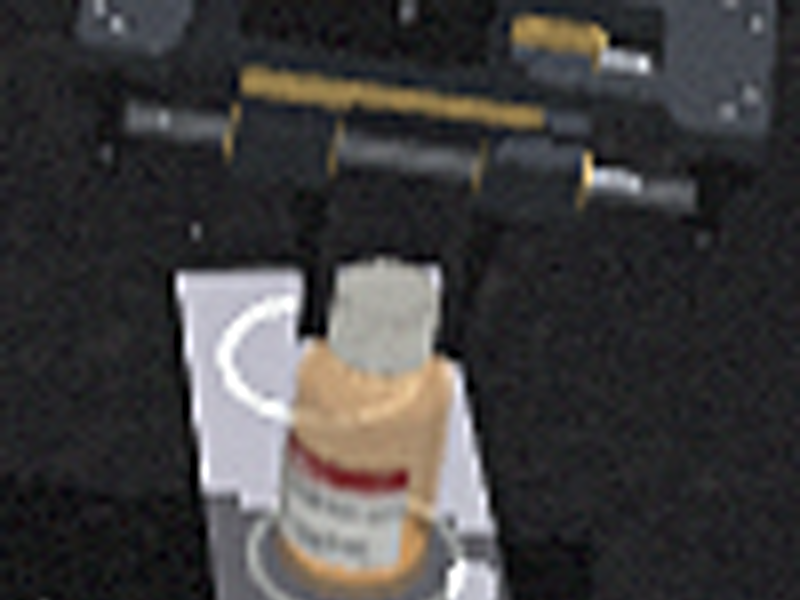

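apply_moves(xyz=[[0.002,0,0.001]], twist=[0], claw=[0.25])

```text
time_s: 54.4
tcp_pos: [0.4419, -0.0944, 0.0783]
ee_rot: [[0.05, -0.999, -0.006], [-0.018, -0.007, 1.0], [-0.999, -0.05, -0.019]]
wrist_force: [0.1, -0.7, -1.0]
gripper_width: 0.354
```

```bash
python3 -c "
from h import *
hold(5);st()"
```

```text
t 54.65 tcp [ 0.4419 -0.0944  0.0782] tilt [ 0.05  -0.018] ang -179.6 w 0.356 F [-0.6  0.4 -0.7]
```

apply_moves(xyz=[[0.001,0,0]], twist=[0], claw=[0.25])

```text
time_s: 54.75
tcp_pos: [0.4425, -0.0945, 0.078]
ee_rot: [[0.05, -0.999, -0.007], [-0.019, -0.008, 1.0], [-0.999, -0.05, -0.019]]
wrist_force: [-3.7, 1.2, 11.1]
gripper_width: 0.354
```

```bash
python3 -c "
from h import *
hold(4);st()"
```

```text
t 54.95 tcp [ 0.4423 -0.0945  0.078 ] tilt [ 0.05  -0.019] ang -179.6 w 0.357 F [-2.1  1.2  6.5]
```

apply_moves(xyz=[[0,0,0]], twist=[0], claw=[0.7])

```text
time_s: 55.05
tcp_pos: [0.4424, -0.0945, 0.0783]
ee_rot: [[0.051, -0.999, -0.006], [-0.019, -0.007, 1.0], [-0.999, -0.051, -0.019]]
wrist_force: [-0.2, 0.5, 0.0]
gripper_width: 0.397
```

```bash
python3 chk.py amber_bottle -.002 .442 -.0937 s38; python3 -c "
from h import *
a=cv2.imread('pics/s38.png');cv2.imwrite('pics/s38c.png',cv2.resize(a[130:280,300:500],(800,600),interpolation=cv2.INTER_CUBIC))
s=r.sense();go(s['tcp_pos']+[0,0,.2])"
```

```text
t 55.3 tcp [ 0.4423 -0.0945  0.0779] tilt [ 0.05  -0.019] ang -179.6 w 0.591 F [-1.  -0.1  0.4]
0.73 bottom z 0.002 [ 0.4422 -0.0922] need [-0.0002 -0.0015] [ 0.2 -0.8 -0.2  0.7]
t 55.4 tcp [ 0.4422 -0.0945  0.0779] tilt [ 0.05  -0.019] ang -179.6 w 0.657 F [ 0.  -0.5 -0.9]
5 x [-0.0399, -0.002, -0.0008]
```

View pics/s38c.png

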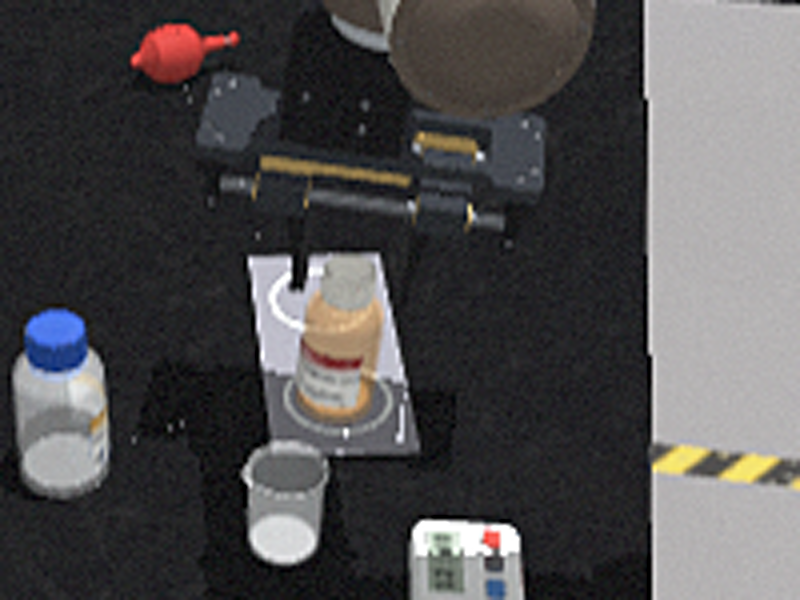

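apply_moves(xyz=[[-0.025,-0.002,0],[-0.045,-0.002,0],[-0.05,-0.001,0],[-0.05,0,0],[-0.045,-0.002,0.01],[0,-0.04,0.03],[0,-0.05,0.03],[0,-0.05,0.02],[0,0.05,0],[0,0.05,0],[0,0.05,0]], twist=[0,0,0,0,0,0,0,0,0,0,0], claw=[0.7,0.7,0.7,0.7,0.7,0.7,0.7,0.7,0.7,0.7,0.7])

```text
time_s: 56.5
tcp_pos: [0.4288, 0.0006, 0.2778]
ee_rot: [[0.012, -1.0, -0.003], [-0.031, -0.004, 1.0], [-0.999, -0.012, -0.031]]
wrist_force: [-1.1, 0.3, 1.7]
gripper_width: 0.704
```

```bash
python3 -c "
from h import *
hold(5);st()"
```

```text
t 56.75 tcp [4.295e-01 1.000e-04 2.823e-01] tilt [ 0.022 -0.028] ang -179.7 w 0.701 F [0.3 0.2 1.5]
```

apply_moves(xyz=[[0,-0.05,0],[0,-0.05,0],[0,-0.05,0],[0,0.05,0],[0,0.05,0],[0,0.05,0],[0,-0.05,0],[0,-0.05,0],[0,-0.05,0]], twist=[0,0,0,0,0,0,0,0,0], claw=[0.75,0.75,0.75,0.75,0.75,0.75,0.75,0.75,0.75])

```text
time_s: 57.65
tcp_pos: [0.5772, -0.003, 0.2562]
ee_rot: [[-0.027, -1.0, -0.002], [-0.043, -0.001, 0.999], [-0.999, 0.027, -0.043]]
wrist_force: [1.8, 0.5, 0.5]
gripper_width: 0.746
```

```bash
python3 -c "
from h import *
hold(5);st()"; python3 wl.py w40 clear_bottle;  python3 -c "
from h import *
go([.599,-.003,.18])"
```

```text
t 57.9 tcp [ 0.5772 -0.0026  0.2546] tilt [-0.029 -0.043] ang -180.0 w 0.75 F [-0.3  0.3  0.3]
[ 0.5767 -0.0025  0.2554]
clear_bottle 0.75 [286.8, 224.1] [ 0.5991 -0.003 ] [ 0.5 -0.5 -0.5  0.4]
t 58.0 tcp [ 0.5764 -0.0025  0.2559] tilt [-0.027 -0.043] ang -179.9 w 0.753 F [-0.5 -0.5 -0.6]
2 x [0.0376, -0.0123, 0.0013]
```

apply_moves(xyz=[[0.035,-0.008,0.001],[0.045,-0.008,0.001],[0.04,-0.007,0.001]], twist=[0,0,0], claw=[0.75,0.75,0.75])

```text
time_s: 58.3
tcp_pos: [0.6014, -0.0033, 0.1445]
ee_rot: [[-0.002, -1.0, -0.004], [-0.038, -0.004, 0.999], [-0.999, 0.002, -0.038]]
wrist_force: [-0.2, 0.6, 0.3]
gripper_width: 0.746
```

```bash
python3 -c "
from h import *
hold(5);st()"; python3 wl.py w41 clear_bottle;  python3 -c "
from h import *
go([.599,-.003,.082])"
```

```text
t 58.55 tcp [ 0.6024 -0.0034  0.1467] tilt [-0.002 -0.039] ang -179.8 w 0.749 F [ 0.4 -0.3  1.2]
[ 0.6028 -0.0033  0.1472]
clear_bottle 0.73 [318.6, 250.7] [ 0.5995 -0.0039] [ 0.1 -2.8 -0.1  1. ]
clear_bottle 0.56 [466.3, 72.9] [ 0.4806 -0.1639] [  13.1    1.7   -5.5 -108.7]
t 58.65 tcp [ 0.6027 -0.0032  0.1471] tilt [-0.    -0.038] ang -179.8 w 0.749 F [-0.5  0.4  0.9]
2 x [0.0325, 0.0018, 0.0013]
```

View pics/w41.png

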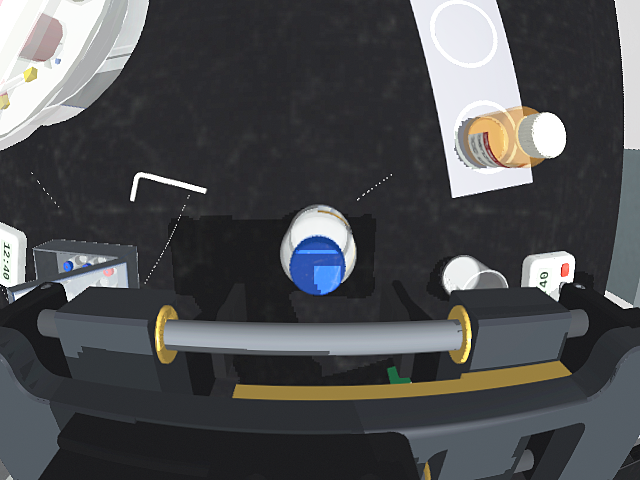

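apply_moves(xyz=[[0.042,0.002,0.001]], twist=[0], claw=[0.75])

```text
time_s: 58.75
tcp_pos: [0.6068, -0.0026, 0.113]
ee_rot: [[0.018, -1.0, -0.005], [-0.035, -0.006, 0.999], [-0.999, -0.018, -0.035]]
wrist_force: [1.7, 0.0, -0.9]
gripper_width: 0.748
```

```bash
python3 -c "
from h import *
hold(7);st();go([.5993,-.0035,.082])"
```

```text
t 59.1 tcp [ 0.6021 -0.0036  0.1073] tilt [ 0.003 -0.038] ang -179.8 w 0.743 F [-0.1  0.4 -0.3]
t 59.1 tcp [ 0.6021 -0.0036  0.1073] tilt [ 0.003 -0.038] ang -179.8 w 0.743 F [-0.1  0.4 -0.3]
1 x [0.0253, 0.0029, 0.001]
```

apply_moves(xyz=[[0.026,0.002,0.001]], twist=[0], claw=[0.7])

```text
time_s: 59.2
tcp_pos: [0.6044, -0.0028, 0.0861]
ee_rot: [[0.015, -1.0, -0.005], [-0.036, -0.006, 0.999], [-0.999, -0.014, -0.036]]
wrist_force: [0.0, 1.0, -0.5]
gripper_width: 0.724
```

```bash
python3 -c "
from h import *
hold(7);st()"
```

```text
t 59.55 tcp [ 0.6011 -0.0034  0.0826] tilt [ 0.006 -0.037] ang -179.7 w 0.702 F [ 0.7 -0.8  0.2]
```

apply_moves(xyz=[[0.001,0.001,0]], twist=[0], claw=[0.28])

```text
time_s: 59.65
tcp_pos: [0.6008, -0.0033, 0.0826]
ee_rot: [[0.007, -1.0, -0.004], [-0.037, -0.005, 0.999], [-0.999, -0.007, -0.037]]
wrist_force: [0.4, 0.1, 0.1]
gripper_width: 0.667
```

```bash
python3 -c "
from h import *
for i in range(4): hold(4);st()
cap('wrist','w42')
a=cv2.imread('pics/w42.png')[150:400,150:480];a=cv2.convertScaleAbs(a,alpha=2,beta=20);cv2.imwrite('pics/w42c.png',cv2.resize(a,(792,600),interpolation=cv2.INTER_CUBIC))
go([.6,-.003,.19],[.4663,-.193,.19])"
```

```text
t 59.85 tcp [ 0.6002 -0.0034  0.0819] tilt [ 0.006 -0.037] ang -179.7 w 0.508 F [-0.9  0.4  0.7]
t 60.05 tcp [ 0.5999 -0.0035  0.0817] tilt [ 0.005 -0.038] ang -179.7 w 0.399 F [-0.7 -0.8  0.6]
t 60.25 tcp [ 0.5999 -0.0035  0.0817] tilt [ 0.005 -0.038] ang -179.7 w 0.396 F [-1.1  0.   1.9]
t 60.45 tcp [ 0.5999 -0.0035  0.0817] tilt [ 0.005 -0.038] ang -179.7 w 0.396 F [-0.1  0.3  2. ]
t 60.5 tcp [ 0.6    -0.0035  0.0817] tilt [ 0.005 -0.038] ang -179.7 w 0.396 F [-1.   0.9  1.2]
3 x [-0.0361, -0.0002, -0.0012]
5 x [0.0013, 0.0269, -0.0379]
```

View pics/w42c.png

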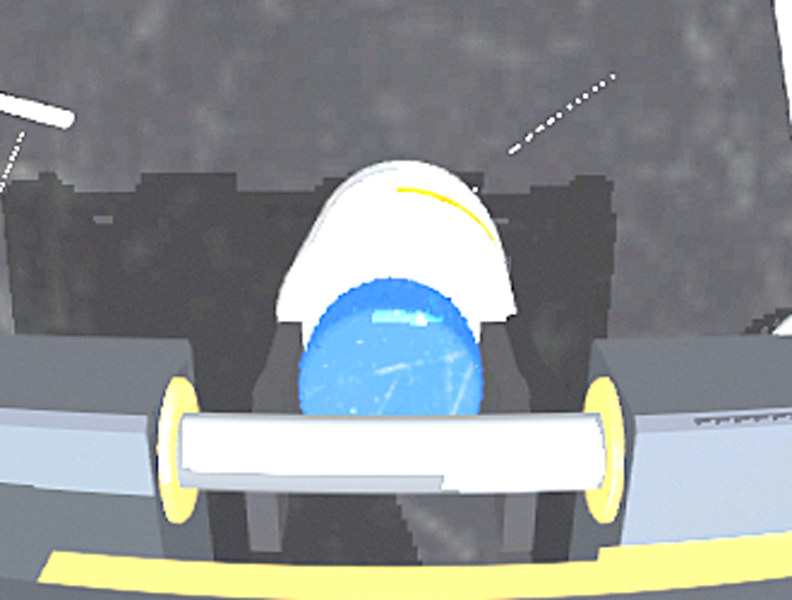

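apply_moves(xyz=[[-0.02,0,-0.001],[-0.045,0,-0.001],[-0.048,0,-0.001],[0,0.013,-0.018],[0,0.024,-0.034],[0,0.027,-0.038],[0,0.027,-0.038],[0,0.022,-0.032],[0,0.013,-0.018]], twist=[0,0,0,0,0,0,0,0,0], claw=[0.28,0.28,0.28,0.28,0.28,0.28,0.28,0.28,0.28])

```text
time_s: 61.4
tcp_pos: [0.4728, -0.1829, 0.1992]
ee_rot: [[0.006, -1.0, -0.01], [-0.036, -0.01, 0.999], [-0.999, -0.006, -0.036]]
wrist_force: [-0.4, 0.2, -1.0]
gripper_width: 0.397
```

```bash
python3 chk.py clear_bottle .0817 .4635 -.1914 s43;python3 -c "
from h import *
go([.4663,-.193,.115])"
```

```text
t 61.65 tcp [ 0.4752 -0.181   0.1994] tilt [ 0.007 -0.036] ang -179.3 w 0.395 F [ 0.3  0.5 -2.5]
0.7 bottom z 0.1177 [ 0.4717 -0.1771] need [-0.0082 -0.0143] [-1.1 -0.6  1.   0.5]
t 61.75 tcp [ 0.4755 -0.1806  0.1993] tilt [ 0.007 -0.036] ang -179.3 w 0.393 F [ 0.2  0.1 -2. ]
2 x [0.0423, 0.0049, -0.0046]
```

View pics/s43.png

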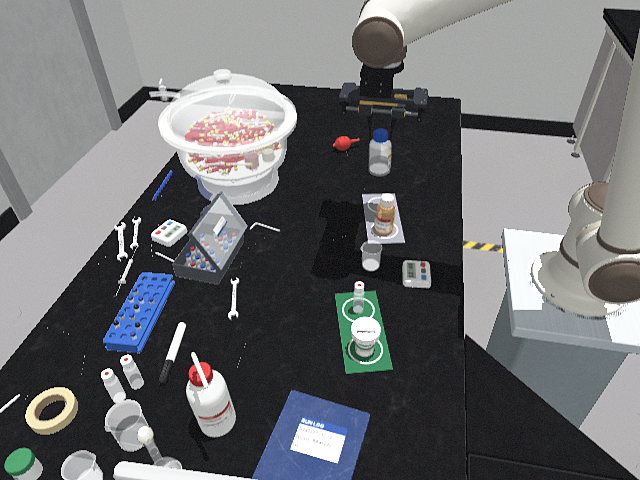

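apply_moves(xyz=[[0.04,0.005,-0.005],[0.04,0.005,-0.005]], twist=[0,0], claw=[0.28,0.28])

```text
time_s: 61.95
tcp_pos: [0.4739, -0.1926, 0.1237]
ee_rot: [[0.024, -1.0, -0.018], [-0.038, -0.019, 0.999], [-0.999, -0.023, -0.039]]
wrist_force: [0.0, -0.1, -2.8]
gripper_width: 0.398
```

```bash
python3 chk.py clear_bottle .0817 .4635 -.1914 s44;python3 -c "
from h import *
go([.4663,-.193,.09])
a=cv2.imread('pics/s44.png');cv2.imwrite('pics/s44c.png',cv2.resize(a[110:260,300:500],(800,600),interpolation=cv2.INTER_CUBIC))"
```

```text
t 62.2 tcp [ 0.4746 -0.1933  0.1257] tilt [ 0.023 -0.039] ang -178.9 w 0.395 F [ 0.3 -0.8 -0.3]
0.71 bottom z 0.044 [ 0.4292 -0.0196] need [ 0.0343 -0.1718] [13.7  0.  -3.2  0. ]
0.62 bottom z 0.044 [ 0.4721 -0.1891] need [-0.0086 -0.0023] [ 0.  -1.1 -0.   0.9]
t 62.3 tcp [ 0.4748 -0.1933  0.1263] tilt [ 0.025 -0.039] ang -179.0 w 0.395 F [ 0.8  0.2 -1.1]
1 x [0.036, 0.0093, 0.0019]
```

View pics/s44c.png

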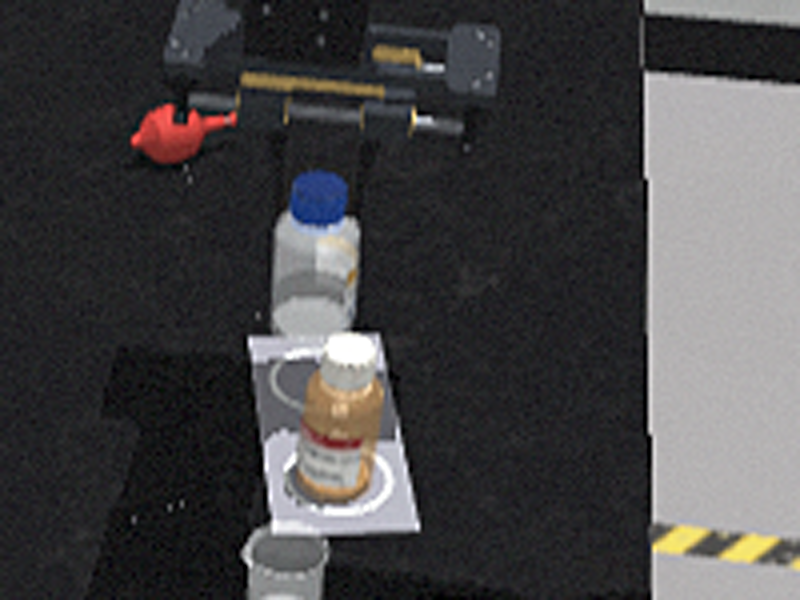

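apply_moves(xyz=[[0.033,0.009,0.001]], twist=[0], claw=[0.28])

```text
time_s: 62.4
tcp_pos: [0.4732, -0.1942, 0.0985]
ee_rot: [[0.041, -0.999, -0.019], [-0.042, -0.021, 0.999], [-0.998, -0.04, -0.042]]
wrist_force: [1.1, -0.3, -2.8]
gripper_width: 0.396
```

```bash
python3 chk.py clear_bottle .0817 .4635 -.1914 s45;python3 -c "
from h import *
go([.4663,-.193,.084])
a=cv2.imread('pics/s45.png');cv2.imwrite('pics/s45c.png',cv2.resize(a[140:230,340:440],(800,720),interpolation=cv2.INTER_CUBIC)[:600])
c=cap('side');z=r.sense()['tcp_pos'][2]-.0817
q=proj(c,np.c_[.4635+.027*np.cos(t),-.1914+.027*np.sin(t),0*t+z]);print((feats(q)-[340,140,340,140])*8)"
```

```text
t 62.65 tcp [ 0.4681 -0.194   0.0948] tilt [ 0.028 -0.04 ] ang -178.9 w 0.401 F [ 0.2 -0.1 -1.5]
0.58 bottom z 0.0131 [ 0.4655 -0.1931] need [-0.002   0.0017] [ 0.2 -1.  -0.2  0.9]
t 62.75 tcp [ 0.4682 -0.1939  0.0948] tilt [ 0.029 -0.04 ] ang -178.9 w 0.394 F [ 0.2  0.2 -0.9]
1 x [0.0107, 0.0022, 0.0014]
[238.82335685 439.9755758  403.74994524 539.66314247]
```

View pics/s45c.png

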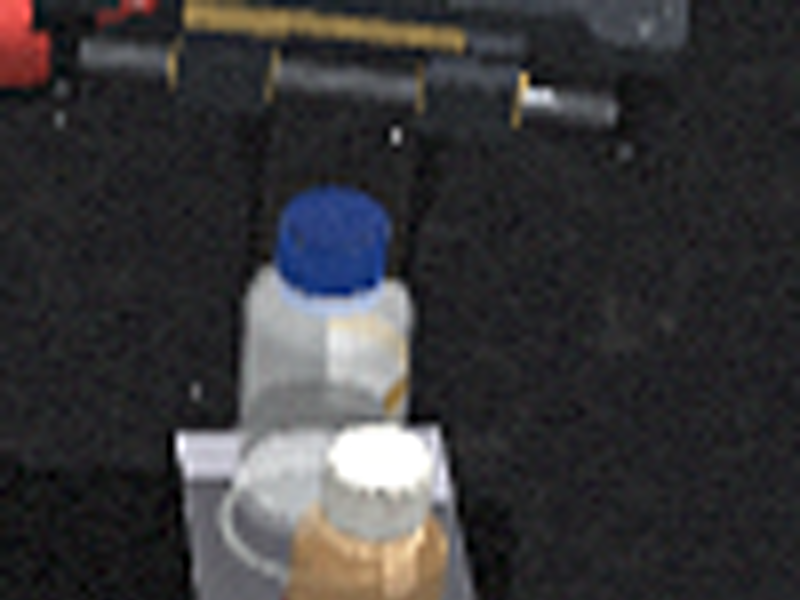

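apply_moves(xyz=[[0.009,0.0028,0.001]], twist=[0], claw=[0.28])

```text
time_s: 62.9
tcp_pos: [0.4674, -0.1935, 0.087]
ee_rot: [[0.033, -0.999, -0.018], [-0.04, -0.019, 0.999], [-0.999, -0.033, -0.041]]
wrist_force: [0.2, 0.2, -1.6]
gripper_width: 0.389
```

```bash
python3 chk.py clear_bottle .0817 .4635 -.1914 s46;python3 -c "
from h import *
c=cap('scene','c46');z=r.sense()['tcp_pos'][2]-.0817
L=imaging.regions_of('clear_bottle',c)
for d in L[:2]:
  p,f=fit('clear_bottle',[(c,clean(d['mask']))],(.466,-.196),z);print(d['p'],p,f,'need',np.array([.466,-.1961])-p)
cv2.imwrite('pics/c46c.png',cv2.resize(c['pixels'][210:345,290:470,::-1],(800,600),interpolation=cv2.INTER_CUBIC))"
```

```text
t 63.15 tcp [ 0.4653 -0.1933  0.0854] tilt [ 0.028 -0.04 ] ang -178.9 w 0.395 F [ 0.5  0.2 -1.9]
0.93 bottom z 0.0037 [ 0.4638 -0.1949] need [-0.0003  0.0035] [-0.3 -2.2  0.3  1.4]
0.58 [ 0.46280363 -0.19889562] [-0.3 -3.1  0.3  1.8] need [0.00319637 0.00279562]
```

View pics/c46c.png

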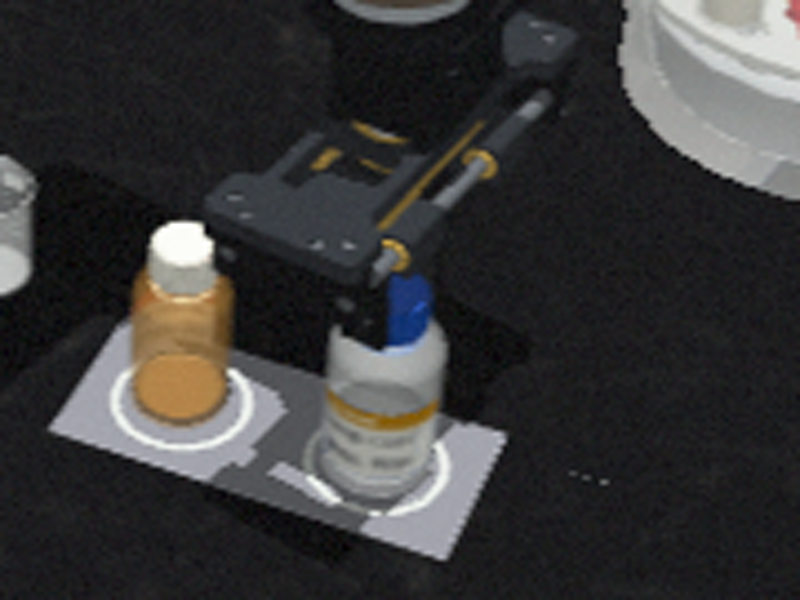

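apply_moves(xyz=[[0.0018,-0.001,0.002]], twist=[0], claw=[0.28])

```text
time_s: 63.45
tcp_pos: [0.4669, -0.1916, 0.0841]
ee_rot: [[0.029, -0.999, -0.017], [-0.04, -0.019, 0.999], [-0.999, -0.028, -0.041]]
wrist_force: [-2.4, -1.2, 7.3]
gripper_width: 0.394
```

```bash
python3 -c "
from h import *
hold(5);st()"
```

```text
t 63.7 tcp [ 0.4668 -0.1915  0.0842] tilt [ 0.029 -0.04 ] ang -178.9 w 0.397 F [-1.3 -1.2  3.4]
```

Contact made; release.

apply_moves(xyz=[[0,0,0]], twist=[0], claw=[0.75])

```text
time_s: 63.8
tcp_pos: [0.4671, -0.1915, 0.0843]
ee_rot: [[0.03, -0.999, -0.018], [-0.04, -0.019, 0.999], [-0.999, -0.029, -0.041]]
wrist_force: [0.5, 0.3, -0.1]
gripper_width: 0.435
```

```bash
python3 -c "
from h import *
hold(7);st();s=r.sense();go(s['tcp_pos']+[0,0,.2])"
```

```text
t 64.15 tcp [ 0.4667 -0.1915  0.084 ] tilt [ 0.029 -0.04 ] ang -178.9 w 0.702 F [0.6 0.5 0.6]
t 64.15 tcp [ 0.4667 -0.1915  0.084 ] tilt [ 0.029 -0.04 ] ang -178.9 w 0.702 F [0.6 0.5 0.6]
5 x [-0.04, -0.0011, -0.0016]
```

apply_moves(xyz=[[-0.02,-0.001,-0.001],[-0.045,-0.001,-0.001],[-0.05,-0.001,-0.001],[-0.05,-0.001,-0.001],[-0.04,0,0],[0,0,-0.04],[0,0.03,-0.05],[0,0.03,-0.05],[0,0.03,-0.05]], twist=[0,0,0,0,0,0,0,0,0], claw=[0.75,0.75,0.75,0.75,0.75,0.75,0.75,0.75,0.75])

```text
time_s: 65.05
tcp_pos: [0.3911, -0.3598, 0.3017]
ee_rot: [[0.031, -0.999, -0.03], [-0.042, -0.032, 0.999], [-0.999, -0.029, -0.042]]
wrist_force: [0.3, 0.3, 0.2]
gripper_width: 0.751
```

```bash
cat > final.py <<'E'
from h import *
hold(5);st()
RS={"scene":{"gl":(.4424,.2659),"gr":(.4702,.1699),"yl":(.4446,-.0984),"yr":(.466,-.1961)},"side":{"gl":(.440,.2704),"gr":(.4681,.1744),"yl":(.442,-.0937),"yr":(.4635,-.1914)}}
T=[("septa_jar","gl",.002),("ferrule_tin","gl",.049),("sample_vial","gr",.002),("amber_bottle","yl",.002),("clear_bottle","yr",.002),("beaker",None,0)]
for k in("side","scene"):
    c=cap(k,"fin_"+k)
    for n,g,z in T:
        L=imaging.regions_of(n,c)
        for d in L[:2]:
            x0=RS[k][g] if g else (.464,.037)
            p,f=fit(n,[(c,clean(d['mask']))],x0,z)
            if np.hypot(*(p-x0))<.03: print(k,n,round(d['p'],2),p.round(4),"off",((p-RS[k][g])*1000).round(1) if g else "",f)
E
python3 final.py
```

```text
t 65.3 tcp [ 0.3917 -0.3586  0.3011] tilt [ 0.03  -0.041] ang -178.3 w 0.753 F [-0.2 -0.1 -0.1]
side septa_jar 0.64 [0.4422 0.2742] off [2.2 3.8] [ -1.3 -15.4   1.3   2.2]
side ferrule_tin 0.58 [0.4404 0.2719] off [0.4 1.5] [ 0.3 -0.2 -0.3  0.2]
side sample_vial 0.53 [0.4685 0.174 ] off [ 0.4 -0.4] [-0.8 -1.5  0.7  1.3]
side amber_bottle 0.86 [ 0.442  -0.0902] off [0.  3.5] [ 0.2 -0.3 -0.2  0.2]
side clear_bottle 0.88 [ 0.4659 -0.191 ] off [2.4 0.4] [-0.3 -0.9  0.3  0.7]
side beaker 0.92 [0.4592 0.0333] off  [-0.8 -1.9  0.7  1.3]
scene septa_jar 0.48 [0.439  0.2584] off [-3.4 -7.5] [-0.6 -8.1  0.6  2.4]
scene ferrule_tin 0.68 [0.4426 0.2635] off [ 0.2 -2.4] [ 0.1 -0.3 -0.1  0.3]
scene sample_vial 0.66 [0.4701 0.1679] off [-0.1 -2. ] [-0.5 -0.6  0.5  0.5]
scene amber_bottle 0.71 [ 0.4432 -0.0968] off [-1.4  1.6] [ 0.3 -0.5 -0.3  0.5]
scene clear_bottle 0.69 [ 0.4678 -0.1959] off [1.8 0.2] [ 0.8 -0.3 -0.7  0.3]
scene beaker 0.71 [0.464  0.0357] off  [-0.9 -0.9  1.   0.7]
```

View pics/fin_side.png

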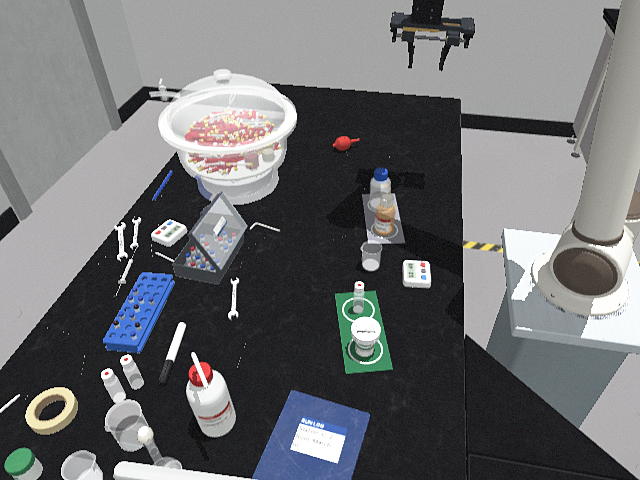

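View pics/fin_scene.png

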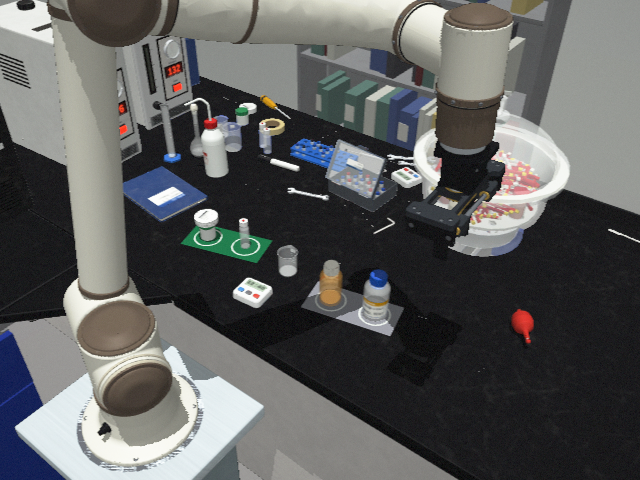

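```bash
python3 -c "
import cv2
a=cv2.imread('pics/fin_scene.png');cv2.imwrite('pics/fz.png',cv2.resize(a[195:345,170:430],(800,462),interpolation=cv2.INTER_CUBIC))"
```

```text
(no output)
```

View pics/fz.png

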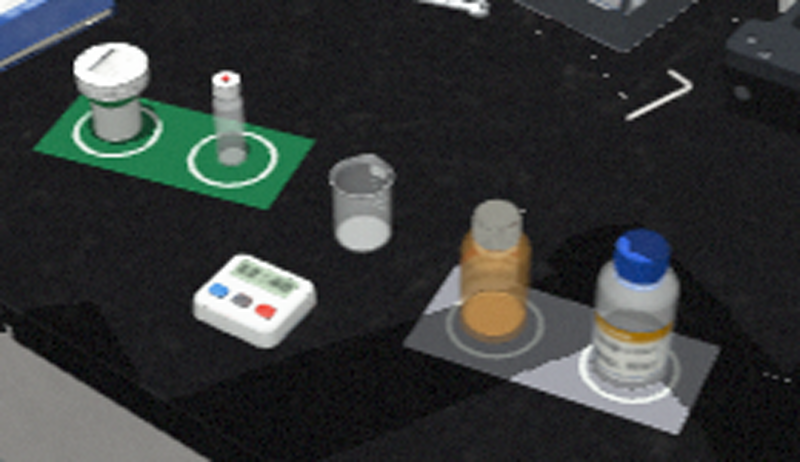

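```bash
python3 -c "
from station import job;print(job.finish_job())"
```

```text
the job is handed in; nothing more can be done
None
```

The job is done and handed in after about 66 s of the 134 s allowed. I placed the things in the order asked: jar, vial, tin on the jar, amber bottle, clear bottle.

Last checks were pictures from both fixed cameras after the arm had backed away. All five things stand upright in their rings, and the tin lies flat on the jar.

| Thing | Offset from ring centre |
|---|---|
| Vial | up to 2 mm |
| Tin | about 0.5–2.5 mm |
| Amber bottle | about 2–3.5 mm |
| Clear bottle | about 2–2.5 mm (by eye up to about 4 mm) |
| Jar | under 1 mm just before the tin went on |

- **Jar:** with the tin on top, the jar could not be measured well. The two cameras then gave 4 mm and 8 mm, with poor fits. By eye the base still looks centred.
- **Beaker:** it shifted less than 1 mm between the first and last scene pictures, which is within measuring error. I saw nothing knocked over.

**What went wrong on the way:** the first grasps of the jar and the tin were too high and tipped each for a moment. Both settled back upright when I let go, and the second grasps held. The fingertips seemed to sit about 2 cm higher than the stated tool frame, so I set the later grasp heights from that. The tool also leaned by up to about 4 degrees during fast moves; I partly corrected this, mostly between grasps.

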